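Load the display test station and start it with the stylus

TASK

Move every display module from the slotted rack into the test station's tilted pockets, one to a pocket in any pockets you like, each blue glass side up with its back flat on the bed and its bottom edge fully down on the ledge. When all are loaded, take the stylus and use its tip to press the recessed red start button on the control box fully in and hold it in for two seconds, then lay the stylus in its cradle. Leave the jar, tape roll and carton alone.

Things in the scene. Friction and masses are not known exactly. Their poses are not given: they have to be found in the camera images.
- module0: Display module (may be absent): 16 (x) x 50 (y) x 64 mm (z, up), 90 g. Glass side: blue film in a 5 mm black bezel; back: white with a copper strip. Origin: middle of its 16 x 50 mm bottom. +x points out of its BACK, so the glass looks along its -x. Starts standing on its bottom in a rack slot, glass facing either end of the rack, 50 mm width across the rack, side edges free to grip.
- module0_glass (a point): Centre of that module's blue glass face: (-8, 0, 32) mm in the module's frame.
- module1: Display module (may be absent): 16 (x) x 50 (y) x 64 mm (z, up), 90 g. Glass side: blue film in a 5 mm black bezel; back: white with a copper strip. Origin: middle of its 16 x 50 mm bottom. +x points out of its BACK, so the glass looks along its -x. Starts standing on its bottom in a rack slot, glass facing either end of the rack, 50 mm width across the rack, side edges free to grip.
- module1_glass (a point): Centre of that module's blue glass face: (-8, 0, 32) mm in the module's frame.
- module2: Display module (may be absent): 16 (x) x 50 (y) x 64 mm (z, up), 90 g. Glass side: blue film in a 5 mm black bezel; back: white with a copper strip. Origin: middle of its 16 x 50 mm bottom. +x points out of its BACK, so the glass looks along its -x. Starts standing on its bottom in a rack slot, glass facing either end of the rack, 50 mm width across the rack, side edges free to grip.
- module2_glass (a point): Centre of that module's blue glass face: (-8, 0, 32) mm in the module's frame.
- module3: Display module (may be absent): 16 (x) x 50 (y) x 64 mm (z, up), 90 g. Glass side: blue film in a 5 mm black bezel; back: white with a copper strip. Origin: middle of its 16 x 50 mm bottom. +x points out of its BACK, so the glass looks along its -x. Starts standing on its bottom in a rack slot, glass facing either end of the rack, 50 mm width across the rack, side edges free to grip.
- module3_glass (a point): Centre of that module's blue glass face: (-8, 0, 32) mm in the module's frame.
- rack: Fixed black slotted rack, 200 (x) x 56 (y) x 29 mm high, origin centre of underside. Four slots 19 mm wide at x = -67.5, -22.5, 22.5, 67.5 mm, slot floor 8 mm up; the blocks between them are 40 mm wide (y) and reach z = 29 mm. Modules stand in them with their width along the rack's y.
- station: Fixed test station, base 150 x 310 x 12 mm, origin at table level. Four tilted pockets in a row along y: in each a grey bed 36 mm wide, 60 mm long slopes at 45 degrees, facing up and towards the station's +x. Square to its lower (+x) end is a blue ledge 20 mm deep, for the module's bottom. Bed meets ledge at (20, pocket y, 34) mm. Site pocket0 tells of the cheeks.
- pocket0 (a point): Pocket 0 (station y = -114 mm): where the centre of the glass lies when a module is fully seated glass up, 16 mm out from the bed and 32 mm up the slope from the ledge. The pocket's blue cheeks stand 55 mm apart, reach 20 mm up the slope and 14 mm out from the bed; above them the module's sides overhang the bed, free for the fingers. Axes: the station's.
- pocket1 (a point): Pocket 1 (station y = -38 mm): where the centre of the glass lies when a module is fully seated glass up, 16 mm out from the bed and 32 mm up the slope from the ledge. The pocket's blue cheeks stand 55 mm apart, reach 20 mm up the slope and 14 mm out from the bed; above them the module's sides overhang the bed, free for the fingers. Axes: the station's.
- pocket2 (a point): Pocket 2 (station y = 38 mm): where the centre of the glass lies when a module is fully seated glass up, 16 mm out from the bed and 32 mm up the slope from the ledge. The pocket's blue cheeks stand 55 mm apart, reach 20 mm up the slope and 14 mm out from the bed; above them the module's sides overhang the bed, free for the fingers. Axes: the station's.
- pocket3 (a point): Pocket 3 (station y = 114 mm): where the centre of the glass lies when a module is fully seated glass up, 16 mm out from the bed and 32 mm up the slope from the ledge. The pocket's blue cheeks stand 55 mm apart, reach 20 mm up the slope and 14 mm out from the bed; above them the module's sides overhang the bed, free for the fingers. Axes: the station's.
- start (a joint): Travel of the red start button along the box's +x: 0 out, 0.005 m fully in; spring-loaded, about 4 N, springs back.
- start_face (a point): Centre of the red start button's face (15 x 15 mm), 6 mm behind the mouth of an 18 x 18 mm yellow-framed hole in the upright face of the fixed grey control box that looks away from the robot. Axes are the box's: x into the box, z up. The box is 70 (x) x 90 (y) x 80 mm high; hole midway across its face, centre 45 mm above the table.
- stylus: Stylus lying flat on the mat: orange square handle 90 x 16 x 16 mm from x = -65 to +25 mm, then a steel pin 7 mm in diameter to the tip at x = +73 mm, 60 g. x runs along it to the tip; origin on its underside (axis is at z = 8 mm).
- stylus_grip (a point): Near the stylus' centre of mass on its axis, (-15, 0, 8) mm.
- stylus_tip (a point): Tip of the steel pin, (73, 0, 8) mm.
- cradle: Fixed grey stylus cradle: base 130 (x) x 44 (y) x 6 mm, origin centre of underside; two U-shaped rests at x = -43 and +13 mm, each 12 mm long, floor 14 mm up, side walls up to 26 mm with a 28 mm gap between them (y). The stylus lies along x with its handle in both rests, either way round; the fingers fit between the rests.
- cradle_rest (a point): Point midway between the rests, 22 mm up: where point stylus_grip lies when the stylus is in the cradle.
- jar: Bystander: small grey jar with a white lid, 56 mm diameter, 70 mm tall, origin at underside centre.
- tape: Bystander: yellow tape roll lying flat, 90 mm diameter, 24 mm high, origin at underside centre.
- carton: Bystander: cardboard carton 70 x 50 x 40 mm, origin at underside centre.
There are look-alikes about, which are no part of the job. What is shaped like the module2 but turquoise is not meant. Of the things that look like the stylus, take the one that is nearest to the robot's base at the start.

How it is judged:
On the way, in this order (a step that is already met when the one before it is completed fails the run):
1. every module is seated in a pocket, glass up (((distance between module0_glass and pocket0 below 0.008 m and angle between module0's own x axis and vertical between 2.15 and 2.56 rad) or (distance between module0_glass and pocket1 below 0.008 m and angle between module0's own x axis and vertical between 2.15 and 2.56 rad) or (distance between module0_glass and pocket2 below 0.008 m and angle between module0's own x axis and vertical between 2.15 and 2.56 rad) or (distance between module0_glass and pocket3 below 0.008 m and angle between module0's own x axis and vertical between 2.15 and 2.56 rad)) and ((distance between module1_glass and pocket0 below 0.008 m and angle between module1's own x axis and vertical between 2.15 and 2.56 rad) or (distance between module1_glass and pocket1 below 0.008 m and angle between module1's own x axis and vertical between 2.15 and 2.56 rad) or (distance between module1_glass and pocket2 below 0.008 m and angle between module1's own x axis and vertical between 2.15 and 2.56 rad) or (distance between module1_glass and pocket3 below 0.008 m and angle between module1's own x axis and vertical between 2.15 and 2.56 rad)) and ((distance between module2_glass and pocket0 below 0.008 m and angle between module2's own x axis and vertical between 2.15 and 2.56 rad) or (distance between module2_glass and pocket1 below 0.008 m and angle between module2's own x axis and vertical between 2.15 and 2.56 rad) or (distance between module2_glass and pocket2 below 0.008 m and angle between module2's own x axis and vertical between 2.15 and 2.56 rad) or (distance between module2_glass and pocket3 below 0.008 m and angle between module2's own x axis and vertical between 2.15 and 2.56 rad)) and ((distance between module3_glass and pocket0 below 0.008 m and angle between module3's own x axis and vertical between 2.15 and 2.56 rad) or (distance between module3_glass and pocket1 below 0.008 m and angle between module3's own x axis and vertical between 2.15 and 2.56 rad) or (distance between module3_glass and pocket2 below 0.008 m and angle between module3's own x axis and vertical between 2.15 and 2.56 rad) or (distance between module3_glass and pocket3 below 0.008 m and angle between module3's own x axis and vertical between 2.15 and 2.56 rad))), for 0.3 s.
2. the start button is held fully in with the stylus tip (value of joint start above 0.004 m and distance between stylus_tip and start_face below 0.011 m), for 1.5 s.
At the end, for the whole second after the job is handed in: Every module present sits in a pocket with its glass up: glass centre within 8 mm of the pocket's point, leaning 45 degrees within about 12; the stylus lies in the cradle (grip point within 18 mm of the rest point, along the cradle within 0.2 rad, on the rests); the button is out again; all at rest (all of step 1 and linear speed of each of module0, module1, module2, module3, stylus below 0.02 m/s and distance between stylus_grip and cradle_rest below 0.018 m and z of stylus in the frame of cradle between 0.011 and 0.018 m and angle between the x axis of stylus and the x axis of cradle, either way round below 0.2 rad and value of joint start below 0.0015 m); the robot touches nothing.
It fails at once if the jar is disturbed (moved over 3 cm) (distance of jar from where it was at the start of the episode above 0.03 m).
It fails at once if the tape is disturbed (moved over 3 cm) (distance of tape from where it was at the start of the episode above 0.03 m).
It fails at once if the carton is disturbed (moved over 3 cm) (distance of carton from where it was at the start of the episode above 0.03 m).
Of module0, module1, module2, module3 only 3 to 4 are there at a start; the rules pass over those that are not, and their reading is None.
At some moment in a run one of stylus may be knocked a few centimetres aside while the robot is not near it.
It also fails if it takes over 208 s, if anything falls off the work surface, if the arm or the gripper's body presses on something with over 40 N, if the wrist force passes 120 N, or if a joint passes its speed limit or range.

ROBOT

A 7-joint arm with a two-finger parallel gripper is mounted at the origin on the work surface. World frame = base frame: x ahead of the robot, y to its left, z up, the work surface at z = 0. Lengths are in m, angles in rad, forces in N, time in s.
With the tool pointing down it reaches from about 0.425 to 0.875 m from the base axis. Payload 4.7 kg.
Tool frame: the origin (TCP) lies at the very end of the fingers, on their centre line; the grasp point (between the pads) lies 19 mm behind it; z points along the fingers, y is the direction in which the jaws open and shut (so a half turn about z gives the same grasp; the last joint's range is limited). The gripper opens to 87 mm and grips with 3 to 60 N. Pads are 19 mm wide; open, the fingers measure 117 mm over their backs; the gripper's body (75 mm by 190 mm) begins 51 mm behind the grasp point.
Start: joints at [1.254, 0.321, -0.07, 1.45, 0.023, 1.371, -0.057], TCP at [0.211, -0.615, 0.223] pointing down, gripper open.
Joint ranges: [-2.86, 2.86], [-0.3, 2.09], [-1.38, 1.24], [0.06, 2.45], [-1.56, 4.7], [0.09, 2.05], [-2.69, 2.69]. Speed limits (rad/s): [2.57, 2.57, 3.14, 3.14, 3.14, 3.14, 3.14].

INTERFACE

Orientations are given as a unit quaternion [x, y, z, w].
In Python, from plant import get_state, snapshot, hand_in, search_frame, place_of gives the robot as it stands.
- The arm moves only by the tool carry_out, never from a script. Its arguments are lists of equal length, an entry for each row: "rotation": the turn, a rotation vector about the tool's x, y, z in rad, a list of three; "xyz": the shift along the tool's x, y, z in cm, a list of three; "hand": the opening, from -1 (shut) to 1 (fully open). In form: {"rotation": [[ax, ay, az], ...], "xyz": [[dx, dy, dz], ...], "hand": [hand, ...]}. A call has 1 to 20 rows; each row shifts and turns the commanded pose from where the row before left it, along the tool's axes as they then stand; what a row does not reach is not made up. A row lasts 1/8 s, in which the tool goes at most 62.5 mm and 10.7 degrees, less where a joint would pass 70% of its speed; a pose out of reach is approached as far as the arm can. A call is refused whole if a number of a shift passes 6.25 or a number of a turn 0.188, either way. A call with a gripper value outside its range is refused whole. The fingers move at their own pace and stop on an object; "grip_force" is the grip in N (left out, the last holds). Time passes only in rows, so rows that do not move let the fingers close. It gives the time, the measured TCP pose, the force and the opening at its end, in the units of the state.
- get_state(): the state, without advancing time (a new reading comes with each control period).
- snapshot(name): name is "scene" or "top"; returns a dict with "color" (384x512x3 uint8, red, green, blue), "fx", "fy", "cx", "cy" (pixels), "dist" ([k1, k2, p1, p2, k3] as OpenCV has them; the pictures are not rectified), "R" (3x3) and "t" (3): a world point X has camera coordinates R X + t. Camera axes: x right, y down, z forward; pixel columns grow to the right and rows downward; lengths in m; the calibration is good to about 2 mm. A picture is of the moment at which its call begins. There is no depth.
- hand_in(): hands the job in, once; it reports no verdict.
Trained networks look in the newest picture that a camera, given by its name, has taken for a name from the list of things; names that differ only in an ending like _2 or _b are one class to them, and where a whole thing is asked for, a point or a joint stands for the part that bears it (a point fixed in the world has none). Each returns a list of dicts, best first, with "p" (0 to 1); they miss things now and then, are a little off and sometimes report something else, mostly with a low value. They report only what shows in the picture. A call takes as long as a camera call. They do not tell look-alikes from the thing itself.
- search_frame(thing, camera): "extent" ([left, top, width, height] in pixels, round what is visible of it).
- place_of(thing, camera): "position" ([column, row] in pixels: a listed point, or the origin of a listed thing).
The state is a dict: "time_s": time; "joint_pos": joint angles; "joint_velocities": joint speeds; "joint_efforts": joint torques, N m; "tcp_pos": TCP position; "tool_rot": TCP orientation; "force": force on the tool from outside, world axes, zero at the start; "moment": the same for the moment, N m; "finger_gap": opening from 0.0 (shut) to 1.0 (fully open).
Only numpy, scipy, OpenCV 4.12 (cv2) and the standard library are available. Lean on these libraries where they do the work, as an engineer would, in place of code of your own. Each camera call takes 0.05 s, during which the arm holds its last target.

## Working session

There is one attempt and no reset: what is moved stays moved. The work goes in short steps, Python scripts to look and compute and a tool call to move; the robot and the scene stay as the last step left them, time stands still between calls to the robot, and variables do not carry over. Pictures are saved under pics/ and viewed, and the job is handed in when it is done.

Besides the shell and the picture viewer there is one more tool, called after "Call:" by a JSON object that holds its "name" and its "arguments". carry_out: Moves the arm, as the interface text tells. Its arguments: {"type":"object","properties":{"rotation":{"type":"array","items":{"type":"array","items":{"type":"number"}}},"xyz":{"type":"array","items":{"type":"array","items":{"type":"number"}}},"hand":{"type":"array","items":{"type":"number"}},"grip_force":{"type":"number"}},"required":["rotation","xyz","hand"]}

```bash
ls; mkdir -p pics; python3 - <<'E'
from plant import *
import cv2
s=get_state();print(s)
for n in("scene","top"):
    d=snapshot(n);cv2.imwrite(f"pics/{n}0.png",d["color"][:,:,::-1])
    print(n,{k:d[k] for k in d if k!="color"})
E
```

```text
pics
{'time_s': 0.0, 'joint_pos': array([ 1.25410483,  0.32183391, -0.07009878,  1.45165855,  0.02257107,
        1.37080595, -0.05691249]), 'joint_velocities': array([ 9.21528823e-04, -5.12082574e-04,  2.44094857e-04,  8.13437439e-04,
        4.65762239e-05, -6.88840783e-05,  1.66403657e-03]), 'joint_efforts': array([-9.77288109e-04, -4.91284704e+01, -4.04574433e-01, -3.12533391e+01,
       -6.40514656e-02,  4.36721637e-02,  1.68771858e-04]), 'tcp_pos': array([ 0.21090627, -0.61424904,  0.22146279]), 'tool_rot': array([ 9.86350741e-01,  1.64655081e-01, -1.90085158e-04, -9.40426667e-04]), 'force': array([-0.24421435, -1.42821936,  0.1125698 ]), 'moment': array([-0.0453376 , -0.00704627,  0.04926308]), 'finger_gap': 0.9998512814502605}
scene {'fx': 463.374101202253, 'fy': 463.374101202253, 'cx': 247.43932639129878, 'cy': 192.1882516654291, 'dist': array([-0.05607515,  0.        ,  0.        ,  0.        ,  0.        ]), 'R': array([[ 0.56619288,  0.82426864,  0.00261504],
       [ 0.64762811, -0.44289086, -0.62002058],
       [-0.50990534,  0.35274481, -0.78458119]]), 't': array([-0.38547601, -0.3111361 ,  1.43619009])}
top {'fx': 362.99165464332856, 'fy': 362.99165464332856, 'cx': 259.3112288399147, 'cy': 196.1514954111891, 'dist': array([-0.01581166,  0.        ,  0.        ,  0.        ,  0.        ]), 'R': array([[ 0.01588036, -0.99976827,  0.01453357],
       [-0.99962618, -0.01619829, -0.02202531],
       [ 0.02225563, -0.01417836, -0.99965177]]), 't': array([0.02303948, 0.57518549, 0.89729106])}
```

```bash
python3 - <<'E'
import cv2
for n in("scene","top"):
    i=cv2.imread(f"pics/{n}0.png");cv2.imwrite(f"pics/{n}0b.png",cv2.resize(i,(800,600),interpolation=cv2.INTER_CUBIC))
E
```

```text
(no output)
```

View pics/scene0b.png

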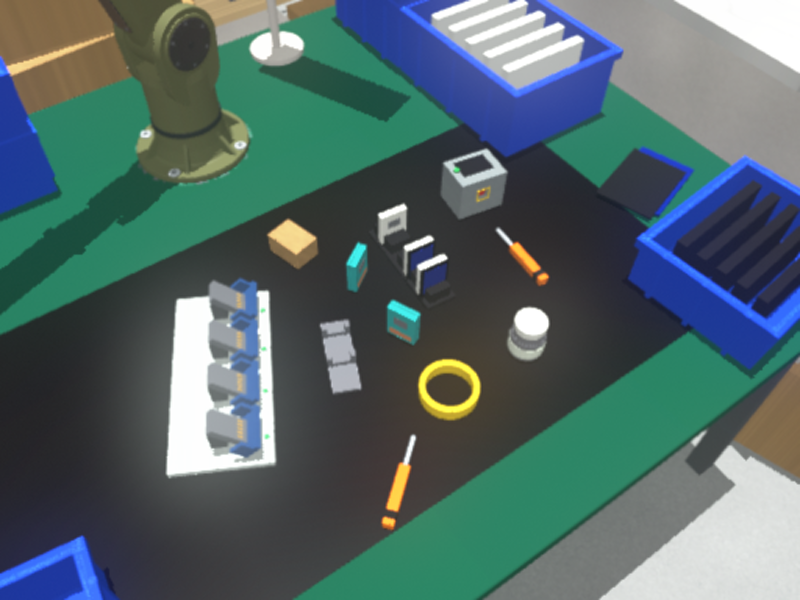

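View pics/top0b.png

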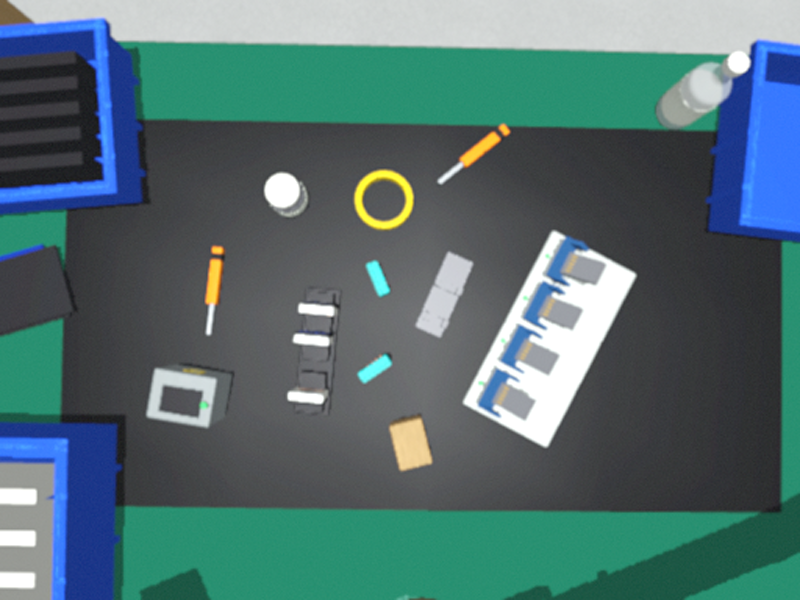

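Top view (800x600 scale): rack at (315,350) with 3 modules, station at (550,340) on the right, cradle (445,295), box (190,395). Two turquoise decoys stand at (377,278) and (375,367), and there are two styluses, at (213,290) and (475,155). Next I'll query the networks.

```bash
cat > h.py <<'E'
import numpy as np, cv2
from scipy.optimize import least_squares
from scipy.spatial.transform import Rotation as Ro
import pickle,os
def cam(d): 
    return dict(K=np.array([[d["fx"],0,d["cx"]],[0,d["fy"],d["cy"]],[0,0,1.]]),D=np.array(d["dist"]),R=np.array(d["R"]),t=np.array(d["t"]))
def proj(c,X):
    X=np.atleast_2d(np.asarray(X,float))
    return cv2.projectPoints(X,cv2.Rodrigues(c["R"])[0],c["t"],c["K"],c["D"])[0][:,0]
def ray(c,uv):
    p=cv2.undistortPoints(np.array([[uv]],float),c["K"],c["D"])[0,0]
    return -c["R"].T@c["t"], c["R"].T@np.array([p[0],p[1],1.])
def onz(c,uv,z):
    o,d=ray(c,uv); return o+d*(z-o[2])/d[2]
def tri(obs):
    A=np.zeros((3,3));b=np.zeros(3)
    for c,uv in obs:
        o,d=ray(c,uv);d=d/np.linalg.norm(d);P=np.eye(3)-np.outer(d,d);A+=P;b+=P@o
    X=np.linalg.solve(A,b)
    return X,[np.linalg.norm(proj(c,X)[0]-uv) for c,uv in obs]
def shot(n,f=None):
    from plant import snapshot
    d=snapshot(n)
    if f: cv2.imwrite(f"pics/{f}.png",d["color"][:,:,::-1])
    return d,cam(d)
def crop(img,x0,y0,x1,y1,name,w=800,h=600):
    s=min(w/(x1-x0),h/(y1-y0))
    cv2.imwrite(f"pics/{name}.png",cv2.resize(img[y0:y1,x0:x1][:,:,::-1],None,fx=s,fy=s,interpolation=cv2.INTER_CUBIC)); return s
def T2(x,y,yaw): 
    T=np.eye(4);c,s=np.cos(yaw),np.sin(yaw);T[:2,:2]=[[c,-s],[s,c]];T[:2,3]=x,y;return T
def ap(T,P): return np.atleast_2d(P)@T[:3,:3].T+T[:3,3]
E
python3 - <<'E'
from h import *; from plant import *
C={}
for n in("scene","top"):
    d,c=shot(n);C[n]=c; pickle.dump((d,c),open(f"{n}0.pkl","wb"))
for th in ["module0","module1","rack","station","pocket0","pocket1","pocket2","pocket3","start_face","stylus","stylus_tip","stylus_grip","cradle","cradle_rest","jar","tape","carton"]:
    for n in C:
        print(th,n,[(np.round(r["position"],1).tolist(),round(r["p"],2)) for r in place_of(th,n)][:6])
E
```

```text
module0 scene [([273.3, 182.0], 0.8), ([218.8, 228.4], 0.75), ([252.8, 151.6], 0.67), ([334.4, 164.9], 0.64), ([259.2, 217.3], 0.59), ([267.7, 172.2], 0.53)]
module0 top [([244.9, 180.0], 0.73), ([199.9, 248.5], 0.71), ([202.6, 194.5], 0.65), ([243.6, 232.9], 0.59), ([201.9, 215.7], 0.53)]
module1 scene [([273.3, 182.0], 0.8), ([218.8, 228.4], 0.75), ([252.8, 151.6], 0.67), ([334.4, 164.9], 0.64), ([259.2, 217.3], 0.59), ([267.7, 172.2], 0.53)]
module1 top [([244.9, 180.0], 0.73), ([199.9, 248.5], 0.71), ([202.6, 194.5], 0.65), ([243.6, 232.9], 0.59), ([201.9, 215.7], 0.53)]
rack scene [([261.6, 168.6], 0.94)]
rack top [([204.0, 222.8], 0.6)]
station scene [([153.7, 243.2], 0.73)]
station top [([341.9, 209.5], 0.9), ([196.5, 258.3], 0.73)]
pocket0 scene [([149.4, 209.6], 0.91), ([150.7, 186.3], 0.87), ([148.4, 240.4], 0.64), ([149.2, 268.1], 0.61), ([262.4, 169.1], 0.51)]
pocket0 top [([327.7, 251.3], 0.96), ([353.5, 197.5], 0.91), ([337.9, 225.1], 0.73), ([369.9, 167.9], 0.62)]
pocket1 scene [([149.4, 209.6], 0.91), ([150.7, 186.3], 0.87), ([148.4, 240.4], 0.64), ([149.2, 268.1], 0.
[... 906 characters left out ...]
 282.1], 0.75), ([152.2, 244.3], 0.23)]
stylus_tip top [([281.0, 114.4], 0.82), ([129.1, 212.9], 0.57)]
stylus_grip scene [([338.0, 164.6], 0.72), ([253.5, 318.8], 0.56)]
stylus_grip top [([136.8, 176.3], 0.8)]
cradle scene [([218.0, 227.8], 0.78)]
cradle top [([283.3, 192.5], 0.83)]
cradle_rest scene [([216.6, 221.1], 0.94)]
cradle_rest top [([283.3, 194.6], 0.61)]
jar scene [([334.3, 225.4], 0.88), ([264.4, 169.6], 0.25)]
jar top [([182.9, 126.9], 0.75)]
tape scene [([284.3, 252.4], 0.63)]
tape top [([200.1, 250.1], 0.56), ([139.7, 181.4], 0.43), ([206.9, 194.4], 0.23)]
carton scene [([219.3, 229.9], 0.69), ([186.1, 156.7], 0.61), ([284.6, 250.3], 0.39)]
carton top [([263.5, 279.7], 0.86)]
```

```bash
python3 - <<'E'
from h import *
d,c=pickle.load(open("top0.pkl","rb"))
print(crop(d["color"],280,140,420,290,"t_station"))
print(crop(d["color"],80,140,240,270,"t_rackbox"))
d,c=pickle.load(open("scene0.pkl","rb"))
print(crop(d["color"],100,170,240,310,"s_station"))
print(crop(d["color"],225,85,365,200,"s_rackbox"))
E
```

```text
4.0
4.615384615384615
4.285714285714286
5.217391304347826
```

View pics/t_station.png

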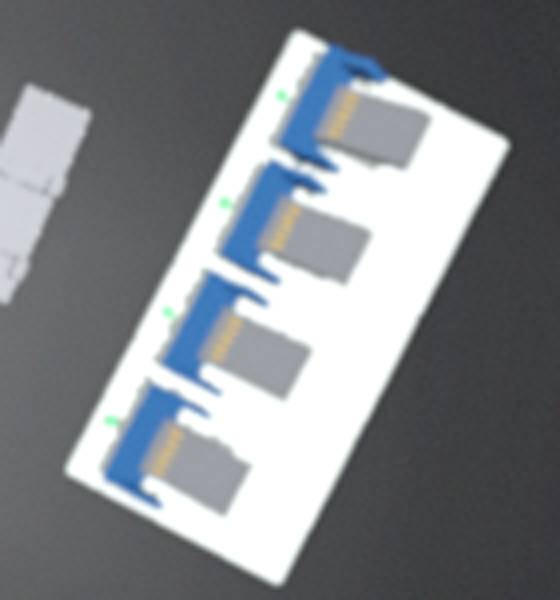

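View pics/t_rackbox.png

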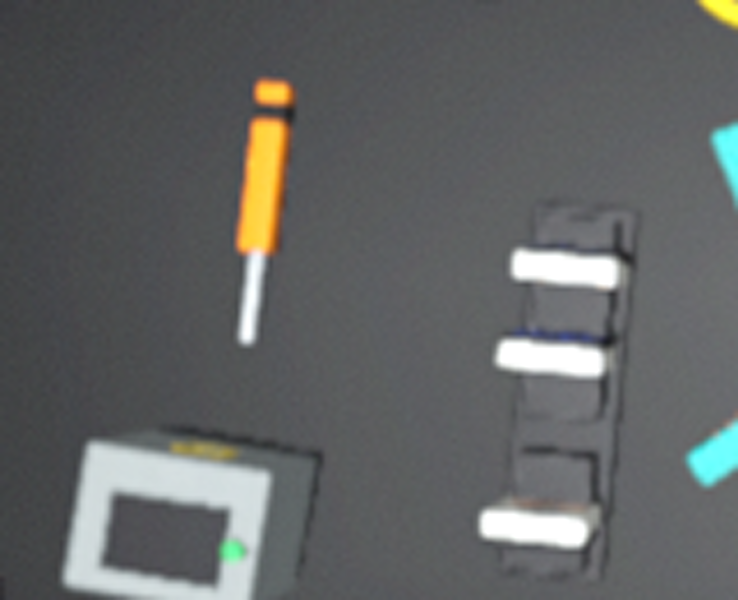

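View pics/s_station.png

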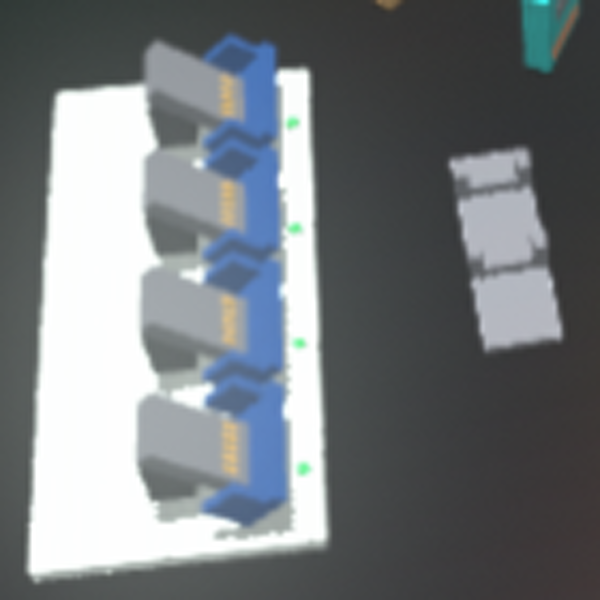

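View pics/s_rackbox.png

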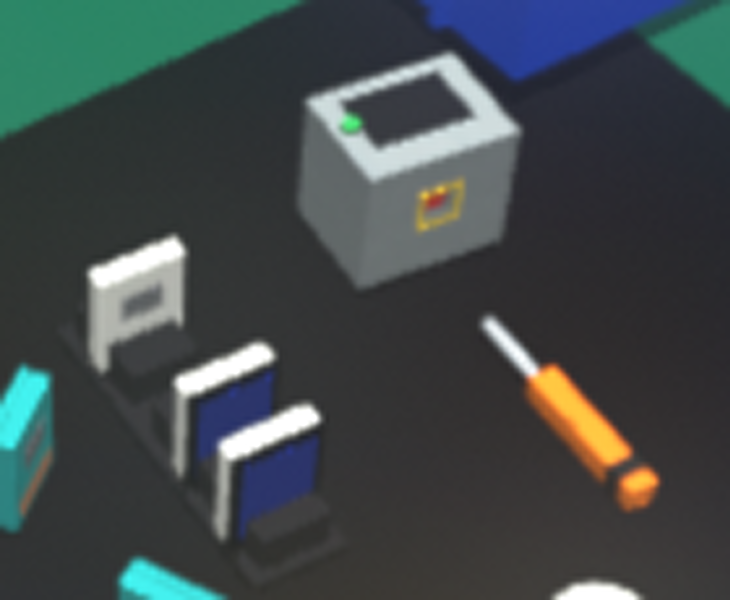

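```bash
python3 - <<'E'
from h import *
d,c=pickle.load(open("top0.pkl","rb"))
print(crop(d["color"],85,220,165,280,"t_box"))
print(crop(d["color"],255,150,315,225,"t_cradle"))
print(crop(d["color"],120,150,160,220,"t_sty"))
d,c=pickle.load(open("scene0.pkl","rb"))
print(crop(d["color"],310,140,360,190,"s_sty"))
E
```

```text
10.0
8.0
8.571428571428571
12.0
```

View pics/t_box.png

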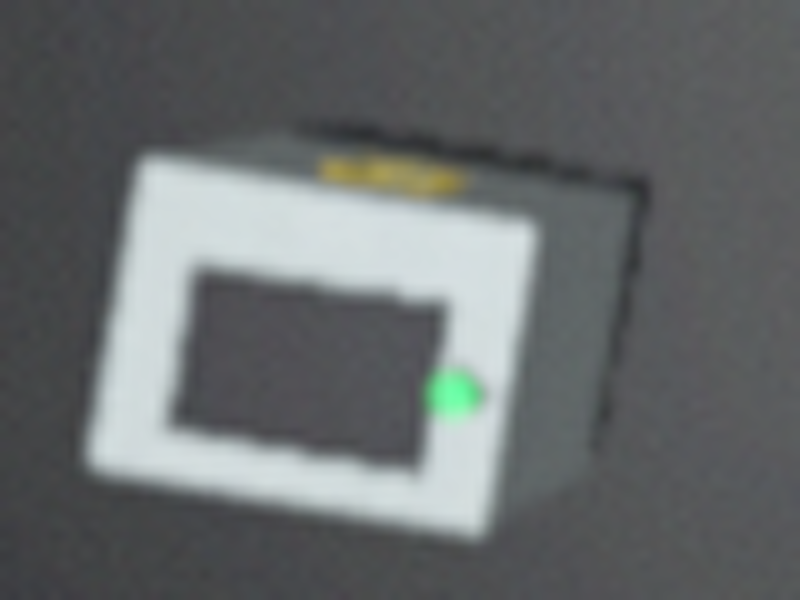

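View pics/t_cradle.png

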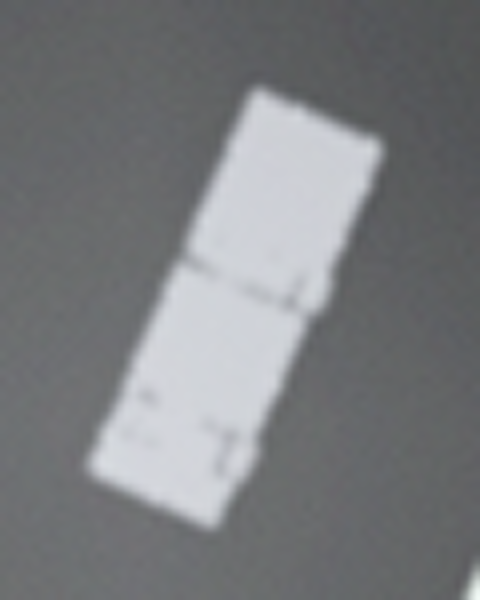

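```bash
cat > fit0.py <<'E'
from h import *
ct=pickle.load(open("top0.pkl","rb"))[1]; cs=pickle.load(open("scene0.pkl","rb"))[1]
def px(l,s,ox,oy): return [((u+.5)/s-.5+ox,(v+.5)/s-.5+oy) for u,v in l]
def fit(name,ob,guess):
    # ob: list of (cam, uv, localpt)
    def f(p):
        T=T2(*p); return np.concatenate([(proj(c,ap(T,P))[0]-uv) for c,uv,P in ob])
    r=least_squares(f,guess,loss="soft_l1",x_scale=[.1,.1,1])
    print(name,np.round(r.x,4),"deg",round(np.degrees(r.x[2]),1)); print(np.round(r.fun.reshape(-1,2),1).tolist())
    return r.x
F={}
# station
B=[(-.075,-.155,.012),(-.075,.155,.012),(.075,.155,.012),(.075,-.155,.012)]
t=px([(512,143),(280,588),(64,470),(297,28)],4,280,140)
s=px([(30,572),(55,92),(308,68),(327,540)],30/7,100,170)
# station scene: which is which is resolved by guess
ob=[(ct,u,P) for u,P in zip(t,B)]+[(cs,u,P) for u,P in zip(s,B)]
F["station"]=fit("station",ob,[.5,-.25,np.radians(62)])
H=[(-.035,-.045,.08),(-.035,.045,.08),(.035,.045,.08),(.035,-.045,.08)]
t=px([(142,155),(537,225),(487,540),(88,465)],10,85,220)
s=px([(520,130),(373,182),(305,100),(452,52)],120/23,225,85)
s2=px([(500,240),(362,290)],120/23,225,85)
# box x into box (towards robot, world -x): local y: box yaw~170deg
H2=[H[1],H[0],H[3],H[2]]
ob=[(ct,u,P) for u,P in zip(t,H2)]
Hs=[H[1],H[0],H[3],H[2]]
ob+=[(cs,u,P) for u,P in zip(s,Hs)]
ob+=[(cs,s2[0],(-.035,.045,0)),(cs,s2[1],(-.035,-.045,0))]
F["box"]=fit("box",ob,[.4,.3,np.radians(170)])
C=[(.065,.022,.006),(.065,-.022,.006),(-.065,-.022,.006),(-.065,.022,.006)]
t=px([(258,88),(383,147),(217,528),(88,465)],8,255,150)
s=px([(485,350),(562,338),(527,148),(450,160)],30/7,100,170)
ob=[(ct,u,P) for u,P in zip(t,C)]
ob+=[(cs,u,P) for u,P in zip(s,[C[1],C[0],C[3],C[2]])]
F["cradle"]=fit("cradle",ob,[.55,-.06,np.radians(-24)])
M=[(.008,.025,.072),(.008,-.025,.072),(-.008,-.025,.072),(-.008,.025,.072)]
tt=dict(A=[(513,248),(620,255),(618,288),(511,282)],B=[(498,337),(606,345),(604,376),(496,369)],C=[(481,508),(590,513),(588,546),(480,538)])
ss=dict(C=[(97,287),(187,250),(177,236),(88,268)],B=[(183,397),(275,358),(265,343),(174,378)],A=[(228,461),(321,420),(310,405),(216,440)])
for m in "ABC":
    t=px(tt[m],60/13,80,140); s=px(ss[m],120/23,225,85)
    ob=[(ct,u,P) for u,P in zip(t,M)]
    # scene order: near-left,near-right,far-right,far-left  ; near=+x world, left = -y
    ob+=[(cs,u,P) for u,P in zip(s,[M[1],M[0],M[3],M[2]])]
    F[m]=fit(m,ob,[.5,.15,0])
pickle.dump(F,open("F.pkl","wb"))
Ts=T2(*F["station"])
for k,y in enumerate([-.114,-.038,.038,.114]):
    X=ap(Ts,(.02+(-32+16)*.70711e-3,y,.034+48*.70711e-3)); print("pocket",k,np.round(X,4),proj(ct,X).round(1),proj(cs,X).round(1))
print("face",ap(T2(*F["box"]),(-.029,0,.045)).round(4))
E
python3 fit0.py
```

```text
station [ 0.5282 -0.1976  1.0989] deg 63.0
[[-0.9, 0.1], [-0.2, -0.6], [0.3, 0.5], [-0.1, 0.6], [-0.6, 0.5], [0.3, 0.3], [0.1, 0.0], [-0.0, 0.1]]
box [0.4348 0.4188 3.3959] deg 194.6
[[5.7, -0.4], [-72.4, 1.9], [-60.4, 0.5], [18.1, -1.4], [-2.6, 2.3], [43.8, -23.7], [36.7, -18.5], [-10.1, 6.1], [-2.3, 2.2], [41.7, -23.4]]
cradle [ 0.5961 -0.0292 -0.4085] deg -23.4
[[-0.1, 0.1], [0.4, -0.0], [-0.2, -0.2], [-0.2, 0.4], [-0.3, 0.1], [0.4, -0.2], [-0.3, 0.3], [0.2, 0.2]]
A [ 0.5671  0.1647 -0.0727] deg -4.2
[[0.9, 0.1], [-0.6, 0.5], [-0.8, 0.3], [0.7, -0.3], [1.2, 0.4], [0.4, 0.6], [-1.0, -0.6], [0.0, 0.2]]
B [ 0.5229  0.1711 -0.0757] deg -4.3
[[1.0, 0.0], [-0.7, 0.3], [-0.9, 0.5], [0.8, 0.0], [1.4, 0.5], [0.6, 0.7], [-0.9, -0.4], [-0.2, 0.1]]
C [ 0.4383  0.178  -0.0689] deg -3.9
[[0.9, -0.2], [-1.0, 0.6], [-1.1, 0.4], [0.5, 0.3], [1.2, 0.6], [0.3, 0.9], [-0.9, -0.1], [-0.1, 0.5]]
pocket 0 [[ 0.6337 -0.2417  0.0679]] [[377.3 172.3]] [[140.6 269.9]]
pocket 1 [[ 0.566  -0.2072  0.0679]] [[362.3 201. ]] [[140.9 239.7]]
pocket 2 [[ 0.4983 -0.1726  0.0679]] [[347.3 229.9]] [[141.3 212. ]]
pocket 3 [[ 0.4306 -0.1381  0.0679]] [[332.1 258.9]] [[141.6 186.7]]
face [[0.4628 0.4261 0.045 ]]
```

```bash
python3 - <<'E'
s=open("fit0.py").read()
s=s.replace("H2=[H[1],H[0],H[3],H[2]]","H2=H").replace("Hs=[H[1],H[0],H[3],H[2]]","Hs=H").replace("(cs,s2[0],(-.035,.045,0)),(cs,s2[1],(-.035,-.045,0))","(cs,s2[0],(-.035,-.045,0)),(cs,s2[1],(-.035,.045,0))")
open("fit0.py","w").write(s)
E
python3 fit0.py | grep -A1 -E "box|face"
cat > ov.py <<'E'
from h import *
F=pickle.load(open("F.pkl","rb"))
q=.70711
def station_pts(x,y,yaw,dx=0):
    T=T2(x,y,yaw);L=[]
    n=np.array([q,0,q]);u=np.array([-q,0,q])
    for yy in[-.114,-.038,.038,.114]:
        o=np.array([.02+dx,yy,.034]); e=np.array([0,1,0])
        bed=[o-.018*e,o+.018*e,o+.018*e+.06*u,o-.018*e+.06*u]
        led=[o-.0275*e,o+.0275*e,o+.0275*e+.02*n,o-.0275*e+.02*n]
        L+= [ap(T,bed),ap(T,led),ap(T,[o+.0275*e,o+.0275*e+.02*u,o+.0275*e+.02*u+.014*n,o+.0275*e+.014*n])]
    b=[(-.075,-.155,.012),(-.075,.155,.012),(.075,.155,.012),(.075,-.155,.012)]
    L.append(ap(T,b)); return L
if __name__=="__main__":
    for n,r in(("top",(280,140,420,290)),("scene",(100,170,240,310))):
        d,c=pickle.load(open(f"{n}0.pkl","rb"))
        S=4; im=cv2.resize(d["color"],None,fx=S,fy=S,interpolation=cv2.INTER_CUBIC)
        for P in station_pts(*F["station"]):
            cv2.polylines(im,[np.int32((proj(c,P)+.5)*S-.5)],True,(255,0,255),1)
        x0,y0,x1,y1=[v*S for v in r]
        cv2.imwrite(f"pics/ov_{n}.png",im[y0:y1,x0:x1,::-1])
E
python3 ov.py
```

```text
box [0.436  0.3568 2.9927] deg 171.5
[[0.3, 0.6], [-0.2, 0.2], [-0.4, -0.9], [0.4, 0.1], [0.1, 0.1], [-0.1, -0.2], [0.4, -0.0], [0.0, 0.1], [0.3, 0.0], [-0.4, 0.1]]
--
face [[0.4647 0.3525 0.045 ]]
```

View pics/ov_top.png

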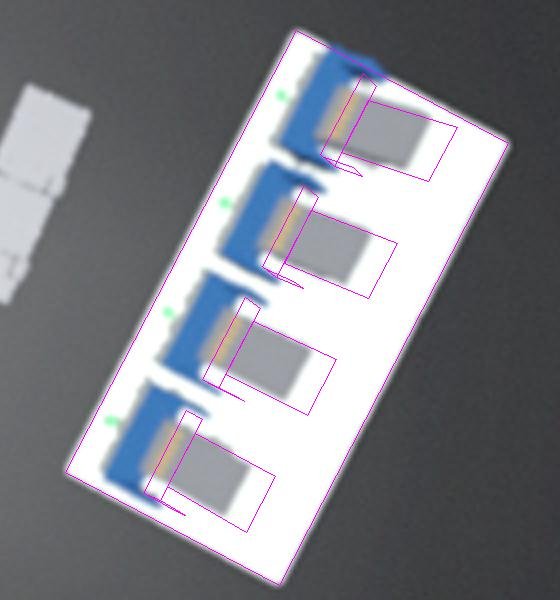

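View pics/ov_scene.png

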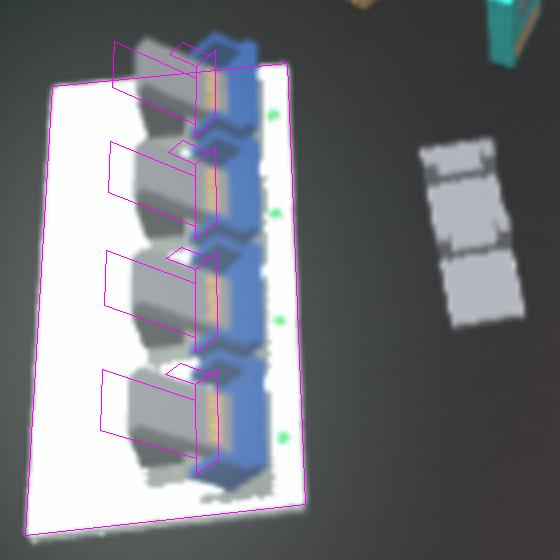

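```bash
cat > fit1.py <<'E'
from h import *
from fit0 import ct,cs,px
F=pickle.load(open("F.pkl","rb"));T=T2(*F["station"]);q=.70711
n=np.array([q,0,q]);u=np.array([-q,0,q])
ys=[-.114,-.038,.038,.114]
t=px([(430,118),(408,167),(372,234),(347,283),(312,350),(286,400),(250,465),(226,515)],4,280,140)
s=px([(128,425),(130,370),(133,310),(133,250),(134,195),(134,142),(134,88),(136,42)],4,100,170)
ob=[]
for k in range(4):
    for j,sg in enumerate((-1,1)):
        P=np.array([.02,ys[k]+sg*.018,.034])+.06*u
        ob+=[(ct,t[2*k+j],P),(cs,s[2*k+j],P)]
def f(p): return np.concatenate([proj(c,ap(T,P+[p[0],p[1],p[2]]))[0]-uv for c,uv,P in ob])
r=least_squares(f,[.02,0,0],loss="soft_l1");print(np.round(r.x,4));print(np.round(r.fun.reshape(-1,2),1).tolist())
# separately per cam
for cc in(ct,cs):
    o2=[o for o in ob if o[0] is cc]
    r2=least_squares(lambda p:np.concatenate([proj(c,ap(T,P+[p[0],p[1],0]))[0]-uv for c,uv,P in o2]),[.02,0]);print(np.round(r2.x,4))
E
python3 fit1.py | tail -4
```

```text
[ 0.014  -0.0003 -0.0028]
[[1.1, -0.5], [0.1, 1.3], [-0.5, 0.9], [-0.0, 0.0], [0.6, -0.7], [-0.4, -1.0], [-0.3, 0.8], [-0.1, 0.3], [0.5, -0.6], [0.1, -0.6], [-0.2, 0.7], [0.4, 0.1], [0.8, -0.2], [0.8, 0.2], [-0.5, 1.2], [0.6, 0.2]]
[ 0.0153 -0.0002]
[ 0.0142 -0.002 ]
```

```bash
sed -i 's/station_pts(\*F\["station"\])/station_pts(*F["station"],dx=.015)/' ov.py; python3 ov.py
```

```text
(no output)
```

View pics/ov_top.png

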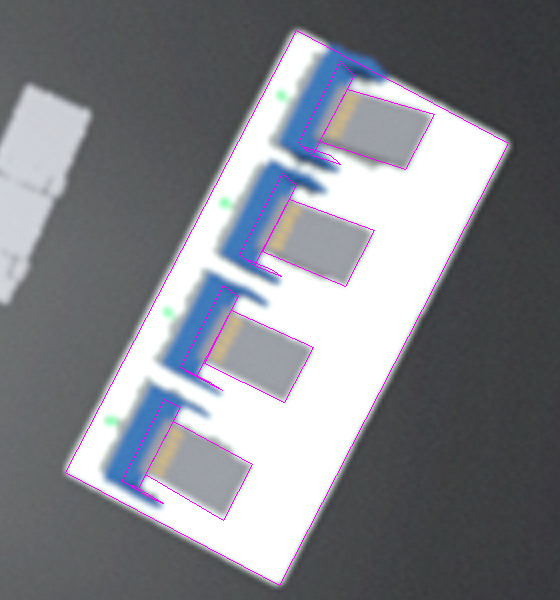

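View pics/ov_scene.png

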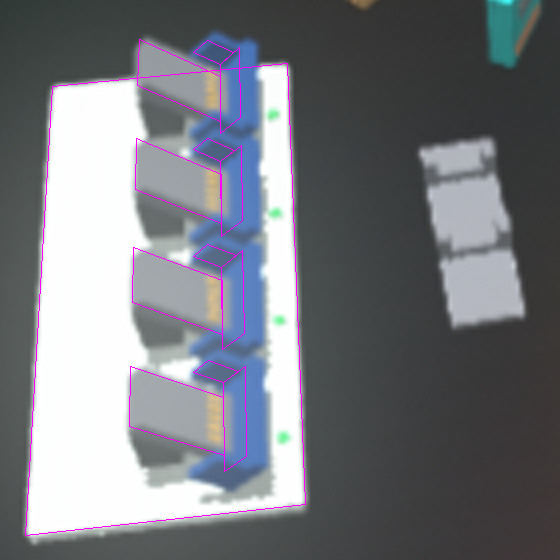

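```bash
python3 - <<'E' | tail -12
from fit0 import *
Ts=T2(*F["station"])
Tn=np.linalg.inv(Ts)
N={0:((369.9,167.9),(149.2,268.1)),1:((353.5,197.5),(148.4,240.4)),2:((337.9,225.1),(149.4,209.6)),3:((327.7,251.3),(150.7,186.3))}
for k,(a,b) in N.items():
    X,e=tri([(ct,a),(cs,b)]); print(k,X.round(4),np.round(e,1),ap(Tn,X).round(4))
F["station"]=list((Ts@[.0147,0,0,1])[:2])+[F["station"][2]]
pickle.dump(F,open("F.pkl","wb"));print(F["station"])
for k,y in enumerate([-.114,-.038,.038,.114]):
    print(ap(T2(*F["station"]),(.00869,y,.06794)))
E
sed -i 's/^F={}/F={}/; s/^pickle.dump(F/#pickle.dump(F/' fit0.py
```

```text
pocket 2 [[ 0.4983 -0.1726  0.0679]] [[347.3 229.9]] [[141.3 212. ]]
pocket 3 [[ 0.4306 -0.1381  0.0679]] [[332.1 258.9]] [[141.6 186.7]]
face [[0.4647 0.3525 0.045 ]]
0 [ 0.6427 -0.2241  0.0712] [0.5 0.5] [[ 0.0284 -0.1141  0.0712]]
1 [ 0.5727 -0.191   0.059 ] [1.1 1.1] [[ 0.0262 -0.0367  0.059 ]]
2 [ 0.5077 -0.1523  0.0719] [1.3 1.3] [[0.0311 0.0389 0.0719]]
3 [ 0.4505 -0.1235  0.0799] [0.8 0.7] [[0.0307 0.1029 0.0799]]
[np.float64(0.5348562306712024), np.float64(-0.18453065771844532), np.float64(1.0989317071416391)]
[[ 0.64034859 -0.22860875  0.06794   ]]
[[ 0.5726537 -0.1940631  0.06794  ]]
[[ 0.50495881 -0.15951746  0.06794   ]]
[[ 0.43726391 -0.12497182  0.06794   ]]
```

```bash
cat > pl.py <<'E'
from h import *
from plant import get_state
import scipy.linalg as sl
def cur():
    s=get_state(); T=np.eye(4); T[:3,:3]=Ro.from_quat(s["tool_rot"]).as_matrix(); T[:3,3]=s["tcp_pos"]; return T,s
def down(yaz,tilt_axis=None):
    """tool z down, tool y at azimuth yaz (rad)"""
    y=np.array([np.cos(yaz),np.sin(yaz),0]); z=np.array([0,0,-1.]); x=np.cross(y,z); return np.stack([x,y,z],1)
def pose(R,p): T=np.eye(4);T[:3,:3]=R;T[:3,3]=p;return T
def rows(T0,T1,n=None,vmax=5.0,wmax=.17):
    rel=np.linalg.inv(T0)@T1
    if n is None:
        rv=Ro.from_matrix(rel[:3,:3]).as_rotvec()
        n=int(np.ceil(max(np.abs(rel[:3,3]).max()*100/vmax,np.linalg.norm(rv)/wmax,1)))
    L=np.real(sl.logm(rel))/n; D=sl.expm(L)
    rv=Ro.from_matrix(D[:3,:3]).as_rotvec().round(4); d=(D[:3,3]*100).round(3)
    # end check
    Dq=pose(Ro.from_rotvec(rv).as_matrix(),d/100); E=T0@np.linalg.matrix_power(Dq,n)
    print("n",n,"rot",rv.tolist(),"xyz",d.tolist(),"enderr mm",((E-T1)[:3,3]*1000).round(1), "end",E[:3,3].round(4))
    return E
def show():
    T,s=cur(); print("t",round(s["time_s"],2),"q",s["joint_pos"].round(3),"tcp",s["tcp_pos"].round(4),"z",T[:3,2].round(3),"y",T[:3,1].round(3),"gap",round(s["finger_gap"],3),"F",s["force"].round(1))
    import json; open("log.jsonl","a").write(json.dumps(dict(q=s["joint_pos"].tolist(),T=T.tolist()))+"\n")
    return T,s
E
python3 - <<'E'
from pl import *
T,s=show()
E=rows(T,pose(down(np.radians(-82)),[.5,-.25,.22]))
rows(E,pose(down(np.radians(-94)),[.523,.171,.22]))
E
```

```text
t 1.9 q [ 1.254  0.321 -0.07   1.45   0.023  1.371 -0.057] tcp [ 0.2111 -0.6148  0.2226] z [ 0. -0. -1.] y [ 0.325 -0.946  0.   ] gap 0.999 F [-0.2  0.6  0.6]
n 8 rot [0.0, -0.0, 0.0239] xyz [4.624, -3.543, 0.032] enderr mm [ 0. -0. -0.] end [ 0.5  -0.25  0.22]
n 9 rot [0.0, -0.0, 0.0233] xyz [0.474, -4.669, -0.0] enderr mm [ 0.1 -0.  -0. ] end [0.5231 0.171  0.22  ]
```

Call:
{"name": "carry_out", "arguments": {"rotation": [[0, 0, 0.024], [0, 0, 0.024], [0, 0, 0.024], [0, 0, 0.024], [0, 0, 0.024], [0, 0, 0.024], [0, 0, 0.024], [0, 0, 0.024], [0, 0, 0]], "xyz": [[4.62, -3.54, 0], [4.62, -3.54, 0], [4.62, -3.54, 0], [4.62, -3.54, 0], [4.62, -3.54, 0], [4.62, -3.54, 0], [4.62, -3.54, 0], [4.62, -3.54, 0], [0, 0, 0]], "hand": [1, 1, 1, 1, 1, 1, 1, 1, 1]}}

```text
time_s: 3.02
tcp_pos: [0.5034, -0.2445, 0.2229]
tool_rot: [0.997, 0.074, 0.001, -0.001]
force: [0.2, -0.8, -0.2]
finger_gap: 1.0
```

```bash
python3 -c "
from pl import *
show()"
```

```text
t 3.02 q [ 0.76   0.15  -0.39   1.669  0.055  1.334 -1.061] tcp [ 0.5034 -0.2445  0.2229] z [ 0.002  0.002 -1.   ] y [ 0.148 -0.989 -0.002] gap 1.0 F [ 0.2 -0.8 -0.2]
```

Call:
{"name": "carry_out", "arguments": {"rotation": [[0, 0, 0.023], [0, 0, 0.023], [0, 0, 0.023], [0, 0, 0.023], [0, 0, 0.023], [0, 0, 0.023], [0, 0, 0.023], [0, 0, 0.023], [0, 0, 0.023], [0, 0, 0]], "xyz": [[0.47, -4.62, 0], [0.47, -4.62, 0], [0.47, -4.62, 0], [0.47, -4.62, 0], [0.47, -4.62, 0], [0.47, -4.62, 0], [0.47, -4.62, 0], [0.47, -4.62, 0], [0.47, -4.62, 0], [0, 0, 0]], "hand": [1, 1, 1, 1, 1, 1, 1, 1, 1, 1]}}

```text
time_s: 4.28
tcp_pos: [0.5221, 0.1699, 0.2227]
tool_rot: [1.0, -0.031, -0.0, -0.001]
force: [-0.6, -0.1, 0.0]
finger_gap: 1.003
```

```bash
python3 -c "
from pl import *
show()"
```

```text
t 4.28 q [ 0.306  0.164 -0.736  1.684  0.111  1.337 -2.082] tcp [0.5221 0.1699 0.2227] z [-0.     0.002 -1.   ] y [-0.062 -0.998 -0.002] gap 1.003 F [-0.6 -0.1  0. ]
```

```bash
cat > kin.py <<'E'
from h import *
import json,itertools
def Tz(v,x=0): T=np.eye(4);T[2,3]=v;T[0,3]=x;return T
def R4(ax,a):
    T=np.eye(4);c,s=np.cos(a),np.sin(a)
    T[:3,:3]=[[c,-s,0],[s,c,0],[0,0,1]] if ax=="z" else [[c,0,s],[0,1,0],[-s,0,c]]
    return T
def fk(q,p,s):
    d1,a,b,c,e,e2,w,y0,o1,e0=p
    T=R4("z",s[0]*q[0]+o1)@Tz(d1,e0)@R4("y",q[1])@Tz(a,e)@R4("z",s[1]*q[2])@R4("y",q[3])@Tz(b,e2)@R4("z",s[2]*q[4])@R4("y",q[5])@Tz(c,w)@R4("z",s[3]*q[6]+y0)
    return T
def load(): return [(np.array(r["q"]),np.array(r["T"])) for r in map(json.loads,open("log.jsonl"))]
def res(p,s,D):
    o=[]
    for q,T in D:
        E=fk(q,p,s); o+=list((E[:3,3]-T[:3,3])*1000); o+=list(Ro.from_matrix(E[:3,:3].T@T[:3,:3]).as_rotvec()*300)
    return np.array(o)
def fitk():
    D=load();best=None
    for s in itertools.product((-1,1),repeat=4):
        if s[0]==1: continue
        for y0 in(0,1.57,3.14,-1.57):
            r=least_squares(lambda p:np.concatenate([res(p,s,D),(p-[.35,.4,.4,.3,0,0,0,y0,0,0])*[1,1,1,1,20,20,20,0,50,50]]),[.35,.4,.4,.3,0,0,0,y0,0,0])
            if best is None or r.cost<best[0]: best=(r.cost,s,r.x,r.fun)
    return best
if __name__=="__main__":
    b=fitk();print(b[0],b[1],b[2].round(4));print(b[3][:-10].reshape(-1,6).round(1))
    pickle.dump(b,open("kin.pkl","wb"))
E
python3 kin.py
```

```text
5.763450463524709 (-1, -1, -1, -1) [-0.0632  0.4733  0.5352 -0.0171 -0.0036  0.0771  0.0192  1.5287 -0.042
  0.0142]
[[-0.   0.1 -0.3 -0.   0.  -0. ]
 [-0.6  1.1 -0.4  0.  -0.   0. ]
 [ 1.3 -0.2  0.6 -0.  -0.  -0. ]]
```

Call:
{"name": "carry_out", "arguments": {"rotation": [[0.12, 0.12, 0], [0.12, 0.12, 0], [0.12, 0.12, 0], [0, 0, 0]], "xyz": [[0, 0, -1], [0, 0, -1], [0, 0, -1], [0, 0, 0]], "hand": [1, 1, 1, 1]}}

```text
time_s: 4.78
tcp_pos: [0.5169, 0.1577, 0.2501]
tool_rot: [0.967, -0.037, 0.184, -0.17]
force: [-0.4, -0.4, 0.1]
finger_gap: 1.004
```

```bash
python3 -c "
from pl import *
show()"; python3 kin.py
```

```text
t 4.78 q [ 0.491 -0.267 -0.56   2.056 -0.535  0.949 -1.493] tcp [0.5169 0.1577 0.2501] z [ 0.369  0.315 -0.875] y [-0.009 -0.94  -0.342] gap 1.004 F [-0.4 -0.4  0.1]
25.42925338925245 (-1, -1, -1, -1) [ 0.2539  0.4918  0.4892  0.377  -0.0112  0.0285 -0.0164  1.5331 -0.0389
  0.0155]
[[ 0.9  0.3 -0.6 -0.   0.  -0.4]
 [-0.5  2.5 -0.   0.  -0.  -0.4]
 [ 1.8 -0.9  0.7 -0.  -0.  -0.4]
 [ 0.1 -0.1 -0.1  4.1 -3.9  1.1]]
```

Call:
{"name": "carry_out", "arguments": {"rotation": [[-0.16, -0.08, 0], [-0.16, -0.08, 0], [-0.16, -0.08, 0], [-0.16, -0.08, 0], [0, 0, 0]], "xyz": [[3, 0, 0], [3, 0, 0], [3, 0, 0], [0, 0, 0], [0, 0, 0]], "hand": [1, 1, 1, 1, 1]}}

```text
time_s: 5.4
tcp_pos: [0.5872, 0.1616, 0.265]
tool_rot: [0.994, -0.047, 0.018, 0.101]
force: [0.5, 0.6, -0.4]
finger_gap: 0.999
```

```bash
python3 -c "
from pl import *
show()"; python3 kin.py
```

```text
t 5.4 q [ 0.256  0.374 -0.895  1.444  0.47   1.562 -2.313] tcp [0.5872 0.1616 0.265 ] z [ 0.026 -0.202 -0.979] y [-0.098 -0.975  0.198] gap 0.999 F [ 0.5  0.6 -0.4]
34.777351116071166 (-1, -1, -1, -1) [ 2.6290e-01  4.8450e-01  5.0400e-01  3.6980e-01  1.1000e-03  3.2100e-02
 -2.8000e-03  1.5335e+00 -3.8400e-02  4.3000e-03]
[[ 0.8  2.1 -1.6 -0.   0.  -0.3]
 [-0.5  3.1  0.2  0.  -0.  -0.3]
 [ 1.2 -0.2  0.8 -0.  -0.  -0.3]
 [ 0.3 -0.8 -0.1  4.  -3.9  1.1]
 [ 2.5 -0.3  0.6  0.5  2.3 -0.1]]
```

```bash
cat > ik.py <<'E'
from kin import *
b=pickle.load(open("kin.pkl","rb"));S=b[1];P=b[2]
lo=np.array([-2.86,-.3,-1.38,.06,-1.56,.09,-2.69])+.05; hi=np.array([2.86,2.09,1.24,2.45,4.7,2.05,2.69])-.05
def ik(T,q0,wn=.3,n=1,rng=np.random.default_rng(0)):
    best=None
    for i in range(n):
        qi=np.clip(q0 if i==0 else q0+rng.normal(0,.6,7),lo+.01,hi-.01)
        f=lambda q:np.concatenate([res(P,S,[(q,T)]),wn*(q-q0)])
        r=least_squares(f,qi,bounds=(lo,hi))
        e=res(P,S,[(r.x,T)]);
        if best is None or r.cost<best[0]: best=(r.cost,r.x,e)
    return best
q_=.70711
def place_R(F,phi,sgn=-1):
    Rs=T2(*F["station"])[:3,:3]
    u=Rs@[-q_,0,q_];n=Rs@[q_,0,q_];y=sgn*Rs@[0,1,0]
    z=-np.cos(phi)*u-np.sin(phi)*n
    return np.stack([np.cross(y,z),y,z],1),u,n
def place_pose(F,k,phi,h=.045,lift=0.,out=0.,sgn=-1):
    """grasp point at h up module, mid thickness; tcp 19mm further"""
    R,u,n=place_R(F,phi,sgn); Ts=T2(*F["station"])
    o=ap(Ts,(.02,[-.114,-.038,.038,.114][k],.034))[0]
    g=o+u*(h+lift)+n*(.008+out)
    T=np.eye(4);T[:3,:3]=R;T[:3,3]=g+.019*R[:,2];return T
if __name__=="__main__":
    F=pickle.load(open("F.pkl","rb"))
    for sgn in(-1,1):
      for phi in(0,20,45):
        for k in range(4):
          for lift in(0,.08):
            r=ik(place_pose(F,k,np.radians(phi),lift=lift,sgn=sgn),np.array([.6,.2,-.3,1.6,.2,1.2,0.]),n=12)
            print(sgn,phi,k,lift,round(r[0],2),r[1].round(2),np.abs(r[2]).max().round(1))
E
python3 ik.py
```

```text
-1 0 0 0 0.05 [ 1.05  0.73 -0.51  1.53 -0.47  1.16  0.39] 0.0
-1 0 0 0.08 0.05 [ 1.09  0.67 -0.47  1.46 -0.49  1.31  0.4 ] 0.0
-1 0 1 0 0.06 [ 1.09  0.61 -0.48  1.73 -0.55  1.13  0.5 ] 0.0
-1 0 1 0.08 0.06 [ 1.12  0.54 -0.41  1.66 -0.56  1.3   0.51] 0.0
-1 0 2 0 0.07 [ 1.1   0.48 -0.41  1.91 -0.63  1.13  0.62] 0.0
-1 0 2 0.08 0.06 [ 1.12  0.41 -0.32  1.84 -0.62  1.3   0.62] 0.0
-1 0 3 0 0.08 [ 1.08  0.36 -0.31  2.08 -0.7   1.14  0.74] 0.0
-1 0 3 0.08 0.08 [ 1.09  0.28 -0.2   2.   -0.66  1.33  0.73] 0.0
-1 20 0 0 0.02 [ 0.84  0.58 -0.4   1.56 -0.25  1.08  0.15] 0.0
-1 20 0 0.08 0.02 [ 0.9   0.53 -0.37  1.5  -0.27  1.22  0.2 ] 0.0
-1 20 1 0 0.02 [ 0.87  0.45 -0.38  1.75 -0.32  1.03  0.22] 0.0
-1 20 1 0.08 0.02 [ 0.91  0.39 -0.33  1.69 -0.33  1.18  0.28] 0.0
-1 20 2 0 0.03 [ 0.87  0.31 -0.34  1.94 -0.4   1.    0.31] 0.0
-1 20 2 0.08 0.03 [ 0.91  0.25 -0.26  1.87 -0.4   1.16  0.37] 0.0
-1 20 3 0 0.04 [ 0.84  0.17 -0.26  2.11 -0.47  0.99  0.4 ] 0.0
-1 20 3 0.08 0.04 [ 0.87  0.1  -0.16  2.04 -0.44  1.17  0.45] 0.0
-1 45 0 0 0.01 [ 0.52  0.53 -0.26  1.54  0.15  1.1  -0.25] 0.0
-1 45 0 0.08 
[... 1255 characters left out ...]
20 2 0.08 0.37 [ 0.31  0.26  0.42  1.87 -0.56  1.23 -2.64] 0.0
1 20 3 0 0.38 [ 0.23  0.18  0.39  2.11 -0.59  1.04 -2.64] 0.0
1 20 3 0.08 0.37 [ 0.37  0.11  0.37  2.04 -0.49  1.19 -2.64] 0.0
1 45 0 0 0.35 [ 0.94  0.68 -0.88  1.53  0.55  1.18  2.63] 0.0
1 45 0 0.08 0.38 [ 1.16  0.74 -1.13  1.5   0.68  1.34  2.64] 0.0
1 45 1 0 0.34 [ 1.06  0.58 -0.98  1.73  0.53  1.12  2.59] 0.0
1 45 1 0.08 0.39 [ 1.29  0.6  -1.19  1.7   0.59  1.25  2.64] 0.0
1 45 2 0 0.36 [ 1.24  0.51 -1.16  1.91  0.53  1.08  2.54] 0.0
1 45 2 0.08 1.61 [ 1.48  0.49 -1.33  1.87  0.52  1.2   2.64] 0.9
1 45 3 0 0.39 [ 1.44  0.38 -1.33  2.08  0.43  1.01  2.56] 0.0
1 45 3 0.08 455.98 [ 1.51  0.33 -1.33  1.98  0.39  1.16  2.64] 16.1
```

```bash
python3 -c "
from pl import *
F=pickle.load(open('F.pkl','rb'))
T,s=cur()
E=rows(T,pose(down(F['A'][2]-np.pi/2),[F['A'][0],F['A'][1],.13]))
rows(E,pose(E[:3,:3],[F['A'][0],F['A'][1],.034]),n=5)
"
```

```text
n 3 rot [0.0667, -0.0144, -0.0075] xyz [-0.807, -0.64, 4.438] enderr mm [-0.  0. -0.] end [0.5671 0.1647 0.13  ]
n 5 rot [0.0, 0.0, -0.0] xyz [0.0, -0.0, 1.92] enderr mm [-0. -0. -0.] end [0.5671 0.1647 0.034 ]
```

Call:
{"name": "carry_out", "arguments": {"rotation": [[0.067, -0.014, -0.0075], [0.067, -0.014, -0.0075], [0.067, -0.014, -0.0075], [0, 0, 0]], "xyz": [[-0.81, -0.64, 4.44], [-0.81, -0.64, 4.44], [-0.81, -0.64, 4.44], [0, 0, 0]], "hand": [1, 1, 1, 1], "grip_force": 25}}

```text
time_s: 5.9
tcp_pos: [0.566, 0.1554, 0.1316]
tool_rot: [0.999, -0.042, 0.003, 0.003]
force: [0.2, -0.4, -0.6]
finger_gap: 1.002
```

```bash
python3 -c "
from pl import *
F=pickle.load(open('F.pkl','rb'))
T,s=show()
d,c=shot('top','t1');d2,c2=shot('scene','s1');crop(d['color'],150,130,290,250,'t1c');crop(d2['color'],215,60,330,200,'s1c')
T,s=cur()
rows(T,pose(down(F['A'][2]-np.pi/2),[F['A'][0],F['A'][1],.034]),n=5)
"
```

```text
t 5.9 q [ 0.436  0.385 -0.917  1.705  0.332  1.212 -2.218] tcp [0.566  0.1554 0.1316] z [ 0.005 -0.007 -1.   ] y [-0.083 -0.997  0.006] gap 1.002 F [ 0.2 -0.4 -0.6]
n 5 rot [0.0006, -0.0025, -0.0014] xyz [-0.052, -0.11, 2.036] enderr mm [-0.  0.  0.] end [0.5671 0.1647 0.034 ]
```

View pics/s1c.png

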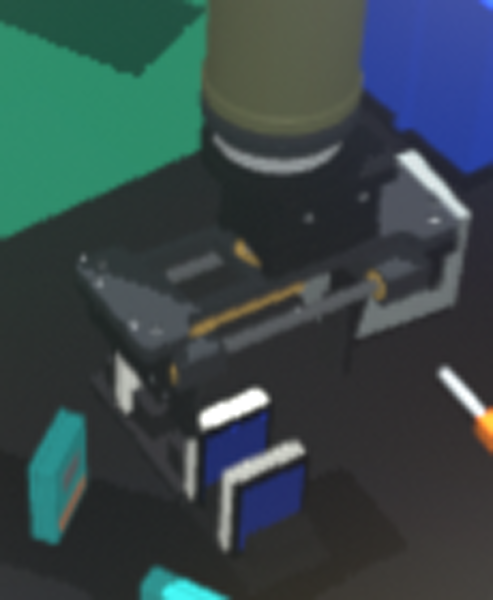

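View pics/t1c.png

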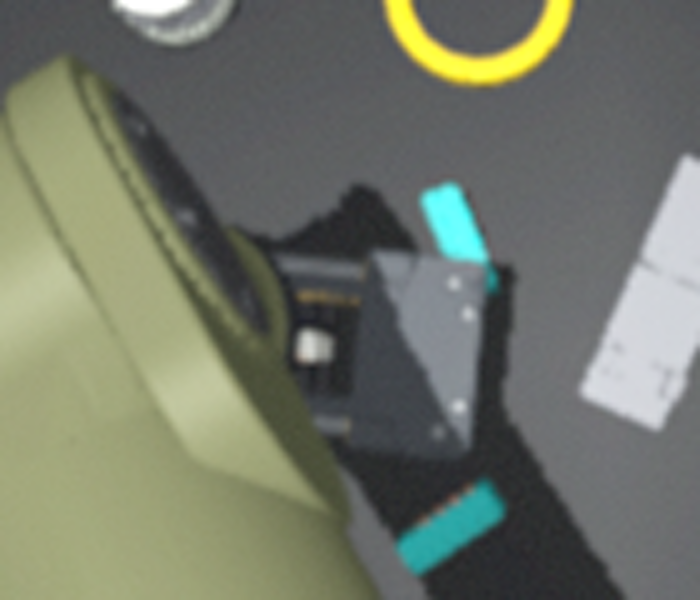

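Call:
{"name": "carry_out", "arguments": {"rotation": [[0, -0.005, 0], [0, 0, 0], [0, 0, 0], [0, 0, 0], [0, 0, 0], [0, 0, 0]], "xyz": [[-0.1, -0.9, 0], [0, 0, 2.4], [0, 0, 2.4], [0, 0, 2.4], [0, 0, 2.4], [0, 0, 0]], "hand": [1, 1, 1, 1, 1, 1]}}

```text
time_s: 6.75
tcp_pos: [0.5667, 0.1701, 0.0376]
tool_rot: [0.999, -0.038, 0.001, 0.001]
force: [-1.2, 1.0, 0.1]
finger_gap: 1.002
```

```bash
python3 -c "
from pl import *
F=pickle.load(open('F.pkl','rb'))
T,s=show()
d2,c2=shot('scene','s2');crop(d2['color'],215,60,330,200,'s2c')
T,s=cur();print(F['A'])
rows(T,pose(down(F['A'][2]-np.pi/2),[F['A'][0],F['A'][1],.034]),n=1)
"
```

```text
t 6.75 q [ 0.356  0.502 -0.858  1.774  0.434  1.063 -2.304] tcp [0.5667 0.1701 0.0376] z [ 0.003 -0.003 -1.   ] y [-0.076 -0.997  0.002] gap 1.002 F [-1.2  1.   0.1]
[ 0.56713426  0.16469133 -0.07272817]
n 1 rot [0.0016, -0.0048, -0.0034] xyz [0.005, 0.57, 0.476] enderr mm [ 0. -0.  0.] end [0.5671 0.1647 0.034 ]
```

View pics/s2c.png

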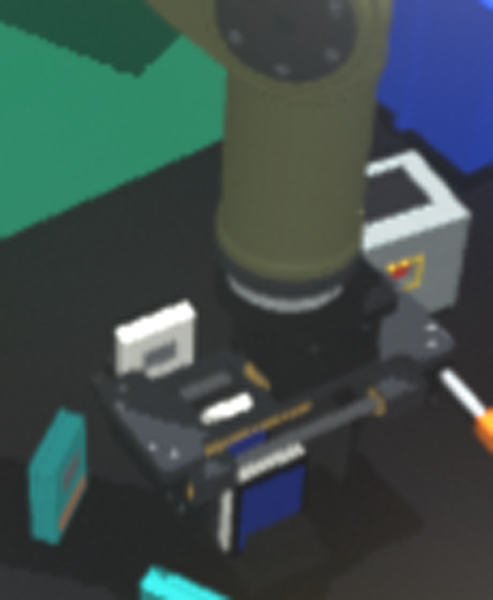

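```bash
python3 -c "
from pl import *
T,s=cur();print(s['tcp_pos'],s['joint_velocities'].round(3))
d,c=shot('scene')
im=cv2.resize(d['color'],None,fx=4,fy=4,interpolation=cv2.INTER_CUBIC)
def P(p,col):
    u=(proj(c,p)[0]+.5)*4-.5; cv2.circle(im,tuple(np.int32(u)),3,col,-1)
for y in(-.0435,0,.0435):
    for z in (0,-.019,-.07): P(ap(T,(0,y,z)),(255,0,0))
for x in(-.0375,.0375):
    for y in(-.095,.095): P(ap(T,(x,y,-.07)),(0,255,0))
F=pickle.load(open('F.pkl','rb'))
for m in 'ABC':
    for p in [(.008,.025,.072),(.008,-.025,.072),(-.008,-.025,.072),(-.008,.025,.072),(0,-.025,.053),(.008,-.025,.008)]: P(ap(T2(*F[m]),p),(255,255,0))
cv2.imwrite('pics/ov2.png',im[240:800,860:1320,::-1])
"
```

```text
[0.56749955 0.17038558 0.03875326] [ 0.01  -0.019 -0.01  -0.014 -0.002 -0.005  0.005]
```

View pics/ov2.png

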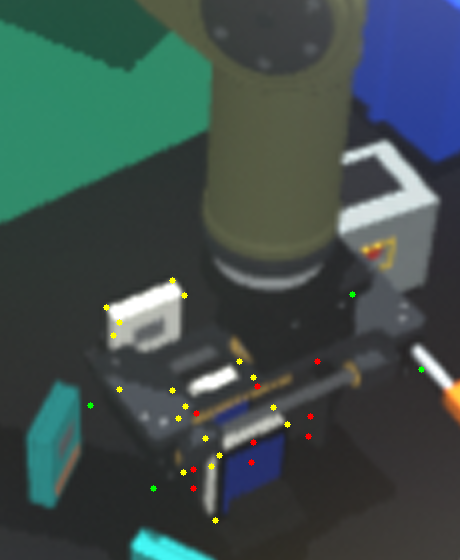

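Call:
{"name": "carry_out", "arguments": {"rotation": [[0, 0, 0], [0, 0, 0], [0, 0, 0], [0, 0, 0], [0, 0, 0], [0, 0, 0], [0, 0, 0]], "xyz": [[0, 0.55, 0.4], [0, 0, 0], [0, 0, 0], [0, 0, 0], [0, 0, 0], [0, 0, 0], [0, 0, 0]], "hand": [1, 1, -1, -1, -1, -1, -1]}}

```text
time_s: 7.72
tcp_pos: [0.5665, 0.1635, 0.0336]
tool_rot: [0.999, -0.039, 0.002, 0.001]
force: [-0.4, 0.4, 0.4]
finger_gap: 0.574
```

```bash
python3 -c "
from pl import *
F=pickle.load(open('F.pkl','rb'))
T,s=show();print(s['joint_velocities'].round(3))
"
```

```text
t 7.72 q [ 0.366  0.503 -0.855  1.783  0.436  1.053 -2.297] tcp [0.5665 0.1635 0.0336] z [ 0.004 -0.002 -1.   ] y [-0.077 -0.997  0.002] gap 0.574 F [-0.4  0.4  0.4]
[-0.     0.001 -0.    -0.    -0.     0.002  0.001]
```

Call:
{"name": "carry_out", "arguments": {"rotation": [[0, 0, 0], [0, 0, 0], [0, 0, 0], [0, 0, 0], [0, 0, 0], [0, 0, 0]], "xyz": [[0, 0, -2], [0, 0, -3], [0, 0, -4], [0, 0, -4], [0, 0, 0], [0, 0, 0]], "hand": [-1, -1, -1, -1, -1, -1]}}

```text
time_s: 8.48
tcp_pos: [0.5657, 0.1634, 0.1638]
tool_rot: [0.999, -0.039, 0.002, 0.002]
force: [0.4, -0.0, -1.4]
finger_gap: 0.573
```

```bash
python3 kin.py; python3 -c "
from pl import *; from ik import *
F=pickle.load(open('F.pkl','rb'))
T,s=show()
G=place_pose(F,0,0,h=.0446,lift=.1,out=.003)
E=rows(T,G,n=14)
# check path with ik
rel=sl.logm(np.linalg.inv(T)@G)
q=s['joint_pos']
for i in range(1,15):
    Ti=T@np.real(sl.expm(rel*i/14)); r=ik(Ti,q,wn=.5); 
    print(i,Ti[:3,3].round(3),r[1].round(2),np.abs(r[2]).max().round(1),'dq',np.abs(r[1]-q).max().round(2)); q=r[1]
"
```

```text
49.558843775409926 (-1, -1, -1, -1) [ 0.2464  0.4776  0.5151  0.3579  0.0126  0.016   0.0058  1.5317 -0.0398
 -0.0113]
[[-0.4  3.2 -2.7 -0.   0.  -0.2]
 [ 0.6  3.   0.2  0.  -0.  -0.2]
 [ 2.5  1.6  0.6 -0.  -0.  -0.2]
 [ 0.5  0.4  0.2  4.2 -4.   1.3]
 [ 1.4  2.   0.2  0.5  2.4  0. ]
 [ 1.7 -1.1  0.4  0.1  0.1 -0.2]
 [-0.5 -1.6  0.5  0.   0.  -0.2]
 [-0.7 -1.6  0.5  0.   0.  -0.2]]
t 8.47 q [ 0.439  0.362 -0.935  1.663  0.307  1.27  -2.205] tcp [0.5657 0.1634 0.1638] z [ 0.003 -0.003 -1.   ] y [-0.077 -0.997  0.003] gap 0.573 F [ 0.4 -0.  -1.4]
n 14 rot [0.0332, 0.0492, -0.0793] xyz [-1.201, 3.232, -0.474] enderr mm [-0.2 -0.1  0.1] end [ 0.6085 -0.2908  0.1307]
1 [0.551 0.132 0.169] [ 0.58  0.24 -0.97  1.77  0.21  1.18 -2.01] 0.0 dq 0.2
2 [0.539 0.1   0.172] [ 0.7   0.13 -0.96  1.85  0.07  1.11 -1.76] 0.0 dq 0.25
3 [0.529 0.066 0.173] [ 0.79  0.02 -0.9   1.92 -0.08  1.06 -1.49] 0.0 dq 0.28
4 [0.522 0.032 0.174] [ 0.84 -0.04 -0.82  1.97 -0.22  1.03 -1.22] 0.0 dq 0.27
5 [ 0.518 -0.002  0.173] [ 0.88 -0.06 -0.74  2.   -0.32  1.02 -0.96] 0.0 dq 0.25
6 [ 0.517 -0.037  0.17 ] [ 0.93 -0.05 -0.67  2.02 -0.4   1.02 -0.73] 0.0 dq 0.24
7 [ 0.518 -0.072  0.167] [ 0.98 -0.01 -0.62  2.01 -0.46  1.03 -0.51] 0.0 dq 0.22
8 [ 0.523 -0.106  0.163] [ 1.03  0.05 -0.58  1.98 -0.49  1.05 -0.32] 0.0 dq 0.19
9 [ 0.53  -0.14   0.158] [ 1.07  0.13 -0.56  1.94 -0.51  1.08 -0.15] 0.0 dq 0.17
10 [ 0.54  -0.172  0.153] [ 1.11  0.23 -0.55  1.87 -0.52  1.11 -0.01] 0.0 dq 0.14
11 [ 0.553 -0.204  0.148] [ 1.14  0.33 -0.54  1.79 -0.51  1.16  0.11] 0.0 dq 0.12
12 [ 0.569 -0.235  0.142] [ 1.15  0.44 -0.54  1.69 -0.49  1.21  0.2 ] 0.0 dq 0.11
13 [ 0.588 -0.264  0.136] [ 1.16  0.55 -0.54  1.57 -0.47  1.27  0.28] 0.0 dq 0.11
14 [ 0.609 -0.291  0.131] [ 1.14  0.67 -0.54  1.44 -0.45  1.34  0.35] 0.0 dq 0.13
```

```bash
python3 -c "
from pl import *; from ik import *
F=pickle.load(open('F.pkl','rb'))
T,s=cur()
rows(T,place_pose(F,0,0,h=.0446,lift=.1,out=.003),n=18)
"
```

```text
n 18 rot [0.0259, 0.0383, -0.0617] xyz [-0.954, 2.504, -0.383] enderr mm [ 0.   0.1 -0.1] end [ 0.6087 -0.2906  0.1305]
```

Call:
{"name": "carry_out", "arguments": {"rotation": [[0.0259, 0.0383, -0.0617], [0.0259, 0.0383, -0.0617], [0.0259, 0.0383, -0.0617], [0.0259, 0.0383, -0.0617], [0.0259, 0.0383, -0.0617], [0.0259, 0.0383, -0.0617], [0.0259, 0.0383, -0.0617], [0.0259, 0.0383, -0.0617], [0.0259, 0.0383, -0.0617], [0.0259, 0.0383, -0.0617], [0.0259, 0.0383, -0.0617], [0.0259, 0.0383, -0.0617], [0.0259, 0.0383, -0.0617], [0.0259, 0.0383, -0.0617], [0.0259, 0.0383, -0.0617], [0.0259, 0.0383, -0.0617], [0.0259, 0.0383, -0.0617], [0.0259, 0.0383, -0.0617], [0, 0, 0], [0, 0, 0]], "xyz": [[-0.954, 2.504, -0.383], [-0.954, 2.504, -0.383], [-0.954, 2.504, -0.383], [-0.954, 2.504, -0.383], [-0.954, 2.504, -0.383], [-0.954, 2.504, -0.383], [-0.954, 2.504, -0.383], [-0.954, 2.504, -0.383], [-0.954, 2.504, -0.383], [-0.954, 2.504, -0.383], [-0.954, 2.504, -0.383], [-0.954, 2.504, -0.383], [-0.954, 2.504, -0.383], [-0.954, 2.504, -0.383], [-0.954, 2.504, -0.383], [-0.954, 2.504, -0.383], [-0.954, 2.504, -0.383], [-0.954, 2.504, -0.383], [0, 0, 0], [0, 0, 0]], "hand": [-1, -1, -1, -1, -1, -1, -1, -1, -1, -1, -1, -1, -1, -1, -1, -1, -1, -1, -1, -1]}}

```text
time_s: 10.98
tcp_pos: [0.6084, -0.2891, 0.1291]
tool_rot: [0.788, 0.482, 0.326, -0.202]
force: [1.0, 0.1, -0.7]
finger_gap: 0.57
```

```bash
python3 -c "
from pl import *; from ik import *
F=pickle.load(open('F.pkl','rb'))
T,s=show();print(s['joint_velocities'].round(3))
G=place_pose(F,0,0,h=.0446,lift=.1,out=.003)
rows(T,G,n=1)
for n,r in(('top',(300,120,420,240)),('scene',(80,200,200,310))):
    d,c=shot(n,n+'3')
    im=cv2.resize(d['color'],None,fx=5,fy=5,interpolation=cv2.INTER_CUBIC)
    # predicted module: tool frame -> module origin at +z .0256.. 
    h=.0446
    X=lambda p: ap(T,(p[0],p[1],h-.019-p[2]))  # module z=-tool z
    Z=[0,.064]
    for z in Z:
        cv2.polylines(im,[np.int32((proj(c,np.vstack([X((a,b,z)) for a,b in((-.008,-.025),(-.008,.025),(.008,.025),(.008,-.025))]))+.5)*5-.5)],True,(255,0,255) if z==0 else (255,255,0),1)
    x0,y0,x1,y1=[v*5 for v in r]
    cv2.imwrite(f'pics/ov3{n}.png',im[y0:y1,x0:x1,::-1])
"
```

```text
t 10.97 q [ 1.212  0.697 -0.631  1.446 -0.395  1.3    0.339] tcp [ 0.6084 -0.2891  0.1291] z [ 0.319  0.633 -0.706] y [ 0.891 -0.454 -0.003] gap 0.57 F [ 1.   0.1 -0.7]
[-0.002 -0.033 -0.013  0.009 -0.003  0.001  0.   ]
n 1 rot [-0.0032, -0.0022, -0.0016] xyz [0.011, 0.096, -0.203] enderr mm [-0. -0.  0.] end [ 0.6086 -0.2907  0.1306]
```

View pics/ov3top.png

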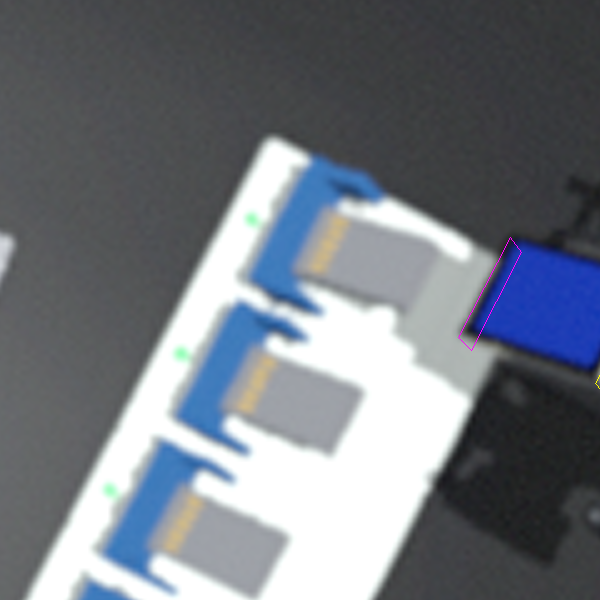

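View pics/ov3scene.png

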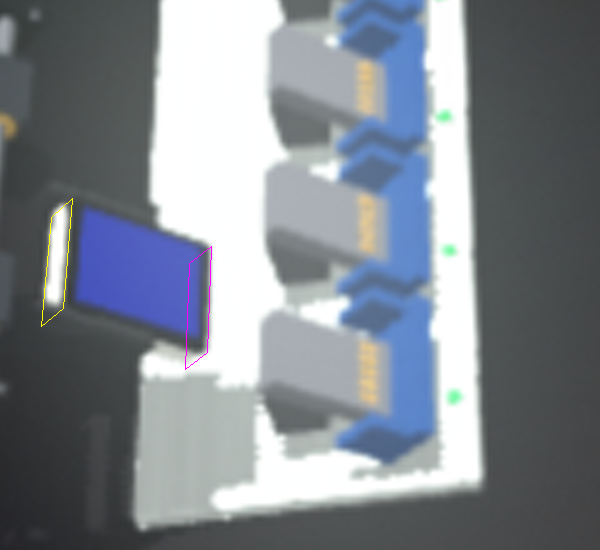

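```bash
python3 -c "
from pl import *; from ik import *
F=pickle.load(open('F.pkl','rb'))
_,ct=pickle.load(open('top0.pkl','rb'));_,cs=pickle.load(open('scene0.pkl','rb'))
f=lambda u,v,ox,oy:((u+.5)/5-.5+ox,(v+.5)/5-.5+oy)
T,s=cur();Ti=np.linalg.inv(T)
for a,b in(((465,333),(203,354)),((512,238),(211,245))):
    X,e=tri([(ct,f(*a,300,120)),(cs,f(*b,80,200))]); print(X.round(4),np.round(e,1),'tool',ap(Ti,X).round(4))
# pocket0 bed upper corners & station
Ts=np.linalg.inv(T2(*F['station']))
for a,b in(((433,250),(263,310)),((404,313),(260,380))):
    X,e=tri([(ct,f(*a,300,120)),(cs,f(*b,80,200))]); print(X.round(4),np.round(e,1),'st',ap(Ts,X).round(4))
print('exp st',.02-.06*.7071,'+-',-.096,-.132,.034+.0424)
"
```

```text
[ 0.6033 -0.2794  0.059 ] [1.  1.1] tool [[-0.0463 -0.009   0.0547]]
[ 0.6344 -0.2596  0.1709] [1. 1.] tool [[ 0.0554  0.0096 -0.0019]]
[ 0.6346 -0.2494  0.1112] [1.3 1.4] st [[-0.0124 -0.1183  0.1112]]
[ 0.6133 -0.2613  0.0317] [0.3 0.3] st [[-0.0328 -0.1047  0.0317]]
exp st -0.022425999999999998 +- -0.096 -0.132 0.0764
```

```bash
python3 -c "
from pl import *; from ik import *
F=pickle.load(open('F.pkl','rb'))
_,ct=pickle.load(open('top0.pkl','rb'));_,cs=pickle.load(open('scene0.pkl','rb'))
f=lambda u,v,ox,oy:((u+.5)/5-.5+ox,(v+.5)/5-.5+oy)
T,s=cur();Ti=np.linalg.inv(T)
for a,b in(((465,333),(211,245)),((512,238),(203,354))):
    X,e=tri([(ct,f(*a,300,120)),(cs,f(*b,80,200))]); print(X.round(4),np.round(e,1),'tool',ap(Ti,X).round(4))
Ts=np.linalg.inv(T2(*F['station']))
for a,b in(((433,250),(260,380)),((404,313),(263,310))):
    X,e=tri([(ct,f(*a,300,120)),(cs,f(*b,80,200))]); print(X.round(4),np.round(e,1),'st',ap(Ts,X).round(4))
"
```

```text
[ 0.599  -0.2572  0.1211] [0.2 0.2] tool [[ 0.0103 -0.023   0.0234]]
[ 0.6411 -0.2805  0.1164] [0.2 0.2] tool [[0.0058 0.0251 0.0255]]
[ 0.639  -0.2625  0.0725] [0.7 0.8] st [[-0.0221 -0.1282  0.0725]]
[ 0.6098 -0.2477  0.0741] [0.3 0.3] st [[-0.0222 -0.0955  0.0741]]
```

Call:
{"name": "carry_out", "arguments": {"rotation": [[-0.003, -0.002, -0.002], [0, 0, 0], [0, 0, 0], [0, 0, 0], [0, 0, 0], [0, 0, 0]], "xyz": [[0, 0, 2], [0, 0, 2.2], [0, 0, 2.2], [0, 0, 1.9], [0, 0, 0], [0, 0, 0]], "hand": [-1, -1, -1, -1, -1, -1]}}

```text
time_s: 11.82
tcp_pos: [0.6359, -0.239, 0.0719]
tool_rot: [0.788, 0.483, 0.327, -0.198]
force: [0.3, -0.6, -0.6]
finger_gap: 0.569
```

```bash
cat > look.py <<'E'
from pl import *; from ik import *
import sys
def look(tag,rt=(300,120,420,240),rs=(80,200,200,310)):
    for n,r in(('top',rt),('scene',rs)):
        d,c=shot(n,n+tag); crop(d['color'],*r,f'c{tag}{n}')
def rel(k,h,lift,out):
    F=pickle.load(open('F.pkl','rb'));T,s=show();print("vel",np.abs(s['joint_velocities']).max().round(3))
    rows(T,place_pose(F,k,0,h=h,lift=lift,out=out),n=1)
    Tn=np.linalg.inv(T2(*F["station"]))@T; 
    R,u,n=place_R(F,0); o=ap(T2(*F['station']),(.02,[-.114,-.038,.038,.114][k],.034))[0]
    g=T[:3,3]-.019*T[:3,2]-o
    print("module bottom above ledge mm",((g@u-h)*1000).round(1),"back above bed",((g@n-.008)*1000).round(1),"y off(station)",(g@R[:,1]*-1000).round(1))
E
python3 -c "
from look import *
rel(0,.0446,0,0); look('4')"
```

```text
t 11.82 q [ 1.153  0.736 -0.639  1.525 -0.398  1.149  0.345] tcp [ 0.6359 -0.239   0.0719] z [ 0.324  0.627 -0.708] y [ 0.89  -0.456  0.004] gap 0.569 F [ 0.3 -0.6 -0.6]
vel 0.013
n 1 rot [0.0034, 0.0017, 0.0019] xyz [-0.281, -0.082, 1.718] enderr mm [ 0. -0.  0.] end [ 0.6398 -0.2296  0.0578]
module bottom above ledge mm 17.2 back above bed 2.9 y off(station) -0.7
```

View pics/c4scene.png

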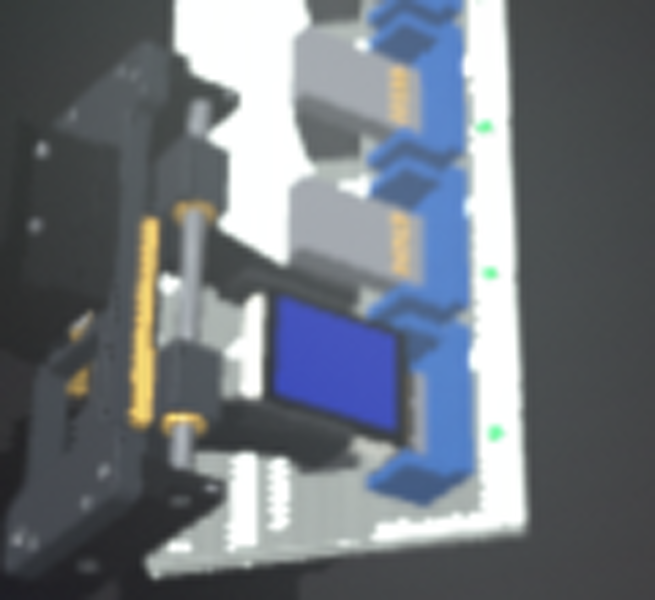

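View pics/c4top.png

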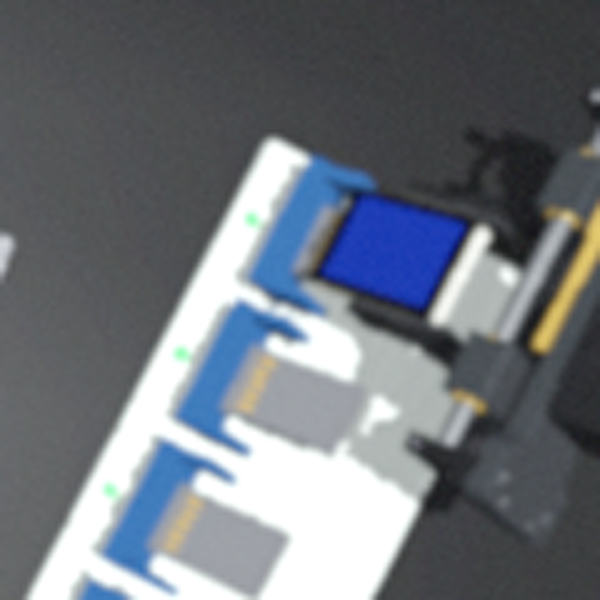

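Call:
{"name": "carry_out", "arguments": {"rotation": [[0.003, 0.002, 0.002], [0, 0, 0], [0, 0, 0], [0, 0, 0], [0, 0, 0], [0, 0, 0]], "xyz": [[0, -0.1, 0.3], [0, 0, 0.4], [0, 0, 0.4], [0, 0, 0.3], [0, 0, 0], [0, 0, 0]], "hand": [-1, -1, -1, -1, -1, -1]}}

```text
time_s: 12.68
tcp_pos: [0.6395, -0.229, 0.0614]
tool_rot: [0.788, 0.482, 0.327, -0.2]
force: [0.5, -0.2, -0.7]
finger_gap: 0.574
```

```bash
python3 -c "
from look import *
rel(0,.0446,0,0); look('5')"
```

```text
t 12.68 q [ 1.142  0.747 -0.64   1.536 -0.399  1.128  0.344] tcp [ 0.6395 -0.229   0.0614] z [ 0.321  0.631 -0.706] y [ 0.891 -0.454 -0.001] gap 0.574 F [ 0.5 -0.2 -0.7]
vel 0.002
n 1 rot [-0.0007, -0.001, -0.0003] xyz [-0.29, 0.062, 0.232] enderr mm [-0. -0. -0.] end [ 0.6398 -0.2296  0.0578]
module bottom above ledge mm 2.3 back above bed 2.9 y off(station) 0.6
```

View pics/c5top.png

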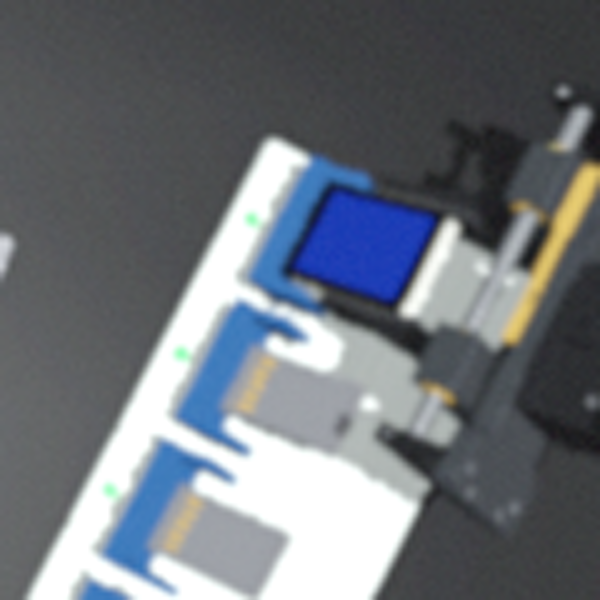

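Call:
{"name": "carry_out", "arguments": {"rotation": [[0, 0, 0], [0, 0, 0], [0, 0, 0]], "xyz": [[0, 0, 0.2], [0, 0, 0.2], [0, 0, 0]], "hand": [-1, -1, -1]}}

```text
time_s: 13.15
tcp_pos: [0.6406, -0.226, 0.0584]
tool_rot: [0.788, 0.482, 0.327, -0.201]
force: [1.0, 0.9, -0.7]
finger_gap: 0.569
```

```bash
python3 -c "
from look import *
rel(0,.0446,0,0)"
```

```text
t 13.15 q [ 1.139  0.75  -0.641  1.539 -0.399  1.121  0.344] tcp [ 0.6406 -0.226   0.0584] z [ 0.321  0.631 -0.706] y [ 0.891 -0.454 -0.001] gap 0.569 F [ 1.   0.9 -0.7]
vel 0.004
n 1 rot [-0.0013, -0.0013, -0.0003] xyz [-0.3, 0.092, -0.205] enderr mm [-0. -0. -0.] end [ 0.6398 -0.2296  0.0578]
module bottom above ledge mm -2.0 back above bed 3.0 y off(station) 0.9
```

Call:
{"name": "carry_out", "arguments": {"rotation": [[0, 0, 0], [0, 0, 0], [0, 0, 0]], "xyz": [[0, 0, 0.2], [0, 0, 0.1], [0, 0, 0]], "hand": [-1, -1, -1]}}

```text
time_s: 13.52
tcp_pos: [0.6415, -0.2253, 0.0571]
tool_rot: [0.788, 0.482, 0.327, -0.2]
force: [-4.5, -2.7, 4.8]
finger_gap: 0.57
```

```bash
python3 -c "
from look import *
rel(0,.0446,0,0)"
```

```text
t 13.53 q [ 1.137  0.751 -0.64   1.54  -0.399  1.117  0.344] tcp [ 0.6415 -0.2253  0.0571] z [ 0.321  0.631 -0.707] y [ 0.891 -0.455 -0.001] gap 0.57 F [-4.5 -2.7  4.8]
vel 0.003
n 1 rot [-0.0003, -0.0008, -0.0004] xyz [-0.278, 0.052, -0.371] enderr mm [ 0. -0. -0.] end [ 0.6398 -0.2296  0.0578]
module bottom above ledge mm -3.7 back above bed 2.8 y off(station) 0.5
```

Call:
{"name": "carry_out", "arguments": {"rotation": [[0, 0, 0], [0, 0, 0], [0, 0, 0]], "xyz": [[-0.15, 0, 0], [-0.1, 0, 0], [0, 0, 0]], "hand": [-1, -1, -1]}}

```text
time_s: 13.9
tcp_pos: [0.6415, -0.226, 0.0564]
tool_rot: [0.787, 0.482, 0.327, -0.2]
force: [-3.9, -2.3, 6.3]
finger_gap: 0.573
```

```bash
python3 -c "
from look import *
rel(0,.0446,0,0);T,s=cur();print('tool F',(T[:3,:3].T@s['force']).round(1))"
```

```text
t 13.9 q [ 1.138  0.754 -0.64   1.539 -0.399  1.118  0.347] tcp [ 0.6415 -0.226   0.0564] z [ 0.322  0.632 -0.705] y [ 0.891 -0.454  0.   ] gap 0.573 F [-3.9 -2.3  6.3]
vel 0.003
n 1 rot [-0.0, -0.0027, 0.0004] xyz [-0.185, 0.019, -0.377] enderr mm [ 0. -0.  0.] end [ 0.6398 -0.2296  0.0578]
module bottom above ledge mm -3.8 back above bed 1.8 y off(station) 0.2
tool F [ 1.8 -2.4 -7.2]
```

Call:
{"name": "carry_out", "arguments": {"rotation": [[0, 0, 0], [0, 0, 0], [0, 0, 0], [0, 0, 0], [0, 0, 0], [0, 0, 0]], "xyz": [[-0.1, 0, 0], [-0.1, 0, 0], [0, 0, 0], [0, 0, 0], [0, 0, 0], [0, 0, 0]], "hand": [-1, -1, -1, 0.36, 0.36, 0.36]}}

```text
time_s: 14.65
tcp_pos: [0.6401, -0.2271, 0.0529]
tool_rot: [0.788, 0.482, 0.326, -0.201]
force: [-0.4, -0.3, -0.1]
finger_gap: 0.671
```

```bash
python3 -c "
from look import *
rel(0,.0446,0,0);T,s=cur();print('tool F',(T[:3,:3].T@s['force']).round(1));look('6')"
```

```text
t 14.65 q [ 1.138  0.757 -0.638  1.54  -0.397  1.116  0.349] tcp [ 0.6401 -0.2271  0.0529] z [ 0.321  0.631 -0.706] y [ 0.891 -0.454 -0.001] gap 0.671 F [-0.4 -0.3 -0.1]
vel 0.003
n 1 rot [-0.0011, -0.0012, -0.0007] xyz [0.177, 0.089, -0.514] enderr mm [0. 0. 0.] end [ 0.6398 -0.2296  0.0578]
module bottom above ledge mm -5.1 back above bed -1.8 y off(station) 0.9
tool F [-0.4 -0.2 -0.2]
```

View pics/c6top.png

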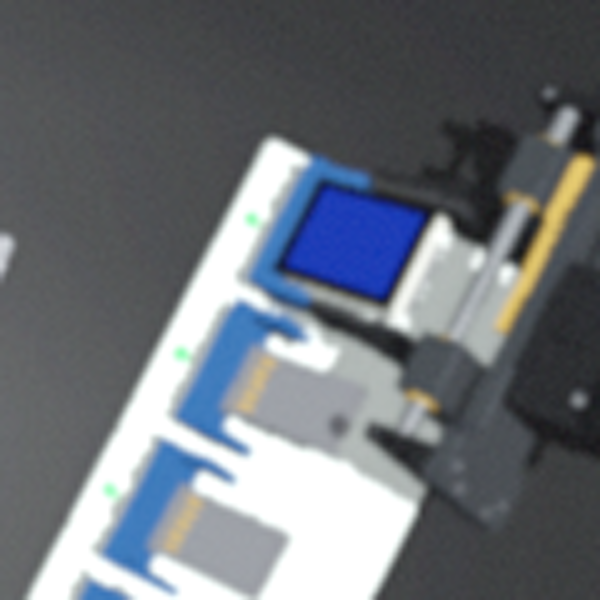

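View pics/c6scene.png

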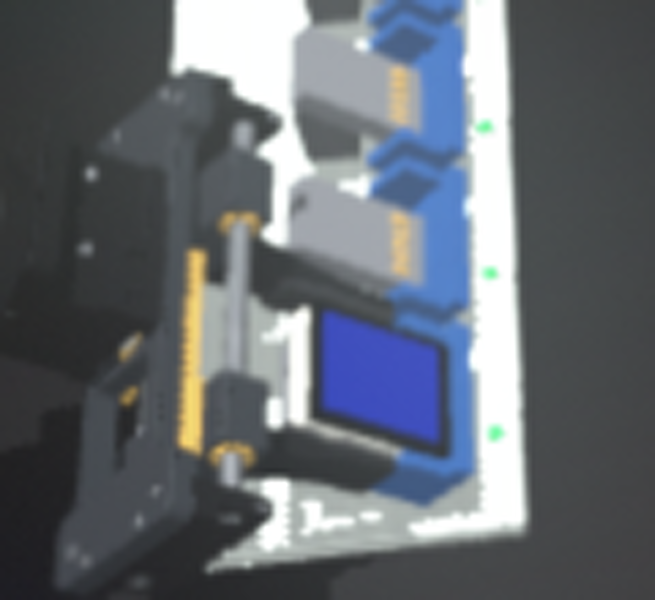

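Call:
{"name": "carry_out", "arguments": {"rotation": [[0, 0, 0], [0, 0, 0], [0, 0, 0], [0, 0, 0], [0, 0, 0], [0, 0, 0]], "xyz": [[0, 0, -1.5], [0, 0, -3], [0, 0, -4], [0, 0, -4], [0, 0, -2], [0, 0, 0]], "hand": [0.36, 0.36, 0.36, 0.36, 1, 1]}}

```text
time_s: 15.5
tcp_pos: [0.5936, -0.3207, 0.1566]
tool_rot: [0.788, 0.482, 0.327, -0.199]
force: [0.7, 0.6, -0.1]
finger_gap: 0.828
```

```bash
python3 -c "
from look import *
show();look('7')"
```

```text
t 15.5 q [ 1.242  0.687 -0.624  1.393 -0.39   1.373  0.341] tcp [ 0.5936 -0.3207  0.1566] z [ 0.323  0.629 -0.707] y [ 0.89  -0.456  0.001] gap 0.828 F [ 0.7  0.6 -0.1]
```

View pics/c7top.png

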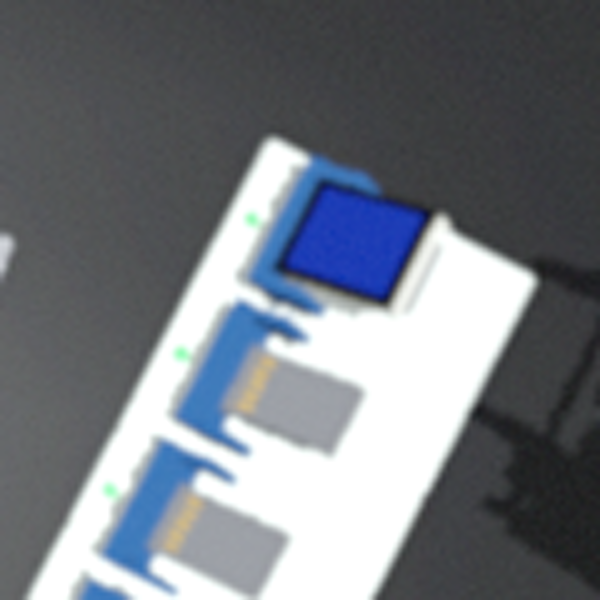

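View pics/c7scene.png

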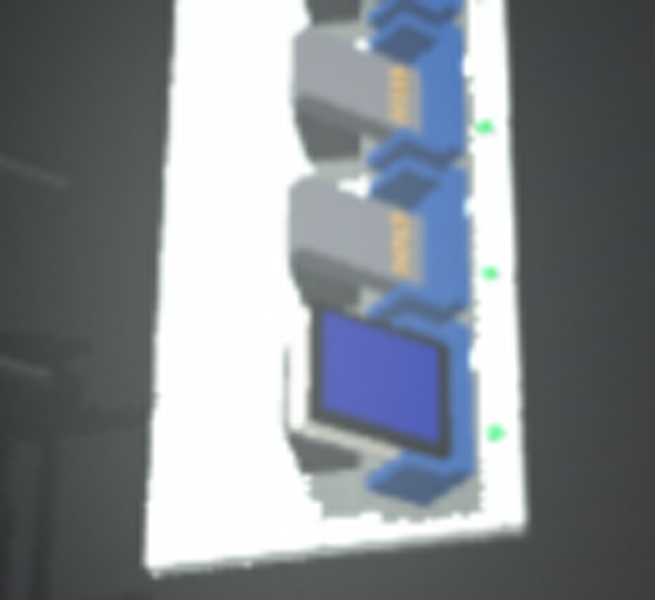

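```bash
python3 -c "
from pl import *; from ik import *
F=pickle.load(open('F.pkl','rb'))
_,ct=pickle.load(open('top0.pkl','rb'));_,cs=pickle.load(open('scene0.pkl','rb'))
s2=600/110
f=lambda u,v,ox,oy,s:((u+.5)/s-.5+ox,(v+.5)/s-.5+oy)
Ts=np.linalg.inv(T2(*F['station']));L=[]
for a,b in(((320,180),(450,458)),((433,212),(312,415)),((388,305),(312,308)),((277,272),(450,350))):
    X,e=tri([(ct,f(*a,300,120,5)),(cs,f(*b,80,200,s2))]);x=ap(Ts,X)[0]; L.append(x);print(np.round(e,1),'st',x.round(4))
L=np.array(L);print('centre',L.mean(0).round(4),'nominal',(.00869,-.114,.06794)); 
u=(L[1]+L[2]-L[0]-L[3])/2;print('len',np.linalg.norm(u),'slope',np.degrees(np.arctan2(u[2],-u[0])), 'w',np.linalg.norm(L[0]-L[3]),np.linalg.norm(L[1]-L[2]))
"
```

```text
[0. 0.] st [ 0.0356 -0.1395  0.0449]
[0.4 0.5] st [-0.0086 -0.1392  0.0896]
[0.3 0.3] st [-0.0098 -0.092   0.0888]
[0.6 0.7] st [ 0.0349 -0.0907  0.0444]
centre [ 0.013  -0.1154  0.0669] nominal (0.00869, -0.114, 0.06794)
len 0.06300000265511252 slope 45.05325447454854 w 0.04882817816725394 0.047231050347463825
```

```bash
python3 kin.py|head -2; python3 -c "
from pl import *; from ik import *
F=pickle.load(open('F.pkl','rb'))
Ts=T2(*F['station']); F['station']=list((Ts@[.004,-.0005,0,1])[:2])+[F['station'][2]]; pickle.dump(F,open('F.pkl','wb'))
T,s=cur()
G=pose(down(F['B'][2]-np.pi/2),[F['B'][0],F['B'][1]-.001,.15])
N=17
E=rows(T,G,n=N)
rel=sl.logm(np.linalg.inv(T)@G)
q=s['joint_pos']
for i in range(1,N+1):
    Ti=T@np.real(sl.expm(rel*i/N)); r=ik(Ti,q,wn=.5); 
    print(i,Ti[:3,3].round(3),r[1].round(2),np.abs(r[2]).max().round(1),'dq',np.abs(r[1]-q).max().round(2)); q=r[1]
"
```

```text
243.48424161087263 (-1, -1, -1, -1) [ 2.537e-01  4.622e-01  5.083e-01  3.566e-01  1.640e-02  1.000e-02
  1.250e-02  1.553e+00 -2.090e-02  1.400e-03]
n 17 rot [-0.0273, -0.0407, 0.0654] xyz [1.02, -2.796, 0.738] enderr mm [ 0.1 -0.  -0.1] end [0.523  0.17   0.1499]
1 [ 0.574 -0.294  0.157] [ 1.26  0.59 -0.62  1.51 -0.41  1.32  0.28] 0.0 dq 0.11
2 [ 0.557 -0.269  0.159] [ 1.27  0.49 -0.63  1.62 -0.43  1.27  0.23] 0.0 dq 0.11
3 [ 0.541 -0.242  0.162] [ 1.27  0.39 -0.63  1.72 -0.46  1.22  0.17] 0.0 dq 0.1
4 [ 0.527 -0.215  0.164] [ 1.27  0.29 -0.64  1.81 -0.48  1.18  0.1 ] 0.0 dq 0.1
5 [ 0.515 -0.187  0.166] [ 1.26  0.2  -0.64  1.89 -0.5   1.14  0.01] 0.0 dq 0.1
6 [ 0.505 -0.158  0.168] [ 1.24  0.1  -0.66  1.95 -0.52  1.12 -0.09] 0.0 dq 0.1
7 [ 0.497 -0.129  0.17 ] [ 1.21  0.02 -0.68  2.   -0.52  1.1  -0.21] 0.0 dq 0.12
8 [ 0.49  -0.099  0.171] [ 1.18 -0.06 -0.71  2.04 -0.52  1.08 -0.34] 0.0 dq 0.13
9 [ 0.486 -0.068  0.172] [ 1.15 -0.12 -0.76  2.07 -0.51  1.07 -0.49] 0.0 dq 0.15
10 [ 0.484 -0.038  0.172] [ 1.13 -0.16 -0.82  2.08 -0.48  1.06 -0.66] 0.0 dq 0.17
11 [ 0.484 -0.007  0.172] [ 1.11 -0.19 -0.89  2.07 -0.44  1.06 -0.84] 0.0 dq 0.18
12 [0.486 0.023 0.171] [ 1.1  -0.19 -0.99  2.05 -0.38  1.06 -1.04] 0.0 dq 0.2
13 [0.49  0.054 0.168] [ 1.09 -0.15 -1.1   2.01 -0.29  1.06 -1.27] 0.0 dq 0.23
14 [0.495 0.084 0.165] [ 1.02 -0.04 -1.17  1.96 -0.12  1.07 -1.55] 0.0 dq 0.28
15 [0.503 0.113 0.161] [ 0.85  0.09 -1.15  1.91  0.06  1.1  -1.83] 0.0 dq 0.28
16 [0.512 0.142 0.156] [ 0.68  0.21 -1.09  1.84  0.19  1.16 -2.06] 0.0 dq 0.22
17 [0.523 0.17  0.15 ] [ 0.52  0.31 -1.03  1.77  0.28  1.22 -2.23] 0.0 dq 0.18
```

```bash
cat > path.py <<'E'
from pl import *; from ik import *
def chk(T,G,N,q):
    rel=np.real(sl.logm(np.linalg.inv(T)@G)); m=0
    for i in range(1,N+1):
        Ti=T@np.real(sl.expm(rel*i/N)); r=ik(Ti,q,wn=.5); m=max(m,np.abs(r[1]-q).max()); q=r[1]
        if i%3==0 or i==N: print(i,Ti[:3,3].round(3),r[1].round(2),np.abs(r[2]).max().round(1))
    print("max dq/row",m.round(2)); return q
def legs(*L):
    F=pickle.load(open('F.pkl','rb'));T,s=show();q=s['joint_pos']
    for G,N in L:
        rows(T,G,n=N); q=chk(T,G,N,q); T=G
E
python3 -c "
from path import *
F=pickle.load(open('F.pkl','rb'))
legs((pose(down(np.radians(-50)),[.57,-.1,.18]),9),(pose(down(F['B'][2]-np.pi/2),[F['B'][0],F['B'][1]-.001,.15]),8))
"
```

```text
t 15.6 q [ 1.24   0.688 -0.625  1.396 -0.39   1.373  0.341] tcp [ 0.5936 -0.3174  0.155 ] z [ 0.32   0.632 -0.706] y [ 0.891 -0.453 -0.002] gap 0.912 F [ 0.8  0.5 -0.9]
n 9 rot [-0.0178, -0.0862, 0.0423] xyz [1.752, -1.692, 0.557] enderr mm [ 0. -0.  0.] end [ 0.57 -0.1   0.18]
3 [ 0.575 -0.248  0.177] [ 1.14  0.4  -0.61  1.6  -0.32  1.25  0.07] 0.0
6 [ 0.567 -0.175  0.186] [ 0.95  0.24 -0.61  1.7  -0.13  1.19 -0.34] 0.0
9 [ 0.57 -0.1   0.18] [ 0.67  0.25 -0.62  1.67  0.15  1.27 -0.85] 0.0
max dq/row 0.17
n 8 rot [0.0, 0.0, 0.0967] xyz [0.652, -3.451, 0.375] enderr mm [-0. -0.  0.] end [0.5228 0.17   0.15  ]
3 [ 0.528 -0.004  0.169] [ 0.57  0.14 -0.65  1.81  0.09  1.22 -1.27] 0.0
6 [0.515 0.1   0.158] [ 0.41  0.15 -0.69  1.83  0.1   1.2  -1.77] 0.0
8 [0.523 0.17  0.15 ] [ 0.26  0.22 -0.7   1.78  0.15  1.2  -2.12] 0.0
max dq/row 0.18
```

Call:
{"name": "carry_out", "arguments": {"rotation": [[-0.0178, -0.0862, 0.0423], [-0.0178, -0.0862, 0.0423], [-0.0178, -0.0862, 0.0423], [-0.0178, -0.0862, 0.0423], [-0.0178, -0.0862, 0.0423], [-0.0178, -0.0862, 0.0423], [-0.0178, -0.0862, 0.0423], [-0.0178, -0.0862, 0.0423], [-0.0178, -0.0862, 0.0423], [0, 0, 0.0967], [0, 0, 0.0967], [0, 0, 0.0967], [0, 0, 0.0967], [0, 0, 0.0967], [0, 0, 0.0967], [0, 0, 0.0967], [0, 0, 0.0967], [0, 0, 0], [0, 0, 0]], "xyz": [[1.752, -1.692, 0.557], [1.752, -1.692, 0.557], [1.752, -1.692, 0.557], [1.752, -1.692, 0.557], [1.752, -1.692, 0.557], [1.752, -1.692, 0.557], [1.752, -1.692, 0.557], [1.752, -1.692, 0.557], [1.752, -1.692, 0.557], [0.652, -3.451, 0.375], [0.652, -3.451, 0.375], [0.652, -3.451, 0.375], [0.652, -3.451, 0.375], [0.652, -3.451, 0.375], [0.652, -3.451, 0.375], [0.652, -3.451, 0.375], [0.652, -3.451, 0.375], [0, 0, 0], [0, 0, 0]], "hand": [1, 1, 1, 1, 1, 1, 1, 1, 1, 1, 1, 1, 1, 1, 1, 1, 1, 1, 1]}}

```text
time_s: 17.98
tcp_pos: [0.5224, 0.1688, 0.149]
tool_rot: [0.999, -0.037, -0.001, 0.001]
force: [0.5, -0.4, 0.9]
finger_gap: 1.001
```

```bash
python3 -c "
from path import *
F=pickle.load(open('F.pkl','rb'))
legs((pose(down(F['B'][2]-np.pi/2),[F['B'][0]-.0005,F['B'][1]-.001,.034]),4))
"
```

```text
t 17.98 q [ 0.3    0.228 -0.743  1.776  0.166  1.202 -2.137] tcp [0.5224 0.1688 0.149 ] z [-0.001 -0.002 -1.   ] y [-0.074 -0.997  0.002] gap 1.001 F [ 0.5 -0.4  0.9]
n 4 rot [0.0005, 0.0003, 0.0003] xyz [-0.001, -0.035, 2.875] enderr mm [-0.  0.  0.] end [0.5223 0.1701 0.034 ]
3 [0.522 0.17  0.063] [ 0.26  0.33 -0.71  1.86  0.25  1.04 -2.2 ] 0.0
4 [0.522 0.17  0.034] [ 0.24  0.37 -0.69  1.88  0.28  0.99 -2.22] 0.0
max dq/row 0.06
```

Call:
{"name": "carry_out", "arguments": {"rotation": [[0, 0, 0], [0, 0, 0], [0, 0, 0], [0, 0, 0], [0, 0, 0], [0, 0, 0], [0, 0, 0], [0, 0, 0], [0, 0, 0], [0, 0, 0], [0, 0, 0]], "xyz": [[0, -0.1, 2.5], [0, 0, 3], [0, 0, 3], [0, 0, 2], [0, 0, 1], [0, 0, 0], [0, 0, 0], [0, 0, 0], [0, 0, 0], [0, 0, 0], [0, 0, 0]], "hand": [1, 1, 1, 1, 1, 1, -1, -1, -1, -1, -1]}}

```text
time_s: 19.35
tcp_pos: [0.5239, 0.1698, 0.0354]
tool_rot: [0.999, -0.038, 0.001, 0.0]
force: [-0.5, 1.5, 1.1]
finger_gap: 0.575
```

```bash
python3 -c "
from path import *
show()
d,c=shot('scene');crop(d['color'],215,60,330,200,'s8')
"
```

```text
t 19.35 q [ 0.245  0.367 -0.703  1.88   0.282  0.994 -2.228] tcp [0.5239 0.1698 0.0354] z [ 0.001 -0.001 -1.   ] y [-0.077 -0.997  0.001] gap 0.575 F [-0.5  1.5  1.1]
```

View pics/s8.png

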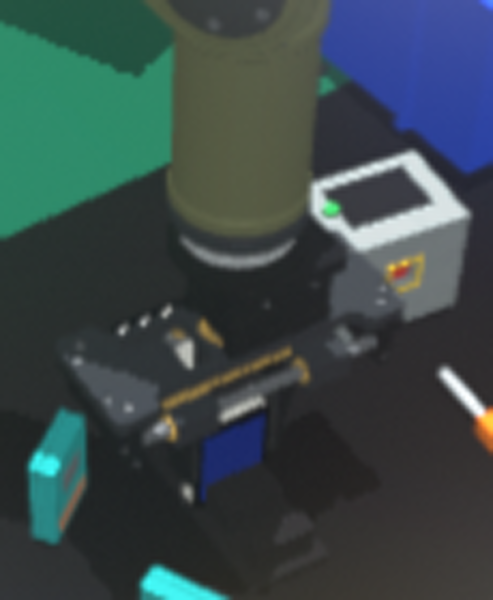

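Call:
{"name": "carry_out", "arguments": {"rotation": [[0, 0, 0], [0, 0, 0], [0, 0, 0], [0, 0, 0], [0, 0, 0], [0, 0, 0]], "xyz": [[0, 0, -2], [0, 0, -3], [0, 0, -4], [0, 0, -4], [0, 0, -1], [0, 0, 0]], "hand": [-1, -1, -1, -1, -1, -1]}}

```text
time_s: 20.15
tcp_pos: [0.5237, 0.1697, 0.1756]
tool_rot: [0.999, -0.039, 0.001, 0.001]
force: [-0.3, -0.4, -0.4]
finger_gap: 0.577
```

```bash
python3 -c "
from path import *
F=pickle.load(open('F.pkl','rb'))
legs((pose(down(np.radians(-55)),[.54,-.05,.19]),8),(place_pose(F,2,0,h=.0464,lift=.09,out=.002),10))
"
```

```text
t 20.15 q [ 0.311  0.206 -0.753  1.744  0.15   1.249 -2.127] tcp [0.5237 0.1697 0.1756] z [ 0.002 -0.001 -1.   ] y [-0.077 -0.997  0.001] gap 0.577 F [-0.3 -0.4 -0.4]
n 8 rot [0.0002, -0.0002, -0.086] xyz [-0.419, 2.776, -0.178] enderr mm [ 0.  0. -0.] end [ 0.54 -0.05  0.19]
3 [0.512 0.086 0.181] [ 0.47  0.11 -0.73  1.82  0.08  1.24 -1.67] 0.0
6 [0.522 0.003 0.186] [ 0.6   0.11 -0.69  1.8   0.07  1.25 -1.24] 0.0
8 [ 0.54 -0.05  0.19] [ 0.66  0.16 -0.67  1.75  0.1   1.27 -0.99] 0.0
max dq/row 0.16
n 10 rot [0.0192, 0.0769, -0.0463] xyz [-1.808, 0.696, 0.03] enderr mm [-0. -0.  0.] end [ 0.4778 -0.2138  0.1241]
3 [ 0.51  -0.099  0.185] [ 0.88  0.03 -0.58  1.89 -0.23  1.15 -0.43] 0.0
6 [ 0.489 -0.15   0.166] [ 1.05  0.09 -0.48  1.94 -0.47  1.17  0.09] 0.0
9 [ 0.479 -0.199  0.136] [ 1.19  0.3  -0.45  1.89 -0.58  1.26  0.49] 0.0
10 [ 0.478 -0.214  0.124] [ 1.23  0.39 -0.44  1.85 -0.59  1.29  0.59] 0.0
max dq/row 0.19
```

Call:
{"name": "carry_out", "arguments": {"rotation": [[0, 0, -0.086], [0, 0, -0.086], [0, 0, -0.086], [0, 0, -0.086], [0, 0, -0.086], [0, 0, -0.086], [0, 0, -0.086], [0, 0, -0.086], [0.0192, 0.0769, -0.0463], [0.0192, 0.0769, -0.0463], [0.0192, 0.0769, -0.0463], [0.0192, 0.0769, -0.0463], [0.0192, 0.0769, -0.0463], [0.0192, 0.0769, -0.0463], [0.0192, 0.0769, -0.0463], [0.0192, 0.0769, -0.0463], [0.0192, 0.0769, -0.0463], [0.0192, 0.0769, -0.0463], [0, 0, 0], [0, 0, 0]], "xyz": [[-0.419, 2.776, -0.178], [-0.419, 2.776, -0.178], [-0.419, 2.776, -0.178], [-0.419, 2.776, -0.178], [-0.419, 2.776, -0.178], [-0.419, 2.776, -0.178], [-0.419, 2.776, -0.178], [-0.419, 2.776, -0.178], [-1.808, 0.696, 0.03], [-1.808, 0.696, 0.03], [-1.808, 0.696, 0.03], [-1.808, 0.696, 0.03], [-1.808, 0.696, 0.03], [-1.808, 0.696, 0.03], [-1.808, 0.696, 0.03], [-1.808, 0.696, 0.03], [-1.808, 0.696, 0.03], [-1.808, 0.696, 0.03], [0, 0, 0], [0, 0, 0]], "hand": [-1, -1, -1, -1, -1, -1, -1, -1, -1, -1, -1, -1, -1, -1, -1, -1, -1, -1, -1, -1]}}

```text
time_s: 22.65
tcp_pos: [0.4778, -0.2122, 0.1235]
tool_rot: [0.788, 0.483, 0.326, -0.201]
force: [0.7, 0.8, -0.6]
finger_gap: 0.573
```

```bash
python3 -c "
from look import *
rel(2,.0464,.015,.002);look('9',rt=(300,150,420,270),rs=(80,170,200,280))
"
```

```text
t 22.65 q [ 1.176  0.377 -0.388  1.848 -0.622  1.294  0.606] tcp [ 0.4778 -0.2122  0.1235] z [ 0.32   0.631 -0.707] y [ 0.891 -0.453 -0.001] gap 0.573 F [ 0.7  0.8 -0.6]
vel 0.035
n 1 rot [-0.0019, 0.0001, 0.0003] xyz [-0.054, 0.087, 7.367] enderr mm [0. 0. 0.] end [ 0.502  -0.1665  0.0711]
module bottom above ledge mm 88.7 back above bed 2.6 y off(station) 0.7
```

View pics/c9top.png

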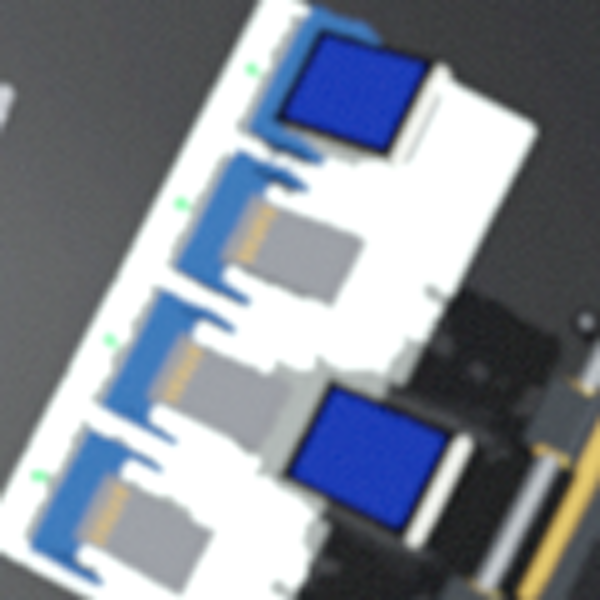

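Call:
{"name": "carry_out", "arguments": {"rotation": [[0, 0, 0], [0, 0, 0], [0, 0, 0], [0, 0, 0], [0, 0, 0], [0, 0, 0], [0, 0, 0], [0, 0, 0], [0, 0, 0]], "xyz": [[0, 0.05, 2.4], [0, 0, 2.4], [0, 0, 2], [0, 0, 0.6], [0, 0, 0.4], [0, 0, 0.4], [0, 0, 0.4], [0, 0, 0], [0, 0, 0]], "hand": [-1, -1, -1, -1, -1, -1, -1, -1, -1]}}

```text
time_s: 23.88
tcp_pos: [0.506, -0.1602, 0.063]
tool_rot: [0.788, 0.483, 0.326, -0.199]
force: [-0.7, -0.0, -0.5]
finger_gap: 0.567
```

```bash
python3 -c "
from look import *
rel(2,.0464,0,0);look('10',rt=(300,150,420,270),rs=(80,170,200,280))
"
```

```text
t 23.88 q [ 1.109  0.437 -0.424  1.926 -0.658  1.121  0.62 ] tcp [ 0.506  -0.1602  0.063 ] z [ 0.322  0.629 -0.708] y [ 0.891 -0.454  0.001] gap 0.567 F [-0.7 -0.  -0.5]
vel 0.002
n 1 rot [0.0005, 0.001, 0.001] xyz [-0.161, -0.076, 0.403] enderr mm [-0.  0.  0.] end [ 0.5061 -0.1583  0.059 ]
module bottom above ledge mm 4.0 back above bed 1.6 y off(station) -0.7
```

View pics/c10top.png

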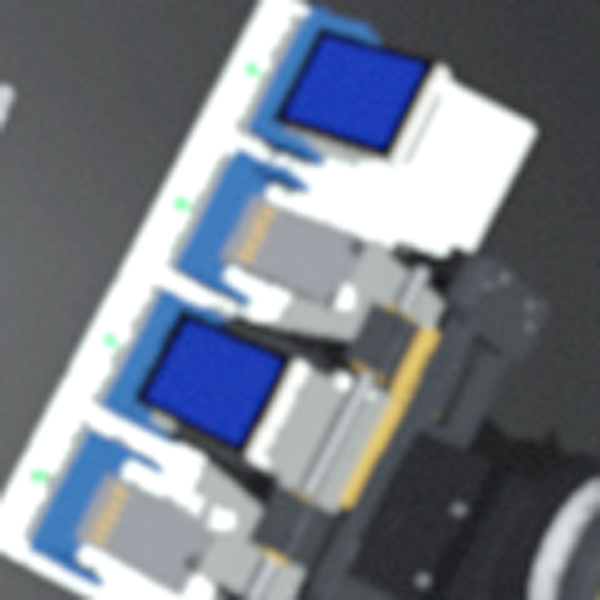

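Entry is clean. Next I push down to the ledge, then onto the bed, then release.

Call:
{"name": "carry_out", "arguments": {"rotation": [[0, 0, 0], [0, 0, 0], [0, 0, 0], [0, 0, 0]], "xyz": [[0, 0, 0.2], [0, 0, 0.2], [0, 0, 0.15], [0, 0, 0]], "hand": [-1, -1, -1, -1]}}

```text
time_s: 24.48
tcp_pos: [0.5075, -0.1568, 0.0595]
tool_rot: [0.788, 0.483, 0.326, -0.2]
force: [-4.3, -2.4, 5.8]
finger_gap: 0.567
```

```bash
python3 -c "
from look import *
rel(2,.0464,0,0);T,s=cur();print('tool F',(T[:3,:3].T@s['force']).round(1))
"
```

```text
t 24.48 q [ 1.105  0.441 -0.426  1.93  -0.661  1.111  0.621] tcp [ 0.5075 -0.1568  0.0595] z [ 0.321  0.629 -0.708] y [ 0.891 -0.454  0.001] gap 0.567 F [-4.3 -2.4  5.8]
vel 0.003
n 1 rot [-0.0001, 0.0007, 0.0011] xyz [-0.175, -0.051, -0.104] enderr mm [-0. -0. -0.] end [ 0.5061 -0.1583  0.059 ]
module bottom above ledge mm -1.0 back above bed 1.8 y off(station) -0.5
tool F [ 1.2 -2.7 -7. ]
```

Call:
{"name": "carry_out", "arguments": {"rotation": [[0, 0, 0], [0, 0, 0], [0, 0, 0], [0, 0, 0], [0, 0, 0], [0, 0, 0], [0, 0, 0]], "xyz": [[-0.12, 0, 0], [-0.12, 0, 0], [-0.1, 0, 0], [0, 0, 0], [0, 0, 0], [0, 0, 0], [0, 0, 0]], "hand": [-1, -1, -1, -1, 0.36, 0.36, 0.36]}}

```text
time_s: 25.35
tcp_pos: [0.5066, -0.1584, 0.0564]
tool_rot: [0.788, 0.483, 0.326, -0.2]
force: [0.3, -0.1, 0.3]
finger_gap: 0.675
```

Call:
{"name": "carry_out", "arguments": {"rotation": [[0, 0, 0], [0, 0, 0], [0, 0, 0], [0, 0, 0], [0, 0, 0], [0, 0, 0]], "xyz": [[0, 0, -1.5], [0, 0, -3], [0, 0, -4], [0, 0, -4], [0, 0, 0], [0, 0, 0]], "hand": [0.36, 0.36, 0.36, 0.36, 1, 1]}}

```text
time_s: 26.1
tcp_pos: [0.4663, -0.2368, 0.1449]
tool_rot: [0.788, 0.483, 0.326, -0.2]
force: [0.1, 0.0, 0.0]
finger_gap: 0.827
```

```bash
python3 -c "
from look import *
show();look('11',rt=(300,150,420,270),rs=(80,170,200,280))
"
```

```text
t 26.1 q [ 1.202  0.368 -0.372  1.805 -0.607  1.358  0.607] tcp [ 0.4663 -0.2368  0.1449] z [ 0.321  0.63  -0.708] y [ 0.891 -0.454  0.   ] gap 0.827 F [0.1 0.  0. ]
```

View pics/c11top.png

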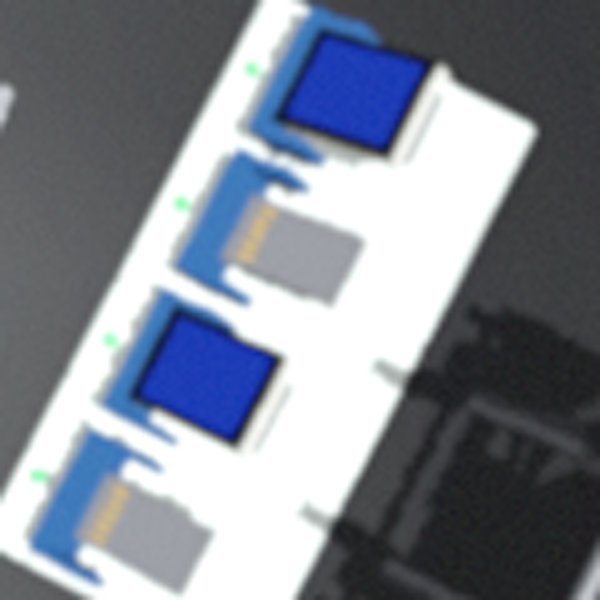

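View pics/c11scene.png

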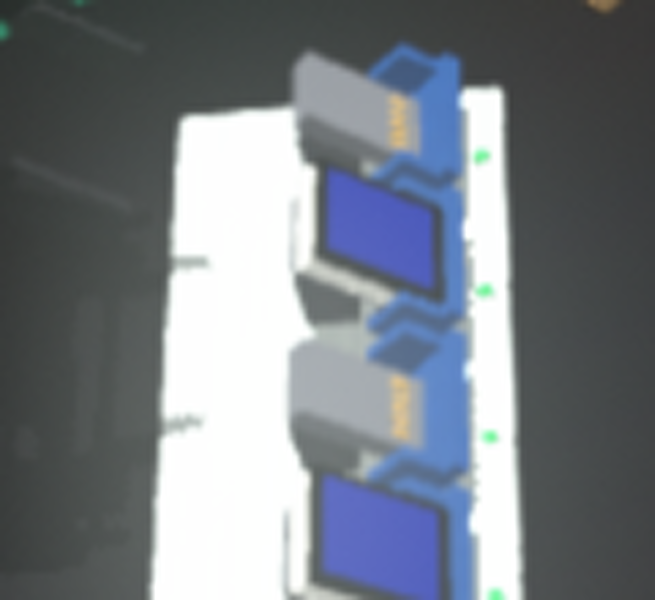

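```bash
python3 -c "
from path import *
F=pickle.load(open('F.pkl','rb'))
legs((pose(down(np.radians(20)),[.53,-.05,.19]),8),(pose(down(F['C'][2]+np.pi/2),[F['C'][0],F['C'][1]-.001,.15]),8),(pose(down(F['C'][2]+np.pi/2),[F['C'][0],F['C'][1]-.001,.035]),4))
"
```

```text
t 26.2 q [ 1.201  0.369 -0.373  1.806 -0.607  1.358  0.607] tcp [ 0.4663 -0.2356  0.1445] z [ 0.319  0.631 -0.707] y [ 0.892 -0.452 -0.001] gap 0.914 F [ 0.1  0.8 -0.1]
n 8 rot [0.0401, -0.0926, -0.0969] xyz [2.517, 0.601, 0.581] enderr mm [-0.  0. -0.] end [ 0.53 -0.05  0.19]
3 [ 0.507 -0.178  0.18 ] [ 1.01  0.24 -0.46  1.76 -0.38  1.33  0.54] 0.0
6 [ 0.528 -0.103  0.194] [ 0.81  0.16 -0.57  1.75 -0.12  1.28  0.43] 0.0
8 [ 0.53 -0.05  0.19] [ 0.65  0.13 -0.65  1.77  0.08  1.26  0.34] 0.0
max dq/row 0.1
n 8 rot [0.0, 0.0, -0.1441] xyz [2.884, 1.464, 0.5] enderr mm [0. 0. 0.] end [0.4383 0.1771 0.15  ]
3 [0.528 0.046 0.175] [ 0.57  0.15 -0.76  1.8   0.11  1.24  0.56] 0.0
6 [0.485 0.133 0.16 ] [ 0.51  0.11 -0.88  1.87  0.09  1.2   0.82] 0.0
8 [0.438 0.177 0.15 ] [ 0.49  0.04 -0.95  1.95  0.03  1.17  1.04] 0.0
max dq/row 0.12
n 4 rot [0.0, 0.0, -0.0] xyz [-0.0, 0.0, 2.875] enderr mm [ 0.  0. -0.] end [0.4383 0.177  0.035 ]
3 [0.438 0.177 0.064] [ 0.42  0.19 -0.92  2.04  0.18  1.    0.92] 0.0
4 [0.438 0.177 0.035] [ 0.38  0.24 -0.89  2.06  0.23  0.94  0.87] 0.0
max dq/row 0.06
```

Call:
{"name": "carry_out", "arguments": {"rotation": [[0.0401, -0.0926, -0.0969], [0.0401, -0.0926, -0.0969], [0.0401, -0.0926, -0.0969], [0.0401, -0.0926, -0.0969], [0.0401, -0.0926, -0.0969], [0.0401, -0.0926, -0.0969], [0.0401, -0.0926, -0.0969], [0.0401, -0.0926, -0.0969], [0, 0, -0.1441], [0, 0, -0.1441], [0, 0, -0.1441], [0, 0, -0.1441], [0, 0, -0.1441], [0, 0, -0.1441], [0, 0, -0.1441], [0, 0, -0.1441], [0, 0, 0], [0, 0, 0]], "xyz": [[2.517, 0.601, 0.581], [2.517, 0.601, 0.581], [2.517, 0.601, 0.581], [2.517, 0.601, 0.581], [2.517, 0.601, 0.581], [2.517, 0.601, 0.581], [2.517, 0.601, 0.581], [2.517, 0.601, 0.581], [2.884, 1.464, 0.5], [2.884, 1.464, 0.5], [2.884, 1.464, 0.5], [2.884, 1.464, 0.5], [2.884, 1.464, 0.5], [2.884, 1.464, 0.5], [2.884, 1.464, 0.5], [2.884, 1.464, 0.5], [0, 0, 0], [0, 0, 0]], "hand": [1, 1, 1, 1, 1, 1, 1, 1, 1, 1, 1, 1, 1, 1, 1, 1, 1, 1]}}

```text
time_s: 28.45
tcp_pos: [0.4389, 0.1754, 0.1495]
tool_rot: [0.035, 0.999, -0.001, 0.0]
force: [-0.2, -0.5, 0.6]
finger_gap: 1.002
```

```bash
python3 -c "
from path import *
F=pickle.load(open('F.pkl','rb'))
legs((pose(down(F['C'][2]+np.pi/2),[F['C'][0],F['C'][1]-.001,.035]),4))
"
```

```text
t 28.45 q [ 0.489  0.041 -0.933  1.944  0.038  1.175  1.042] tcp [0.4389 0.1754 0.1495] z [ 0.    -0.002 -1.   ] y [ 0.071  0.997 -0.002] gap 1.002 F [-0.2 -0.5  0.6]
n 4 rot [-0.0006, 0.0001, -0.0005] xyz [0.018, 0.044, 2.863] enderr mm [-0.  0. -0.] end [0.4383 0.177  0.035 ]
3 [0.438 0.177 0.064] [ 0.41  0.19 -0.91  2.04  0.18  1.    0.92] 0.0
4 [0.438 0.177 0.035] [ 0.38  0.24 -0.89  2.06  0.23  0.94  0.87] 0.0
max dq/row 0.06
```

Call:
{"name": "carry_out", "arguments": {"rotation": [[0, 0, 0], [0, 0, 0], [0, 0, 0], [0, 0, 0], [0, 0, 0], [0, 0, 0], [0, 0, 0], [0, 0, 0], [0, 0, 0], [0, 0, 0], [0, 0, 0]], "xyz": [[0, 0.15, 2.5], [0, 0, 3], [0, 0, 3], [0, 0, 2], [0, 0, 1], [0, 0, 0], [0, 0, 0], [0, 0, 0], [0, 0, 0], [0, 0, 0], [0, 0, 0]], "hand": [1, 1, 1, 1, 1, 1, -1, -1, -1, -1, -1]}}

```text
time_s: 29.82
tcp_pos: [0.4394, 0.177, 0.0351]
tool_rot: [0.035, 0.999, -0.001, 0.001]
force: [1.0, -0.2, 1.4]
finger_gap: 0.57
```

```bash
python3 -c "
from path import *
show()
"
```

```text
t 29.82 q [ 0.404  0.239 -0.909  2.055  0.234  0.951  0.872] tcp [0.4394 0.177  0.0351] z [ 0.001 -0.002 -1.   ] y [ 0.07   0.998 -0.002] gap 0.57 F [ 1.  -0.2  1.4]
```

Call:
{"name": "carry_out", "arguments": {"rotation": [[0, 0, 0], [0, 0, 0], [0, 0, 0], [0, 0, 0], [0, 0, 0], [0, 0, 0]], "xyz": [[0, 0, -2], [0, 0, -3], [0, 0, -4], [0, 0, -4], [0, 0, -1], [0, 0, 0]], "hand": [-1, -1, -1, -1, -1, -1]}}

```text
time_s: 30.58
tcp_pos: [0.4392, 0.1768, 0.1747]
tool_rot: [0.035, 0.999, -0.001, 0.001]
force: [-0.5, -0.7, -1.8]
finger_gap: 0.57
```

```bash
python3 -c "
from path import *
F=pickle.load(open('F.pkl','rb'))
legs((pose(down(np.radians(20)),[.51,-.03,.19]),8),(place_pose(F,3,0,h=.0455,lift=.09,out=.002),9))
d,c=shot('scene');crop(d['color'],215,60,330,200,'s12')
"
```

```text
t 30.57 q [ 0.518  0.011 -0.951  1.91   0.012  1.225  1.063] tcp [0.4392 0.1768 0.1747] z [ 0.001 -0.002 -1.   ] y [ 0.071  0.997 -0.002] gap 0.57 F [-0.5 -0.7 -1.8]
n 8 rot [-0.0002, 0.0003, 0.1439] xyz [-2.269, -1.785, -0.187] enderr mm [-0.  0. -0.] end [ 0.51 -0.03  0.19]
3 [0.494 0.11  0.18 ] [ 0.55  0.09 -0.86  1.84  0.08  1.24  0.74] 0.0
6 [0.516 0.027 0.186] [ 0.61  0.11 -0.75  1.81  0.08  1.25  0.48] 0.0
8 [ 0.51 -0.03  0.19] [ 0.67  0.08 -0.68  1.82  0.05  1.26  0.32] 0.0
max dq/row 0.12
n 9 rot [-0.0358, 0.0822, 0.0864] xyz [-1.888, -1.193, 0.052] enderr mm [-0.  0. -0.] end [ 0.4104 -0.1786  0.1234]
3 [ 0.49  -0.093  0.183] [ 0.87  0.08 -0.55  1.86 -0.23  1.26  0.48] 0.0
6 [ 0.456 -0.145  0.159] [ 1.05  0.14 -0.44  1.93 -0.47  1.29  0.61] 0.0
9 [ 0.41  -0.179  0.123] [ 1.21  0.25 -0.33  2.02 -0.64  1.32  0.71] 0.0
max dq/row 0.1
```

View pics/s12.png

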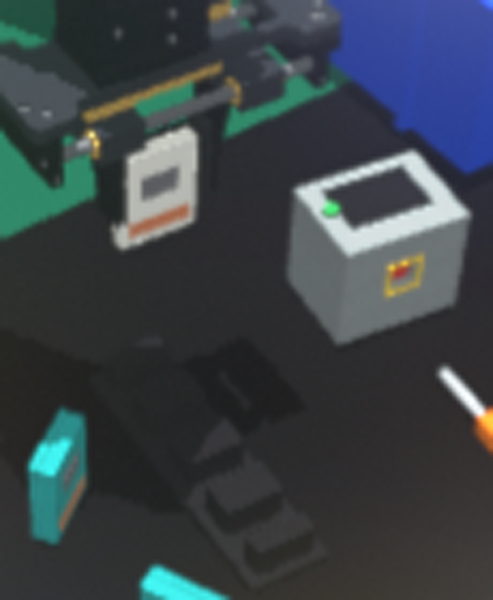

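Call:
{"name": "carry_out", "arguments": {"rotation": [[0, 0, 0.1439], [0, 0, 0.1439], [0, 0, 0.1439], [0, 0, 0.1439], [0, 0, 0.1439], [0, 0, 0.1439], [0, 0, 0.1439], [0, 0, 0.1439], [-0.0358, 0.0822, 0.0864], [-0.0358, 0.0822, 0.0864], [-0.0358, 0.0822, 0.0864], [-0.0358, 0.0822, 0.0864], [-0.0358, 0.0822, 0.0864], [-0.0358, 0.0822, 0.0864], [-0.0358, 0.0822, 0.0864], [-0.0358, 0.0822, 0.0864], [-0.0358, 0.0822, 0.0864], [0, 0, 0], [0, 0, 0]], "xyz": [[-2.269, -1.785, -0.187], [-2.269, -1.785, -0.187], [-2.269, -1.785, -0.187], [-2.269, -1.785, -0.187], [-2.269, -1.785, -0.187], [-2.269, -1.785, -0.187], [-2.269, -1.785, -0.187], [-2.269, -1.785, -0.187], [-1.888, -1.193, 0.052], [-1.888, -1.193, 0.052], [-1.888, -1.193, 0.052], [-1.888, -1.193, 0.052], [-1.888, -1.193, 0.052], [-1.888, -1.193, 0.052], [-1.888, -1.193, 0.052], [-1.888, -1.193, 0.052], [-1.888, -1.193, 0.052], [0, 0, 0], [0, 0, 0]], "hand": [-1, -1, -1, -1, -1, -1, -1, -1, -1, -1, -1, -1, -1, -1, -1, -1, -1, -1, -1]}}

```text
time_s: 33.0
tcp_pos: [0.4105, -0.1775, 0.1232]
tool_rot: [0.788, 0.483, 0.326, -0.2]
force: [1.4, 0.8, -0.8]
finger_gap: 0.571
```

```bash
python3 -c "
from look import *
rel(3,.0461,.015,.002);look('13',rt=(290,170,410,290),rs=(80,150,200,260))
"
```

```text
t 33.0 q [ 1.215  0.242 -0.346  2.015 -0.655  1.315  0.702] tcp [ 0.4105 -0.1775  0.1232] z [ 0.321  0.63  -0.708] y [ 0.891 -0.454 -0.   ] gap 0.571 F [ 1.4  0.8 -0.8]
vel 0.021
n 1 rot [-0.0007, 0.0006, 0.0006] xyz [-0.054, 0.054, 7.348] enderr mm [0. 0. 0.] end [ 0.4344 -0.1318  0.0708]
module bottom above ledge mm 88.5 back above bed 2.6 y off(station) 0.5
```

View pics/c13top.png

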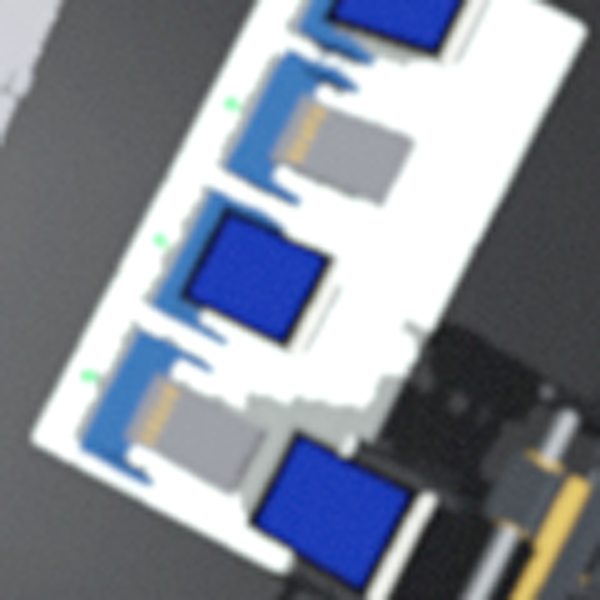

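Call:
{"name": "carry_out", "arguments": {"rotation": [[0, 0, 0], [0, 0, 0], [0, 0, 0], [0, 0, 0], [0, 0, 0], [0, 0, 0], [0, 0, 0], [0, 0, 0], [0, 0, 0]], "xyz": [[0, 0.05, 2.4], [0, 0, 2.4], [0, 0, 2], [0, 0, 0.6], [0, 0, 0.4], [0, 0, 0.4], [0, 0, 0.4], [0, 0, 0], [0, 0, 0]], "hand": [-1, -1, -1, -1, -1, -1, -1, -1, -1]}}

```text
time_s: 34.22
tcp_pos: [0.4388, -0.125, 0.0631]
tool_rot: [0.788, 0.483, 0.326, -0.199]
force: [-0.5, 1.0, -0.7]
finger_gap: 0.573
```

```bash
python3 -c "
from look import *
rel(3,.0461,0,0);look('14',rt=(290,170,410,290),rs=(80,150,200,260))
"
```

```text
t 34.23 q [ 1.147  0.306 -0.395  2.1   -0.71   1.13   0.718] tcp [ 0.4388 -0.125   0.0631] z [ 0.323  0.628 -0.708] y [ 0.89  -0.455  0.002] gap 0.573 F [-0.5  1.  -0.7]
vel 0.001
n 1 rot [0.0019, 0.0016, 0.0007] xyz [-0.221, -0.084, 0.38] enderr mm [-0. -0.  0.] end [ 0.4385 -0.1236  0.0588]
module bottom above ledge mm 3.8 back above bed 2.2 y off(station) -0.8
```

View pics/c14top.png

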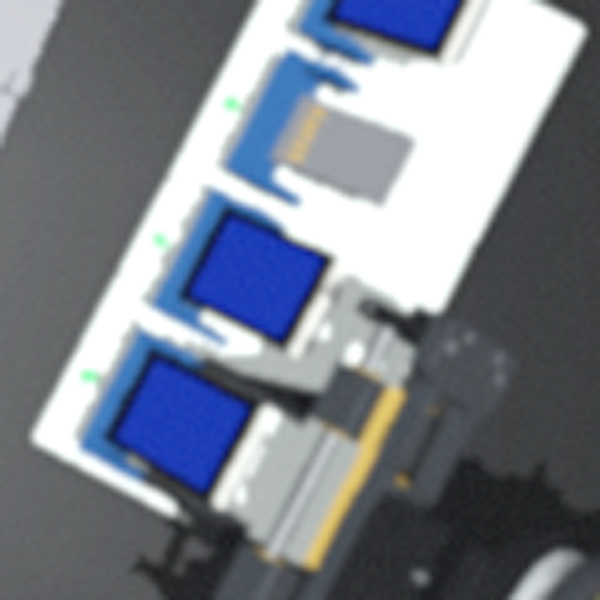

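Call:
{"name": "carry_out", "arguments": {"rotation": [[0, 0, 0], [0, 0, 0], [0, 0, 0], [0, 0, 0]], "xyz": [[0, 0, 0.2], [0, 0, 0.2], [0, 0, 0.15], [0, 0, 0]], "hand": [-1, -1, -1, -1]}}

```text
time_s: 34.83
tcp_pos: [0.4401, -0.1218, 0.0597]
tool_rot: [0.788, 0.483, 0.326, -0.199]
force: [-4.1, -4.1, 5.3]
finger_gap: 0.572
```

```bash
python3 -c "
from look import *
rel(3,.0461,0,0);T,s=cur();print('tool F',(T[:3,:3].T@s['force']).round(1))
"
```

```text
t 34.83 q [ 1.142  0.311 -0.398  2.104 -0.713  1.12   0.719] tcp [ 0.4401 -0.1218  0.0597] z [ 0.322  0.629 -0.708] y [ 0.891 -0.455  0.001] gap 0.572 F [-4.1 -4.1  5.3]
vel 0.002
n 1 rot [0.0012, 0.0011, 0.0007] xyz [-0.226, -0.059, -0.1] enderr mm [-0.  0. -0.] end [ 0.4385 -0.1236  0.0588]
module bottom above ledge mm -1.0 back above bed 2.3 y off(station) -0.6
tool F [-0.1 -1.8 -7.7]
```

Call:
{"name": "carry_out", "arguments": {"rotation": [[0, 0, 0], [0, 0, 0], [0, 0, 0], [0, 0, 0], [0, 0, 0], [0, 0, 0], [0, 0, 0]], "xyz": [[-0.12, 0, 0], [-0.12, 0, 0], [-0.12, 0, 0], [0, 0, 0], [0, 0, 0], [0, 0, 0], [0, 0, 0]], "hand": [-1, -1, -1, -1, 0.36, 0.36, 0.36]}}

```text
time_s: 35.7
tcp_pos: [0.4392, -0.1233, 0.0564]
tool_rot: [0.788, 0.483, 0.326, -0.199]
force: [-0.2, 0.1, 0.8]
finger_gap: 0.675
```

Call:
{"name": "carry_out", "arguments": {"rotation": [[0, 0, 0], [0, 0, 0], [0, 0, 0], [0, 0, 0], [0, 0, 0], [0, 0, 0]], "xyz": [[0, 0, -1.5], [0, 0, -3], [0, 0, -4], [0, 0, -4], [0, 0, -1], [0, 0, 0]], "hand": [0.36, 0.36, 0.36, 0.36, 1, 1]}}

```text
time_s: 36.45
tcp_pos: [0.3957, -0.2086, 0.1522]
tool_rot: [0.788, 0.483, 0.326, -0.199]
force: [-0.5, 0.2, -0.1]
finger_gap: 0.827
```

```bash
python3 -c "
from look import *
show();look('15',rt=(290,140,410,290),rs=(80,160,200,310))
for n in ('top','scene'):
    d,c=shot(n,n+'15f')
"
```

```text
t 36.45 q [ 1.249  0.229 -0.32   1.957 -0.628  1.402  0.702] tcp [ 0.3957 -0.2086  0.1522] z [ 0.323  0.628 -0.708] y [ 0.89  -0.455  0.002] gap 0.827 F [-0.5  0.2 -0.1]
```

View pics/c15top.png

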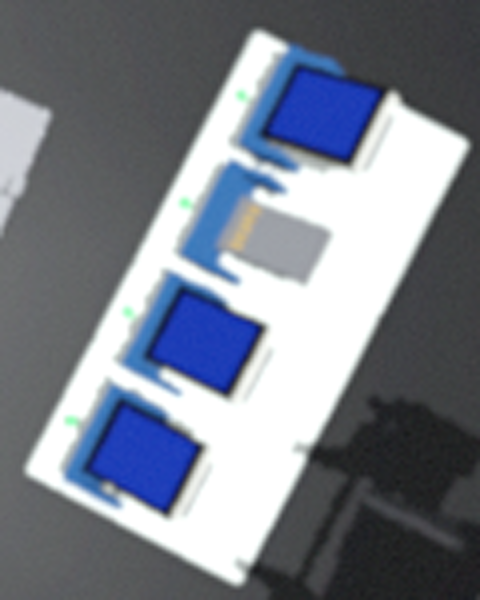

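View pics/c15scene.png

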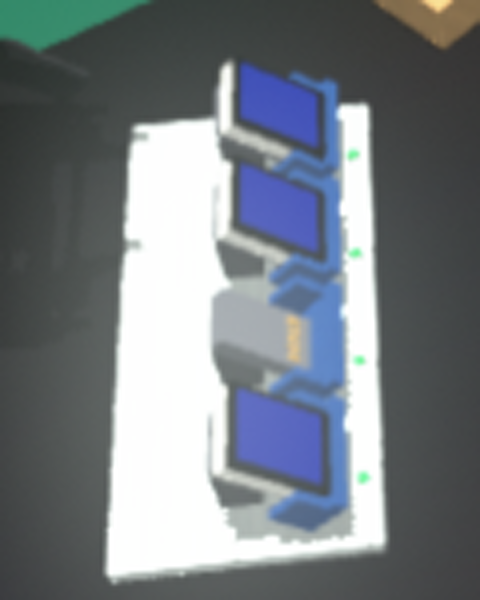

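View pics/top15f.png

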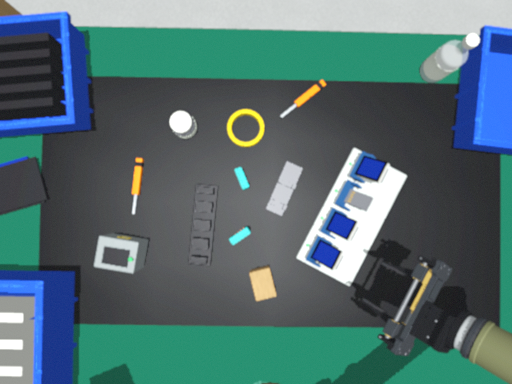

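```bash
cat > seat.py <<'E'
from h import *
def quads(img,box,S=4):
    x0,y0,x1,y1=box
    im=cv2.resize(img[y0:y1,x0:x1],None,fx=S,fy=S,interpolation=cv2.INTER_CUBIC).astype(int)
    r,g,b=im[...,0],im[...,1],im[...,2]
    m=((b-g>70)&(b-r>70)&(b>120)&(g<b*0.55)).astype(np.uint8)
    n,l,st,ce=cv2.connectedComponentsWithStats(m)
    out=[]
    for i in range(1,n):
        if st[i,4]>40*S*S:
            cs=max(cv2.findContours((l==i).astype(np.uint8),cv2.RETR_EXTERNAL,cv2.CHAIN_APPROX_NONE)[0],key=cv2.contourArea)
            M=cv2.moments((l==i).astype(np.uint8),True)
            c=np.array([M['m10'],M['m01']])/M['m00']
            out.append(((c+.5)/S-.5+[x0,y0],st[i,4]/S/S,st[i,:4]))
    return out
def seat():
    F=pickle.load(open('F.pkl','rb'))
    dt,ct=shot('top');ds,cs=shot('scene')
    A=quads(dt['color'],(285,130,420,290));B=quads(ds['color'],(85,150,210,310))
    Ti=np.linalg.inv(T2(*F['station']))
    for k,y in enumerate([-.114,-.038,.038,.114]):
        X=ap(T2(*F['station']),(.00869,y,.06794))
        pa=proj(ct,X)[0];pb=proj(cs,X)[0]
        if not A or not B: continue
        a=min(A,key=lambda q:np.linalg.norm(q[0]-pa));b=min(B,key=lambda q:np.linalg.norm(q[0]-pb))
        if np.linalg.norm(a[0]-pa)>8: print(k,'empty');continue
        Y,e=tri([(ct,a[0]),(cs,b[0])])
        print(k,'err st mm',((ap(Ti,Y)[0]-[.00869,y,.06794])*1000).round(1),'res',np.round(e,1),'areas',a[1],b[1],'px',a[0].round(1),b[0].round(1))
if __name__=="__main__": seat()
E
python3 seat.py
```

```text
0 err st mm [ 4.1 -2.1 -2.4] res [1.8 2. ] areas 382.125 168.4375 px [370.5 167.8] [153.6 270.5]
1 empty
2 err st mm [ 0.5 -2.3  3.1] res [0.2 0.2] areas 380.9375 239.4375 px [340.7 224.9] [149.2 211.3]
3 err st mm [ 0.7 -2.5  4. ] res [0.3 0.2] areas 396.4375 240.625 px [325.5 253.9] [149.2 185.8]
```

```bash
python3 - <<'E'
from h import *
d=cv2.imread('pics/scene15f.png')[:,:,::-1]
for p in[(149,270),(149,211),(149,186),(157,250),(165,242),(160,270),(152,292)]:
    print(p,d[p[1],p[0]])
print(crop(d,125,165,175,205,'z3'),crop(d,125,195,175,235,'z2'),crop(d,125,250,175,290,'z0'))
E
```

```text
(149, 270) [ 93 105 193]
(149, 211) [ 83  97 189]
(149, 186) [ 69  85 185]
(157, 250) [138 157 185]
(165, 242) [115 146 192]
(160, 270) [ 84  93 136]
(152, 292) [166 175 174]
15.0 15.0 15.0
```

View pics/z3.png

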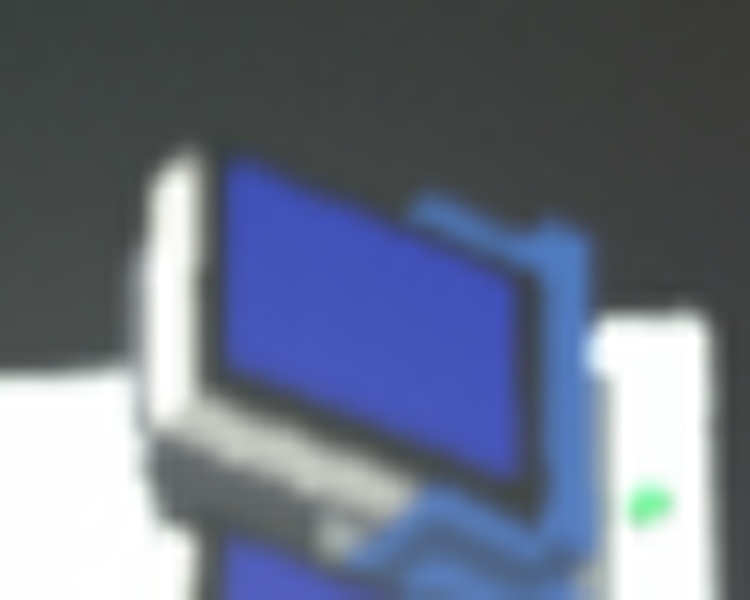

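View pics/z2.png

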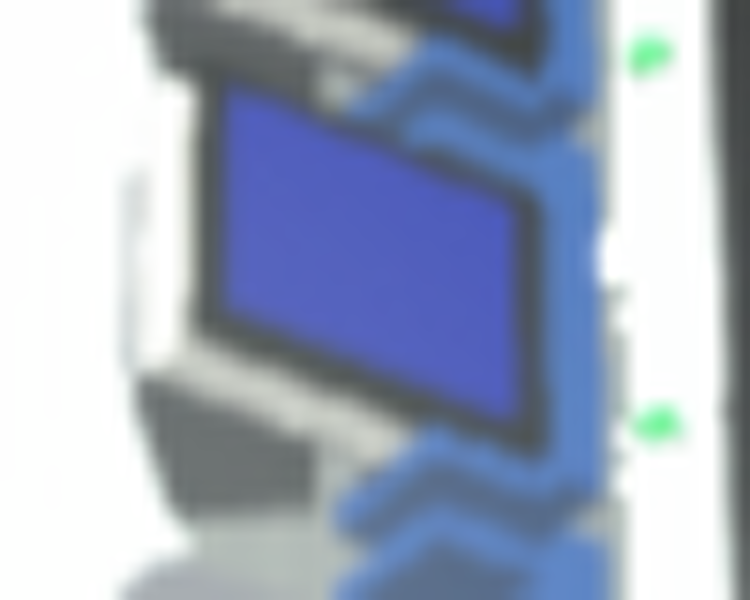

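View pics/z0.png

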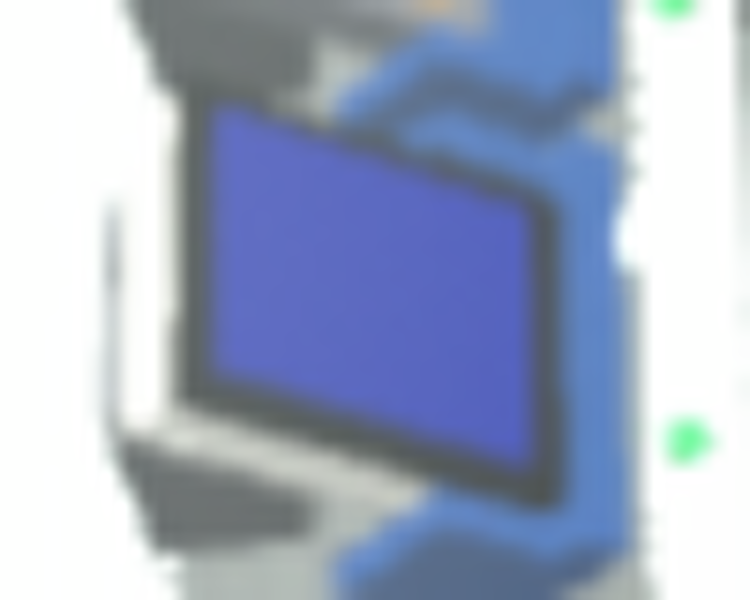

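```bash
python3 - <<'E'
from h import *
d=cv2.imread('pics/top15f.png')[:,:,::-1]
print(crop(d,345,147,395,187,'y0'),crop(d,315,205,365,245,'y2'),crop(d,300,233,350,273,'y3'))
E
```

```text
15.0 15.0 15.0
```

View pics/y0.png

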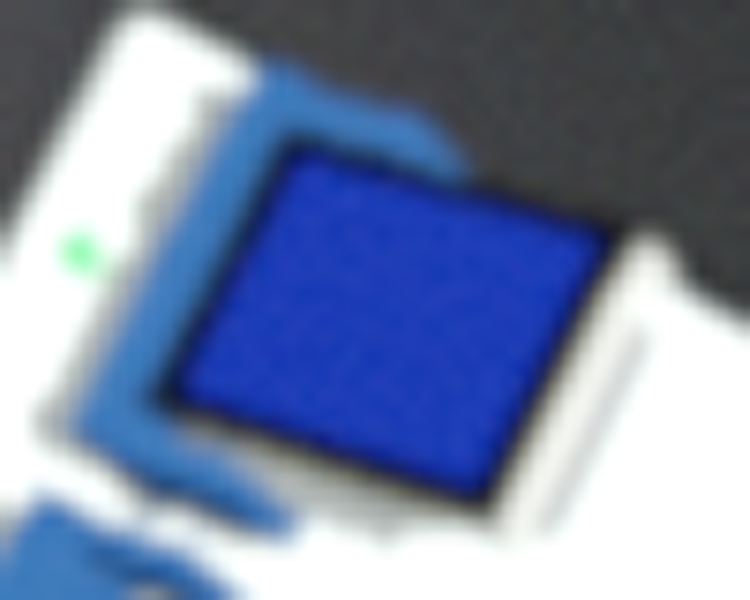

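View pics/y2.png

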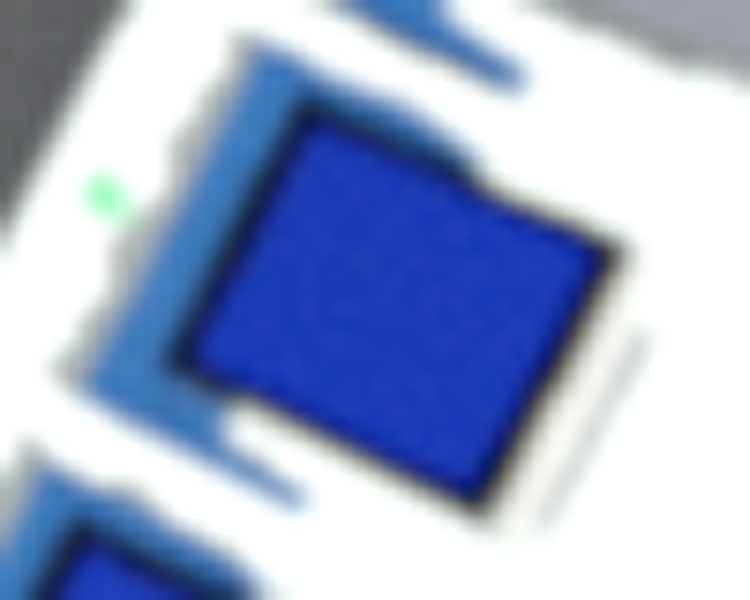

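View pics/y3.png

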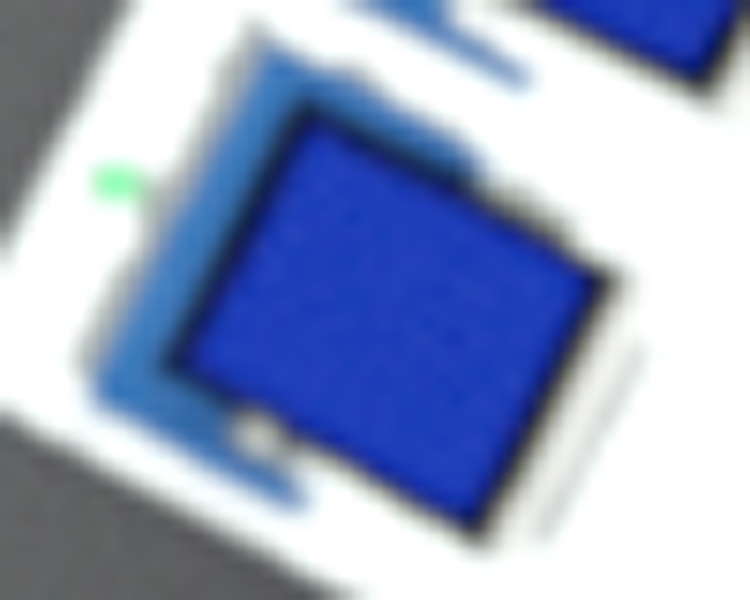

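```bash
python3 - <<'E'
from h import *
F=pickle.load(open('F.pkl','rb'))
_,ct=pickle.load(open('top0.pkl','rb'));_,cs=pickle.load(open('scene0.pkl','rb'))
f=lambda p,o:((p[0]+.5)/15-.5+o[0],(p[1]+.5)/15-.5+o[1])
# order: lower-y, upper-y, upper+y, lower+y
tp={0:((345,147),[(290,155),(605,235),(480,490),(180,385)]),2:((315,205),[(312,125),(605,255),(470,488),(190,360)]),3:((300,233),[(312,125),(600,285),(470,520),(185,360)])}
sc={0:((125,250),[(535,470),(212,375),(212,100),(530,205)]),2:((125,195),[(515,420),(222,310),(222,85),(515,210)]),3:((125,165),[(515,485),(225,370),(230,155),(518,285)])}
Ti=np.linalg.inv(T2(*F['station']));q=.70711
for k,y in((0,-.114),(2,.038),(3,.114)):
    L=[];E=[]
    for i in range(4):
        X,e=tri([(ct,f(tp[k][1][i],tp[k][0])),(cs,f(sc[k][1][i],sc[k][0]))]);L.append(ap(Ti,X)[0]);E.append(e[0])
    L=np.array(L);d=(L.mean(0)-[.00869,y,.06794])*1000;u=(L[1]+L[2]-L[0]-L[3])/2
    print(k,'d st',d.round(1),'n',((d[0]+d[2])*q).round(1),'u',((d[2]-d[0])*q).round(1),'slope',np.degrees(np.arctan2(u[2],-u[0])).round(1),'len',np.linalg.norm(u).round(4),'w',np.linalg.norm(L[0]-L[3]).round(4),np.round(E,1))
E
```

```text
0 d st [ 1.2 -0.7  3.1] n 3.0 u 1.3 slope 44.6 len 0.0551 w 0.0415 [0.5 0.2 0.1 0.3]
2 d st [ 0.5 -2.3  2.1] n 1.8 u 1.1 slope 44.9 len 0.055 w 0.0418 [0.4 0.2 0.4 0.2]
3 d st [ 0.9 -2.5  2.8] n 2.6 u 1.4 slope 42.8 len 0.0557 w 0.042 [0.3 0.2 0.1 0.2]
```

```bash
python3 - <<'E'
from h import *
d,c=shot('top','top16');d2,c2=shot('scene','scene16')
print(crop(d['color'],115,150,165,225,'w1'),crop(d2['color'],310,135,360,185,'w2'))
print(np.linalg.norm(onz(c,(137,177),.008)[:2]),np.linalg.norm(onz(c,(308,95),.008)[:2]))
E
```

```text
8.0 12.0
0.70292464724359 0.8348137086091584
```

View pics/w1.png

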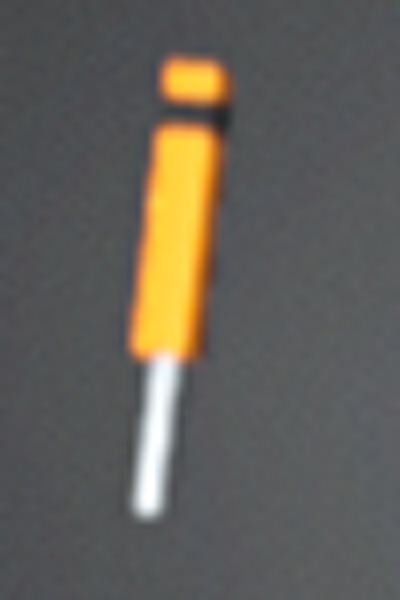

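View pics/w2.png

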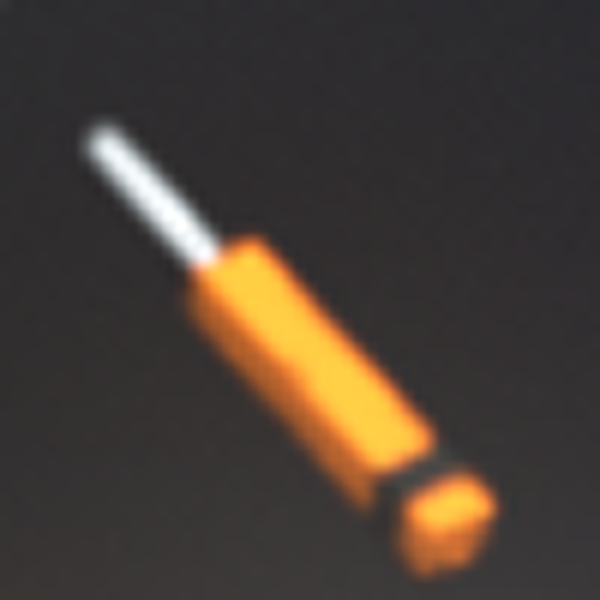

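```bash
cat > sty.py <<'E'
from h import *
def fits(ob,g):
    f=lambda p:np.concatenate([proj(c,ap(T2(*p),np.array(P)/1000.))[0]-uv for c,uv,P in ob])
    r=least_squares(f,g,loss="soft_l1");print(r.x.round(4),np.degrees(r.x[2]).round(1),r.fun.reshape(-1,2).round(1).tolist());return r.x
E
python3 - <<'E'
from sty import *
_,ct=pickle.load(open('top0.pkl','rb'));_,cs=pickle.load(open('scene0.pkl','rb'))
t=lambda u,v:((u+.5)/8-.5+115,(v+.5)/8-.5+150)
s=lambda u,v:((u+.5)/12-.5+310,(v+.5)/12-.5+135)
ob=[(ct,t(147,517),(73,0,8)),(ct,t(131,357),(25,-8,16)),(ct,t(163,58),(-65,-8,16)),(ct,t(166,355),(25,0,8)),
(cs,s(96,132),(73,0,8)),(cs,s(262,238),(25,-8,16)),(cs,s(497,490),(-65,-8,16)),(cs,s(206,262),(25,0,8))]
x=fits(ob,[.62,.33,3.0])
F=pickle.load(open('F.pkl','rb'));F['sty']=x
print('grip',ap(T2(*x),(-.015,0,.008)),'tip',ap(T2(*x),(.073,0,.008)))
for n in('box','cradle'): print(n,F.get(n))
E
```

```text
[0.5982 0.3375 3.0565] 175.1 [[0.2, -0.2], [-0.0, 0.1], [-0.0, 1.1], [-0.1, 0.8], [0.3, 0.5], [-0.6, -0.3], [0.2, 0.8], [1.3, 0.8]]
grip [[0.61314841 0.33625465 0.008     ]] tip [[0.52546694 0.34373527 0.008     ]]
box [0.4360173  0.35683936 2.9926519 ]
cradle [ 0.59611247 -0.02924583 -0.40849373]
```

```bash
python3 - <<'E'
from path import *
F=pickle.load(open('F.pkl','rb'));F['sty']=np.array([0.5982,0.3375,3.0565]);pickle.dump(F,open('F.pkl','wb'))
g=ap(T2(*F['sty']),(-.015,0,.008))[0];R=down(F['sty'][2]-np.pi/2)
legs((pose(down(np.radians(20)),[.52,-.02,.2]),9),(pose(R,[g[0],g[1],.12]),9),(pose(R,[g[0],g[1],.004]),5))
E
```

```text
t 36.85 q [ 1.248  0.23  -0.32   1.958 -0.628  1.402  0.702] tcp [ 0.3958 -0.2075  0.1518] z [ 0.321  0.629 -0.708] y [ 0.891 -0.454  0.001] gap 0.995 F [-0.4  0.7 -0.3]
n 9 rot [0.0358, -0.0821, -0.0863] xyz [2.323, 1.233, 0.551] enderr mm [-0. -0. -0.] end [ 0.52 -0.02  0.2 ]
3 [ 0.453 -0.162  0.185] [ 1.08  0.13 -0.44  1.88 -0.46  1.35  0.61] 0.0
6 [ 0.496 -0.096  0.202] [ 0.88  0.08 -0.57  1.82 -0.23  1.3   0.47] 0.0
9 [ 0.52 -0.02  0.2 ] [ 0.66  0.1  -0.71  1.79  0.07  1.28  0.29] 0.0
max dq/row 0.11
n 9 rot [0.0, 0.0, -0.1263] xyz [1.92, 3.867, 0.889] enderr mm [-0.  0. -0.] end [0.6131 0.3363 0.12  ]
3 [0.596 0.084 0.173] [ 0.45  0.34 -0.77  1.62  0.25  1.28  0.37] 0.0
6 [0.629 0.208 0.147] [ 0.23  0.52 -0.82  1.48  0.39  1.3   0.49] 0.0
9 [0.613 0.336 0.12 ] [ 0.04  0.65 -0.87  1.4   0.49  1.32  0.64] 0.0
max dq/row 0.09
n 5 rot [0.0, 0.0, 0.0] xyz [-0.0, -0.0, 2.32] enderr mm [0. 0. 0.] end [0.6131 0.3362 0.004 ]
3 [0.613 0.336 0.05 ] [ 0.02  0.71 -0.83  1.46  0.54  1.21  0.61] 0.0
5 [0.613 0.336 0.004] [ 0.01  0.76 -0.8   1.48  0.57  1.14  0.59] 0.0
max dq/row 0.04
```

Call:
{"name": "carry_out", "arguments": {"rotation": [[0.0358, -0.0821, -0.0863], [0.0358, -0.0821, -0.0863], [0.0358, -0.0821, -0.0863], [0.0358, -0.0821, -0.0863], [0.0358, -0.0821, -0.0863], [0.0358, -0.0821, -0.0863], [0.0358, -0.0821, -0.0863], [0.0358, -0.0821, -0.0863], [0.0358, -0.0821, -0.0863], [0, 0, -0.1263], [0, 0, -0.1263], [0, 0, -0.1263], [0, 0, -0.1263], [0, 0, -0.1263], [0, 0, -0.1263], [0, 0, -0.1263], [0, 0, -0.1263], [0, 0, -0.1263], [0, 0, 0], [0, 0, 0]], "xyz": [[2.323, 1.233, 0.551], [2.323, 1.233, 0.551], [2.323, 1.233, 0.551], [2.323, 1.233, 0.551], [2.323, 1.233, 0.551], [2.323, 1.233, 0.551], [2.323, 1.233, 0.551], [2.323, 1.233, 0.551], [2.323, 1.233, 0.551], [1.92, 3.867, 0.889], [1.92, 3.867, 0.889], [1.92, 3.867, 0.889], [1.92, 3.867, 0.889], [1.92, 3.867, 0.889], [1.92, 3.867, 0.889], [1.92, 3.867, 0.889], [1.92, 3.867, 0.889], [1.92, 3.867, 0.889], [0, 0, 0], [0, 0, 0]], "hand": [1, 1, 1, 1, 1, 1, 1, 1, 1, 1, 1, 1, 1, 1, 1, 1, 1, 1, 1, 1]}}

```text
time_s: 39.35
tcp_pos: [0.6136, 0.3348, 0.1195]
tool_rot: [0.043, 0.999, -0.001, -0.0]
force: [0.8, -0.1, 0.6]
finger_gap: 0.998
```

```bash
python3 - <<'E'
from path import *
F=pickle.load(open('F.pkl','rb'))
g=ap(T2(*F['sty']),(-.015,0,.008))[0];R=down(F['sty'][2]-np.pi/2)
d,c=shot('scene','scene17');d2,c2=shot('top','top17')
legs((pose(R,[g[0],g[1],.004]),5))
T,s=cur()
# overlay expected stylus
S=4;im=cv2.resize(d['color'],None,fx=S,fy=S,interpolation=cv2.INTER_CUBIC)
P=lambda p:tuple(np.int32((proj(c,p)[0]+.5)*S-.5))
Ts=T2(*F['sty'])
for a,b in(((-.065,-.008,.016),(.025,-.008,.016)),((.025,0,.008),(.073,0,.008)),((-.065,.008,.016),(.025,.008,.016))): cv2.line(im,P(ap(Ts,a)),P(ap(Ts,b)),(255,0,255),1)
for y in(-.0435,.0435): cv2.circle(im,P(ap(T,(0,y,0))),3,(0,255,0),-1)
cv2.imwrite('pics/ov17.png',im[160:760,900:1500,::-1])
E
```

```text
t 39.45 q [ 0.069  0.656 -0.904  1.412  0.519  1.322  0.622] tcp [0.6146 0.3334 0.1199] z [ 0.001 -0.002 -1.   ] y [ 0.089  0.996 -0.002] gap 0.999 F [-0.6  0.1  0.5]
n 5 rot [-0.0004, 0.0002, -0.0007] xyz [0.036, 0.056, 2.318] enderr mm [-0.  0. -0.] end [0.6131 0.3362 0.004 ]
3 [0.614 0.335 0.05 ] [ 0.05  0.72 -0.87  1.46  0.57  1.22  0.6 ] 0.0
5 [0.613 0.336 0.004] [ 0.03  0.77 -0.84  1.48  0.6   1.16  0.58] 0.0
max dq/row 0.04
```

View pics/ov17.png

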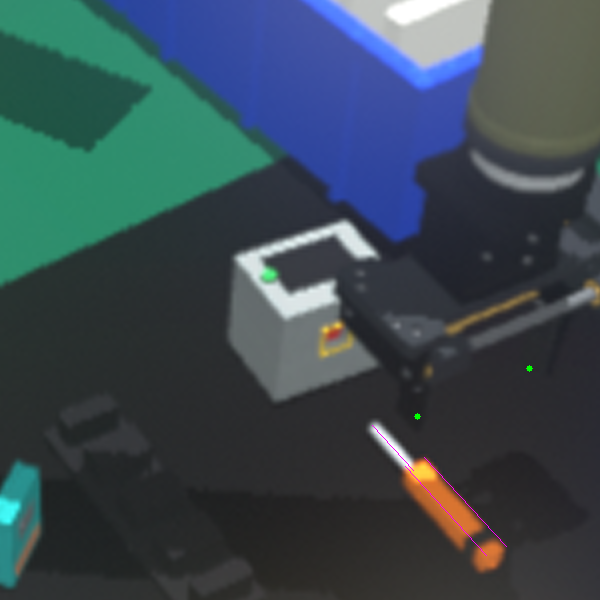

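Call:
{"name": "carry_out", "arguments": {"rotation": [[0, 0, 0], [0, 0, 0], [0, 0, 0], [0, 0, 0], [0, 0, 0], [0, 0, 0], [0, 0, 0]], "xyz": [[0.1, 0.2, 2.5], [0, 0, 3], [0, 0, 3], [0, 0, 1.8], [0, 0, 1], [0, 0, 0], [0, 0, 0]], "hand": [1, 1, 1, 1, 0.2, 0, 0], "grip_force": 40}}

```text
time_s: 40.33
tcp_pos: [0.6135, 0.3378, 0.0082]
tool_rot: [0.043, 0.999, 0.0, 0.001]
force: [-0.6, -0.1, -0.3]
finger_gap: 0.744
```

```bash
python3 - <<'E'
from path import *
F=pickle.load(open('F.pkl','rb'))
g=ap(T2(*F['sty']),(-.015,0,.008))[0];R=down(F['sty'][2]-np.pi/2)
d,c=shot('scene','scene18');d2,c2=shot('top','top18');crop(d['color'],290,110,370,190,'q1')
T,s=show();rows(T,pose(R,[g[0],g[1],.004]),n=1)
E
```

```text
t 40.42 q [ 0.036  0.758 -0.844  1.498  0.598  1.155  0.568] tcp [0.6134 0.3378 0.0081] z [ 0.002  0.    -1.   ] y [0.086 0.996 0.   ] gap 0.656 F [ 0.   0.4 -0.1]
n 1 rot [0.0002, 0.0019, -0.0007] xyz [0.008, -0.159, 0.413] enderr mm [ 0. -0.  0.] end [0.6131 0.3362 0.004 ]
```

View pics/q1.png

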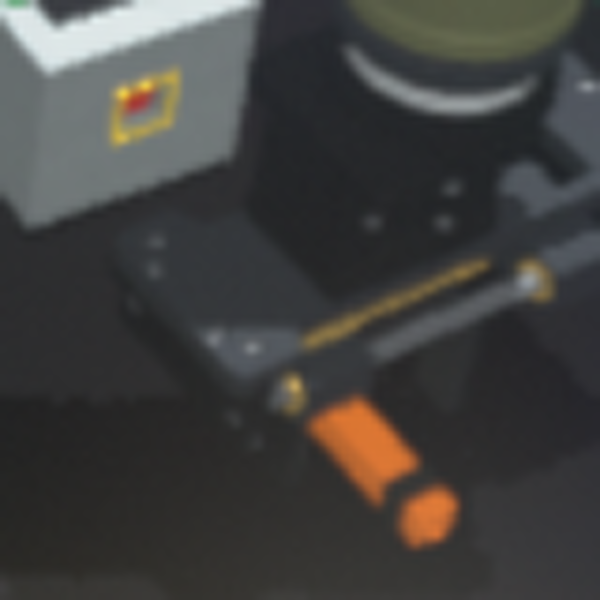

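Next I lower 0.4 cm, shift y by -0.16, and close.

Call:
{"name": "carry_out", "arguments": {"rotation": [[0, 0, 0], [0, 0, 0], [0, 0, 0], [0, 0, 0], [0, 0, 0], [0, 0, 0], [0, 0, 0]], "xyz": [[0, -0.15, 0.4], [0, 0, 0], [0, 0, 0], [0, 0, 0], [0, 0, 0], [0, 0, 0], [0, 0, 0]], "hand": [0, -0.3, -1, -1, -1, -1, -1]}}

```text
time_s: 41.3
tcp_pos: [0.6127, 0.3358, 0.003]
tool_rot: [0.043, 0.999, -0.0, 0.0]
force: [0.6, -0.6, 0.5]
finger_gap: 0.178
```

```bash
python3 - <<'E'
from path import *
show()
E
```

```text
t 41.3 q [ 0.037  0.762 -0.841  1.504  0.601  1.148  0.568] tcp [0.6127 0.3358 0.003 ] z [ 0.    -0.001 -1.   ] y [ 0.086  0.996 -0.001] gap 0.178 F [ 0.6 -0.6  0.5]
```

```bash
cat > press.py <<'E'
from path import *
F=pickle.load(open('F.pkl','rb'))
L=.0877
def ptarget(back,dy=0,dz=0):
    Tb=T2(*F['box']); R=down(F['box'][2]-np.pi/2)
    tip=ap(Tb,(-.029-back,dy,.045+dz))[0]
    b=Tb[:3,0]; return pose(R,tip-L*b-np.array([0,0,.005]))
E
python3 - <<'E'
from press import *
T,s=cur();U=T.copy();U[2,3]=.04
legs((U,2),(ptarget(.024),4))
E
```

```text
t 41.3 q [ 0.037  0.762 -0.841  1.504  0.601  1.148  0.568] tcp [0.6127 0.3358 0.003 ] z [ 0.    -0.001 -1.   ] y [ 0.086  0.996 -0.001] gap 0.178 F [ 0.6 -0.6  0.5]
n 2 rot [-0.0, 0.0, -0.0] xyz [-0.001, -0.001, -1.85] enderr mm [0. 0. 0.] end [0.6127 0.3359 0.04  ]
2 [0.613 0.336 0.04 ] [ 0.04  0.73 -0.86  1.47  0.58  1.21  0.59] 0.0
max dq/row 0.03
n 4 rot [-0.0002, 0.0001, 0.0158] xyz [0.932, -0.1, -0.0] enderr mm [ 0. -0. -0.] end [0.5752 0.3359 0.04  ]
3 [0.585 0.336 0.04 ] [ 0.05  0.69 -0.87  1.54  0.55  1.18  0.52] 0.0
4 [0.575 0.336 0.04 ] [ 0.06  0.67 -0.87  1.56  0.55  1.17  0.5 ] 0.0
max dq/row 0.02
```

Call:
{"name": "carry_out", "arguments": {"rotation": [[0, 0, 0], [0, 0, 0], [0, 0, 0], [0, 0, 0.0158], [0, 0, 0.0158], [0, 0, 0.0158], [0, 0, 0.0158], [0, 0, 0], [0, 0, 0]], "xyz": [[0, 0, -1], [0, 0, -1.5], [0, 0, -1.2], [0.93, -0.1, 0], [0.93, -0.1, 0], [0.93, -0.1, 0], [0.93, -0.1, 0], [0, 0, 0], [0, 0, 0]], "hand": [-1, -1, -1, -1, -1, -1, -1, -1, -1]}}

```text
time_s: 42.42
tcp_pos: [0.5756, 0.3357, 0.0399]
tool_rot: [0.075, 0.997, -0.0, 0.0]
force: [0.7, -0.0, -0.5]
finger_gap: 0.177
```

```bash
python3 - <<'E'
from press import *
d,c=shot('scene','scene19');d2,c2=shot('top','top19')
T,s=show()
rows(T,ptarget(.024),n=1)
for n,dd,cc,r in(('s',d,c,(270,90,350,150)),('t',d2,c2,(85,190,165,250))):
    S=10;im=cv2.resize(dd['color'],None,fx=S,fy=S,interpolation=cv2.INTER_CUBIC)
    P=lambda p:tuple(np.int32((proj(cc,p)[0]+.5)*S-.5))
    cv2.circle(im,P(ap(T,(L,0,-.005))),4,(0,255,0),-1)
    Tb=T2(*F['box'])
    q=[P(ap(Tb,(-.035,a,.045+b))) for a,b in((-.009,-.009),(-.009,.009),(.009,.009),(.009,-.009))]
    cv2.polylines(im,[np.array(q)],True,(255,0,255),1)
    cv2.circle(im,P(ap(Tb,(-.029,0,.045))),3,(255,0,255),-1)
    x0,y0,x1,y1=[v*S for v in r];cv2.imwrite(f'pics/p19{n}.png',im[y0:y1,x0:x1,::-1])
E
```

```text
t 42.52 q [ 0.063  0.666 -0.876  1.573  0.544  1.163  0.492] tcp [0.5757 0.3357 0.0399] z [ 0.001 -0.001 -1.   ] y [ 0.149  0.989 -0.001] gap 0.179 F [-0.1 -0.1 -0.6]
n 1 rot [-0.0007, 0.0007, -0.0006] xyz [0.057, 0.017, -0.011] enderr mm [0. 0. 0.] end [0.5752 0.336  0.04  ]
```

View pics/p19s.png

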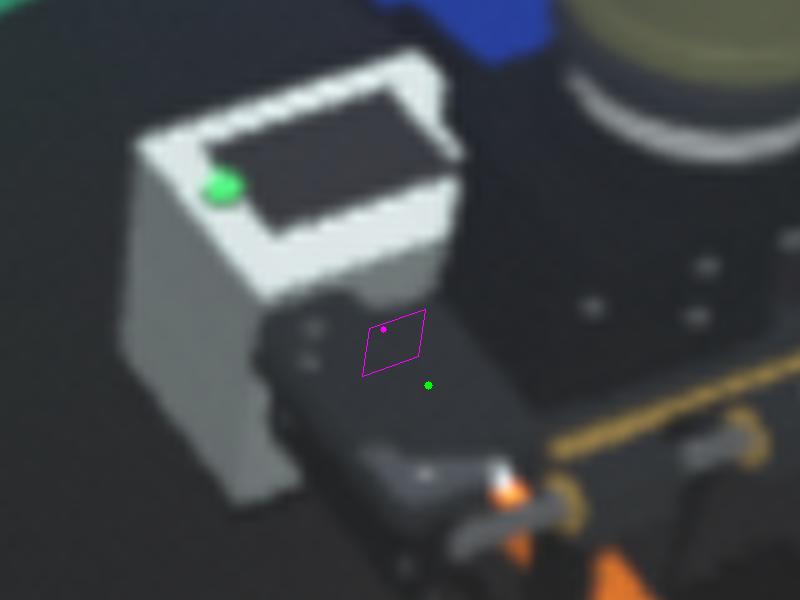

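View pics/p19t.png

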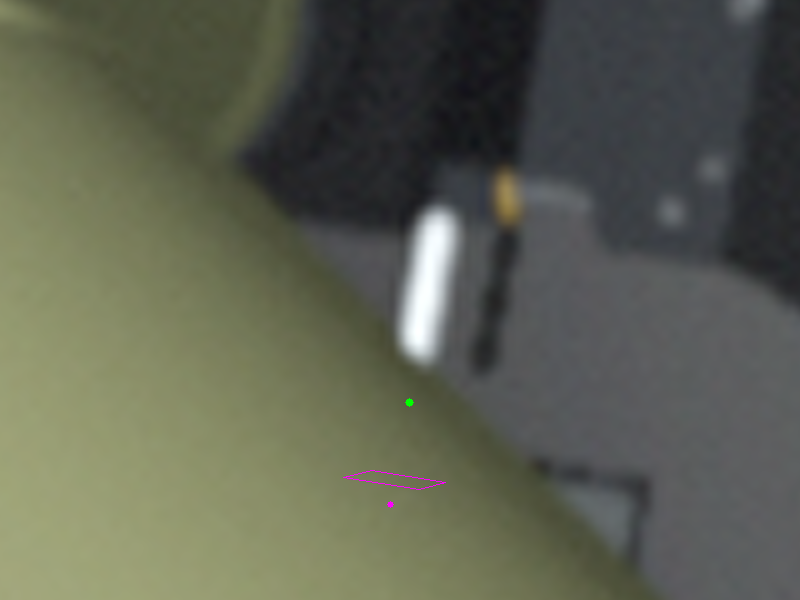

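```bash
python3 - <<'E'
from press import *
T,s=cur()
for n,r in(('scene',(270,90,370,165)),('top',(85,150,185,225))):
    _,cc=pickle.load(open(f'{n}0.pkl','rb'));img=cv2.imread(f'pics/{n}19.png')[:,:,::-1]
    S=8;im=cv2.resize(img,None,fx=S,fy=S,interpolation=cv2.INTER_CUBIC)
    P=lambda p:tuple(np.int32((proj(cc,p)[0]+.5)*S-.5))
    st=lambda x,y,z: ap(T,(x/1000+.015,-y/1000,-.005-(z-8)/1000))
    for z in(0,16):
        cv2.polylines(im,[np.array([P(st(a,b,z)) for a,b in((-65,-8),(-65,8),(25,8),(25,-8))])],True,(255,0,255),1)
    for b in(-3.5,3.5): cv2.line(im,P(st(25,b,8)),P(st(73,b,8)),(0,255,255),1)
    x0,y0,x1,y1=[v*S for v in r];cv2.imwrite(f'pics/p20{n}.png',im[y0:y1,x0:x1,::-1])
E
```

```text
(no output)
```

View pics/p20scene.png

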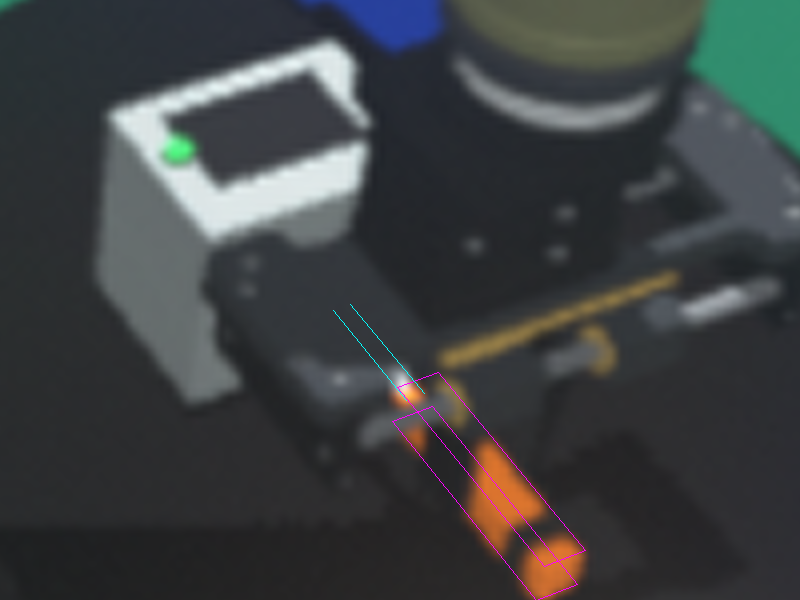

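View pics/p20top.png

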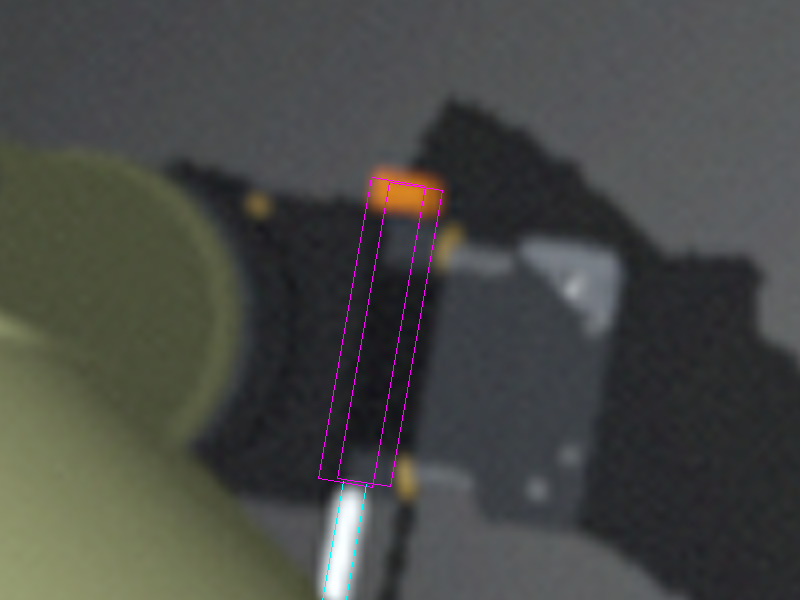

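Call:
{"name": "carry_out", "arguments": {"rotation": [[0, 0, 0], [0, 0, 0], [0, 0, 0], [0, 0, 0], [0, 0, 0], [0, 0, 0]], "xyz": [[0.6, 0.02, 0], [0.6, 0, 0], [0.5, 0, 0], [0.4, 0, 0], [0, 0, 0], [0, 0, 0]], "hand": [-1, -1, -1, -1, -1, -1]}}

```text
time_s: 43.28
tcp_pos: [0.5547, 0.3391, 0.0399]
tool_rot: [0.075, 0.997, -0.0, 0.0]
force: [0.7, -0.5, -0.8]
finger_gap: 0.178
```

```bash
cat > pf.py <<'E'
from press import *
T,s=show()
print('tool F',(T[:3,:3].T@s['force']).round(1))
b=T2(*F['box']); tip=ap(np.linalg.inv(b),ap(T,(L,0,-.005)))[0]; print('tip rel face mm',((tip-[-.029,0,.045])*1000).round(1))
E
python3 pf.py
```

```text
t 43.27 q [ 0.066  0.638 -0.889  1.618  0.534  1.146  0.469] tcp [0.5547 0.3391 0.0399] z [ 0.001 -0.001 -1.   ] y [ 0.149  0.989 -0.001] gap 0.178 F [ 0.7 -0.5 -0.8]
tool F [-0.7 -0.4  0.8]
tip rel face mm [-3.3 -0.1 -0.1]
```

Call:
{"name": "carry_out", "arguments": {"rotation": [[0, 0, 0], [0, 0, 0], [0, 0, 0], [0, 0, 0]], "xyz": [[0.25, 0, 0], [0.25, 0, 0], [0, 0, 0], [0, 0, 0]], "hand": [-1, -1, -1, -1]}}

```text
time_s: 43.78
tcp_pos: [0.5499, 0.3399, 0.04]
tool_rot: [0.075, 0.997, -0.0, 0.0]
force: [0.8, -0.6, -0.3]
finger_gap: 0.181
```

```bash
python3 pf.py
```

```text
t 43.77 q [ 0.067  0.632 -0.892  1.628  0.531  1.142  0.463] tcp [0.5499 0.3399 0.04  ] z [ 0.001 -0.001 -1.   ] y [ 0.149  0.989 -0.001] gap 0.181 F [ 0.8 -0.6 -0.3]
tool F [-0.8 -0.5  0.3]
tip rel face mm [ 1.6 -0.1 -0.1]
```

Call:
{"name": "carry_out", "arguments": {"rotation": [[0, 0, 0], [0, 0, 0], [0, 0, 0], [0, 0, 0]], "xyz": [[0.15, 0, 0], [0.15, 0, 0], [0, 0, 0], [0, 0, 0]], "hand": [-1, -1, -1, -1]}}

```text
time_s: 44.28
tcp_pos: [0.547, 0.3403, 0.04]
tool_rot: [0.075, 0.997, -0.0, 0.0]
force: [3.1, 0.1, -1.6]
finger_gap: 0.178
```

```bash
python3 pf.py
```

```text
t 44.27 q [ 0.068  0.628 -0.894  1.634  0.53   1.14   0.46 ] tcp [0.547  0.3403 0.04  ] z [ 0.001 -0.001 -1.   ] y [ 0.149  0.989 -0.001] gap 0.178 F [ 3.1  0.1 -1.6]
tool F [-3.   0.5  1.6]
tip rel face mm [ 4.5 -0.1 -0.1]
```

Call:
{"name": "carry_out", "arguments": {"rotation": [[0, 0, 0], [0, 0, 0], [0, 0, 0], [0, 0, 0]], "xyz": [[0.15, 0, 0], [0.15, 0, 0], [0, 0, 0], [0, 0, 0]], "hand": [-1, -1, -1, -1]}}

```text
time_s: 44.78
tcp_pos: [0.5449, 0.3405, 0.0402]
tool_rot: [0.075, 0.997, -0.0, 0.001]
force: [4.5, -0.0, -0.3]
finger_gap: 0.181
```

```bash
python3 pf.py
```

```text
t 44.77 q [ 0.068  0.624 -0.896  1.639  0.529  1.137  0.457] tcp [0.5449 0.3405 0.0402] z [ 0.002 -0.001 -1.   ] y [ 0.149  0.989 -0.   ] gap 0.181 F [ 4.5 -0.  -0.3]
tool F [-4.5  0.7  0.3]
tip rel face mm [ 6.7 -0.1  0. ]
```

Call:
{"name": "carry_out", "arguments": {"rotation": [[0, 0, 0], [0, 0, 0], [0, 0, 0], [0, 0, 0]], "xyz": [[0.15, 0, 0], [0.15, 0, 0], [0, 0, 0], [0, 0, 0]], "hand": [-1, -1, -1, -1]}}

```text
time_s: 45.28
tcp_pos: [0.5447, 0.3403, 0.0408]
tool_rot: [0.075, 0.997, 0.0, 0.003]
force: [9.1, -0.7, -1.4]
finger_gap: 0.182
```

```bash
python3 pf.py
```

```text
t 45.27 q [ 0.069  0.62  -0.896  1.644  0.53   1.133  0.454] tcp [0.5447 0.3403 0.0408] z [ 0.007 -0.    -1.   ] y [0.151 0.989 0.001] gap 0.182 F [ 9.1 -0.7 -1.4]
tool F [-9.1  0.7  1.5]
tip rel face mm [6.8 0.  0.2]
```

Call:
{"name": "carry_out", "arguments": {"rotation": [[0, 0, 0], [0, 0, 0], [0, 0, 0], [0, 0, 0], [0, 0, 0], [0, 0, 0], [0, 0, 0], [0, 0, 0], [0, 0, 0], [0, 0, 0], [0, 0, 0], [0, 0, 0], [0, 0, 0], [0, 0, 0], [0, 0, 0], [0, 0, 0], [0, 0, 0], [0, 0, 0], [0, 0, 0], [0, 0, 0]], "xyz": [[0.1, 0, 0], [0, 0, 0], [0, 0, 0], [0, 0, 0], [0, 0, 0], [0, 0, 0], [0, 0, 0], [0, 0, 0], [0, 0, 0], [0, 0, 0], [0, 0, 0], [0, 0, 0], [0, 0, 0], [0, 0, 0], [0, 0, 0], [0, 0, 0], [0, 0, 0], [0, 0, 0], [0, 0, 0], [0, 0, 0]], "hand": [-1, -1, -1, -1, -1, -1, -1, -1, -1, -1, -1, -1, -1, -1, -1, -1, -1, -1, -1, -1]}}

```text
time_s: 47.78
tcp_pos: [0.5446, 0.3403, 0.0411]
tool_rot: [0.076, 0.997, 0.0, 0.004]
force: [11.1, -1.8, -0.7]
finger_gap: 0.178
```

```bash
python3 pf.py; python3 - <<'E'
from press import *
d,c=shot('scene','scene21');d2,c2=shot('top','top21')
crop(d['color'],270,90,350,150,'p21s')
E
```

```text
t 47.77 q [ 0.07   0.618 -0.897  1.645  0.531  1.131  0.452] tcp [0.5446 0.3403 0.0411] z [ 0.008 -0.    -1.   ] y [0.151 0.989 0.001] gap 0.178 F [11.1 -1.8 -0.7]
tool F [-11.2  -0.2   0.8]
tip rel face mm [6.9 0.  0.3]
```

View pics/p21s.png

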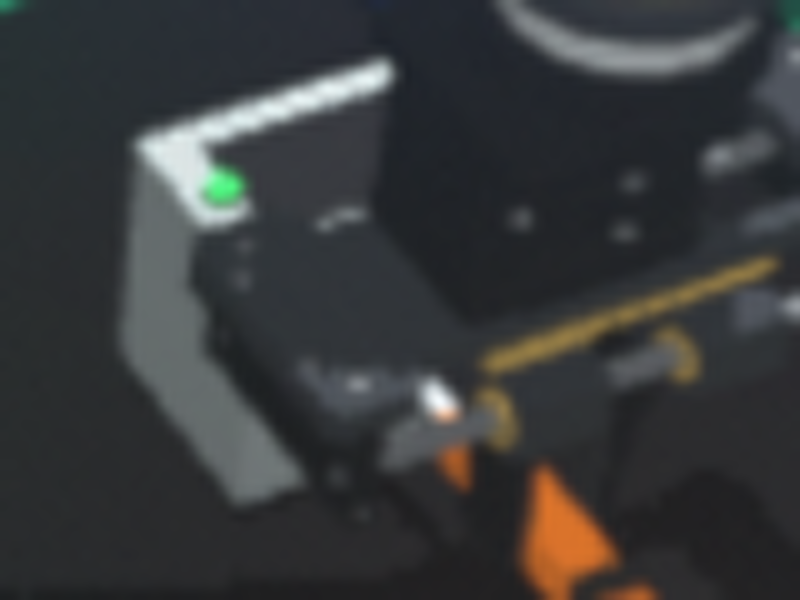

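Call:
{"name": "carry_out", "arguments": {"rotation": [[0, 0, 0], [0, 0, 0], [0, 0, 0], [0, 0, 0], [0, 0, 0], [0, 0, 0], [0, 0, 0], [0, 0, 0], [0, 0, 0]], "xyz": [[-0.8, 0, 0], [-1, 0, 0], [-1.5, 0, 0], [-2, 0, 0], [0, 0, -2], [0, 0, -4], [0, 0, -4], [0, 0, 0], [0, 0, 0]], "hand": [-1, -1, -1, -1, -1, -1, -1, -1, -1]}}

```text
time_s: 49.0
tcp_pos: [0.5913, 0.334, 0.1403]
tool_rot: [0.074, 0.997, -0.001, 0.0]
force: [-0.3, 0.1, -0.6]
finger_gap: 0.177
```

```bash
cat > crad.py <<'E'
from path import *
F=pickle.load(open('F.pkl','rb'))
Tc=T2(*F['cradle'])
def ctarget(dz,dx=0,dy=0):
    g=ap(Tc,(-.015+dx,dy,.022))[0]; R=down(F['cradle'][2]+np.pi-np.pi/2)
    return pose(R,[g[0],g[1],.022-.005+dz])
E
python3 - <<'E'
from crad import *
legs((ctarget(.10),13),(ctarget(0.0),5))
d,c=shot('scene','scene22');crop(d['color'],270,60,390,150,'p22s')
d,c=shot('top','top22');crop(d['color'],85,130,185,205,'p22t')
E
```

```text
t 49.0 q [ 0.085  0.599 -0.921  1.449  0.481  1.331  0.557] tcp [0.5913 0.334  0.1403] z [ 0.    -0.001 -1.   ] y [ 0.148  0.989 -0.001] gap 0.177 F [-0.3  0.1 -0.6]
n 13 rot [-0.0001, 0.0, 0.02] xyz [-0.664, -2.675, 0.181] enderr mm [ 0.   0.  -0.1] end [ 0.5824 -0.0232  0.1169]
3 [0.597 0.252 0.135] [ 0.24  0.54 -0.92  1.53  0.44  1.29  0.62] 0.0
6 [0.599 0.169 0.13 ] [ 0.39  0.48 -0.92  1.61  0.4   1.25  0.7 ] 0.0
9 [0.595 0.086 0.124] [ 0.54  0.44 -0.92  1.67  0.37  1.22  0.79] 0.0
12 [0.586 0.004 0.119] [ 0.68  0.4  -0.9   1.72  0.33  1.19  0.88] 0.0
13 [ 0.582 -0.023  0.117] [ 0.73  0.39 -0.89  1.73  0.32  1.18  0.91] 0.0
max dq/row 0.05
n 5 rot [0.0, 0.0, 0.0] xyz [0.0, 0.0, 2.0] enderr mm [0. 0. 0.] end [ 0.5823 -0.0233  0.017 ]
3 [ 0.582 -0.023  0.057] [ 0.69  0.46 -0.85  1.78  0.39  1.08  0.87] 0.0
5 [ 0.582 -0.023  0.017] [ 0.66  0.51 -0.82  1.8   0.43  1.02  0.84] 0.0
max dq/row 0.03
```

View pics/p22s.png

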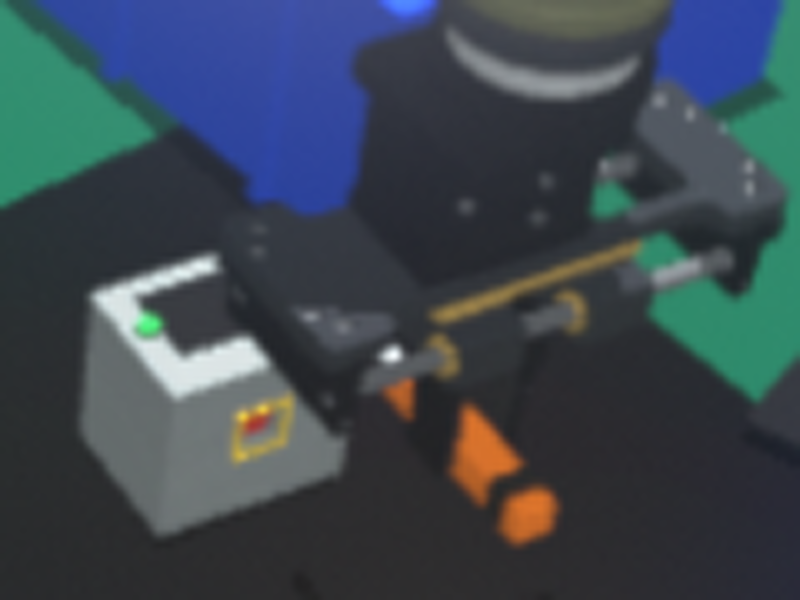

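Call:
{"name": "carry_out", "arguments": {"rotation": [[0, 0, 0.02], [0, 0, 0.02], [0, 0, 0.02], [0, 0, 0.02], [0, 0, 0.02], [0, 0, 0.02], [0, 0, 0.02], [0, 0, 0.02], [0, 0, 0.02], [0, 0, 0.02], [0, 0, 0.02], [0, 0, 0.02], [0, 0, 0.02], [0, 0, 0], [0, 0, 0], [0, 0, 0]], "xyz": [[-0.664, -2.675, 0.181], [-0.664, -2.675, 0.181], [-0.664, -2.675, 0.181], [-0.664, -2.675, 0.181], [-0.664, -2.675, 0.181], [-0.664, -2.675, 0.181], [-0.664, -2.675, 0.181], [-0.664, -2.675, 0.181], [-0.664, -2.675, 0.181], [-0.664, -2.675, 0.181], [-0.664, -2.675, 0.181], [-0.664, -2.675, 0.181], [-0.664, -2.675, 0.181], [0, 0, 0], [0, 0, 0], [0, 0, 0]], "hand": [-1, -1, -1, -1, -1, -1, -1, -1, -1, -1, -1, -1, -1, -1, -1, -1]}}

```text
time_s: 51.1
tcp_pos: [0.5828, -0.0218, 0.1167]
tool_rot: [0.202, 0.979, 0.0, 0.0]
force: [-0.3, 0.4, -0.5]
finger_gap: 0.177
```

```bash
python3 - <<'E'
from crad import *
T,s=show()
rows(T,ctarget(.02),n=1)
for n,r in(('scene',(170,150,290,240)),('top',(230,140,340,222))):
    d,cc=shot(n,n+'23')
    S=6.5;im=cv2.resize(d['color'],None,fx=S,fy=S,interpolation=cv2.INTER_CUBIC)
    P=lambda p:tuple(np.int32((proj(cc,p)[0]+.5)*S-.5))
    st=lambda x,y,z: ap(T,(x/1000+.015,-y/1000,-.005-(z-8)/1000))
    for z in(0,16):
        cv2.polylines(im,[np.array([P(st(a,b,z)) for a,b in((-65,-8),(-65,8),(25,8),(25,-8))])],True,(255,0,255),1)
    for b in(-3.5,3.5): cv2.line(im,P(st(25,b,8)),P(st(73,b,8)),(0,255,255),1)
    for x in(-49,-37,7,19):
        cv2.line(im,P(ap(Tc,(x/1000,-.014,.026))),P(ap(Tc,(x/1000,.014,.026))),(255,255,0),1)
    x0,y0,x1,y1=[int(v*S) for v in r];cv2.imwrite(f'pics/p23{n}.png',im[y0:y1,x0:x1,::-1])
E
```

```text
t 51.1 q [ 0.721  0.383 -0.88   1.727  0.317  1.181  0.918] tcp [ 0.5828 -0.0218  0.1167] z [ 0.  0. -1.] y [0.395 0.918 0.   ] gap 0.177 F [-0.3  0.4 -0.5]
n 1 rot [0.0001, 0.0002, 0.0019] xyz [-0.016, -0.16, 7.966] enderr mm [-0. -0. -0.] end [ 0.5823 -0.0233  0.037 ]
```

View pics/p23scene.png

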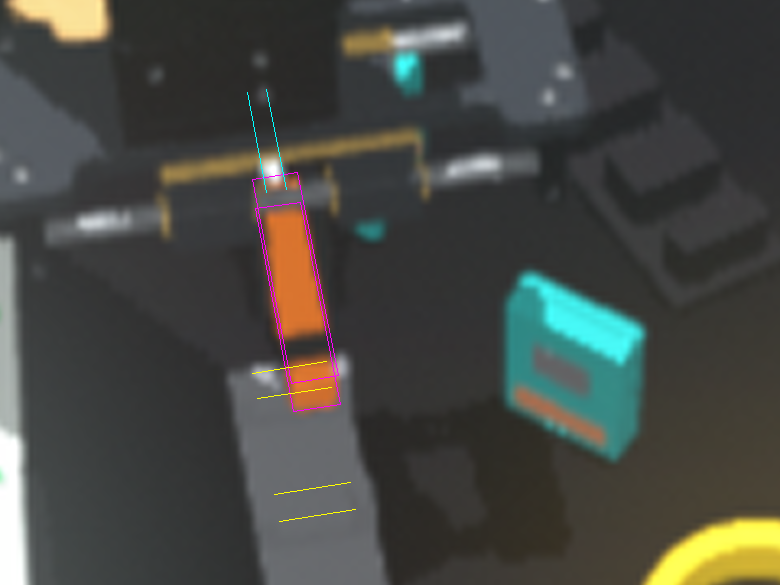

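View pics/p23top.png

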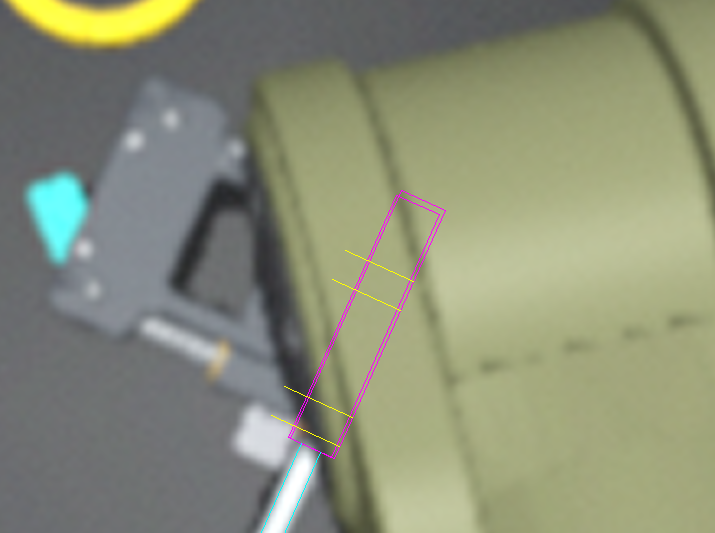

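Call:
{"name": "carry_out", "arguments": {"rotation": [[0, 0, 0], [0, 0, 0], [0, 0, 0], [0, 0, 0], [0, 0, 0], [0, 0, 0]], "xyz": [[0, -0.15, 2], [0, 0, 2.5], [0, 0, 2], [0, 0, 1.5], [0, 0, 0], [0, 0, 0]], "hand": [-1, -1, -1, -1, -1, -1]}}

```text
time_s: 51.95
tcp_pos: [0.5829, -0.0248, 0.0372]
tool_rot: [0.203, 0.979, -0.0, 0.001]
force: [-0.0, -0.1, -1.0]
finger_gap: 0.179
```

```bash
python3 - <<'E'
from crad import *
T,s=show()
rows(T,ctarget(.0),n=1)
for n,r in(('scene',(170,150,290,240)),('top',(230,140,340,222))):
    d,cc=shot(n,n+'24'); crop(d['color'],*r,'p24'+n)
E
```

```text
t 51.95 q [ 0.678  0.475 -0.83   1.796  0.401  1.047  0.86 ] tcp [ 0.5829 -0.0248  0.0372] z [ 0.001 -0.001 -1.   ] y [ 0.398  0.918 -0.   ] gap 0.179 F [-0.  -0.1 -1. ]
n 1 rot [-0.0001, 0.0016, -0.0004] xyz [0.113, 0.118, 2.025] enderr mm [ 0. -0. -0.] end [ 0.5823 -0.0233  0.017 ]
```

View pics/p24scene.png

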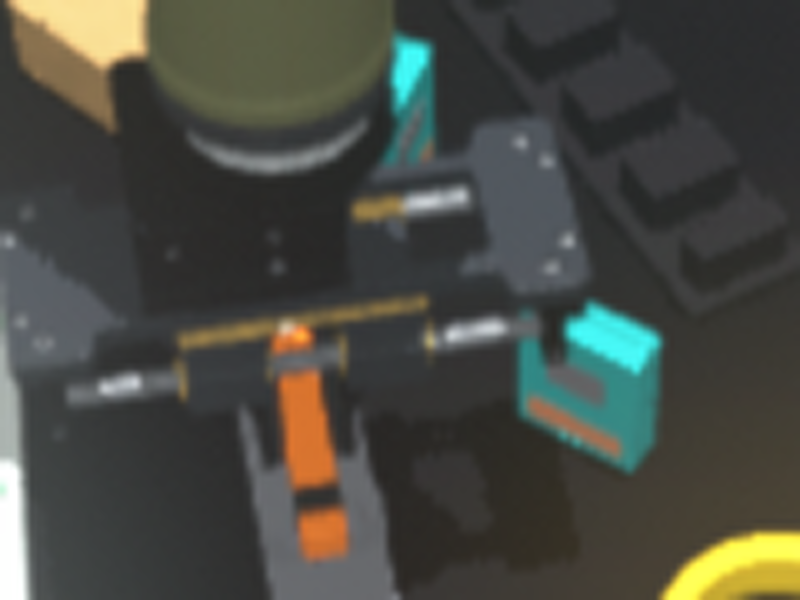

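View pics/p24top.png

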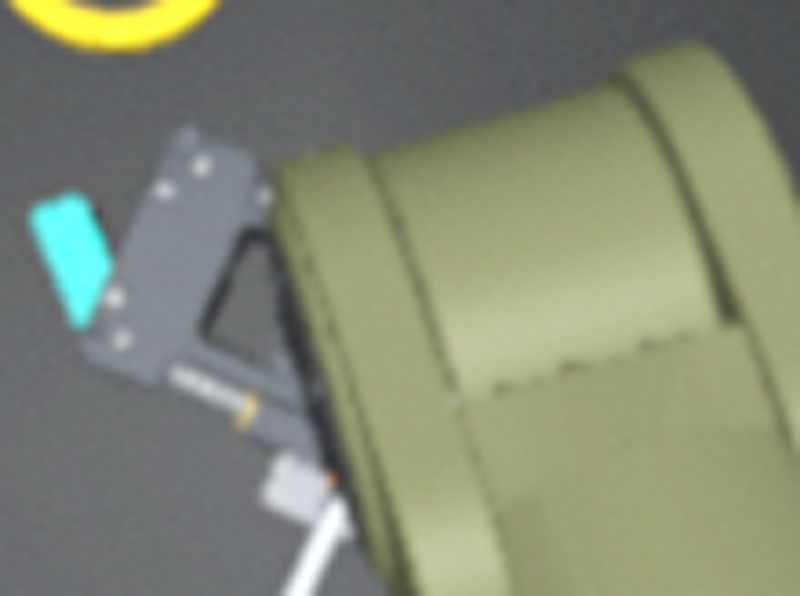

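Call:
{"name": "carry_out", "arguments": {"rotation": [[0, 0, 0], [0, 0, 0], [0, 0, 0], [0, 0, 0], [0, 0, 0], [0, 0, 0]], "xyz": [[0.1, 0.12, 0.5], [0, 0, 0.6], [0, 0, 0.5], [0, 0, 0.3], [0, 0, 0], [0, 0, 0]], "hand": [-1, -1, -1, -1, -1, -1]}}

```text
time_s: 52.8
tcp_pos: [0.5819, -0.0235, 0.0178]
tool_rot: [0.203, 0.979, -0.0, 0.0]
force: [-0.5, 0.0, -1.9]
finger_gap: 0.181
```

```bash
python3 - <<'E'
from crad import *
T,s=show()
rows(T,ctarget(.0),n=1)
E
```

```text
t 52.8 q [ 0.663  0.498 -0.815  1.81   0.423  1.016  0.842] tcp [ 0.5819 -0.0235  0.0178] z [ 0.    -0.001 -1.   ] y [ 0.398  0.918 -0.001] gap 0.181 F [-0.5  0.  -1.9]
n 1 rot [-0.0006, 0.0007, -0.0005] xyz [-0.03, 0.035, 0.078] enderr mm [-0.  0.  0.] end [ 0.5823 -0.0233  0.017 ]
```

Call:
{"name": "carry_out", "arguments": {"rotation": [[0, 0, 0], [0, 0, 0], [0, 0, 0]], "xyz": [[0, 0, 0.1], [0, 0, 0.1], [0, 0, 0]], "hand": [-1, -1, -1]}}

```text
time_s: 53.18
tcp_pos: [0.5821, -0.0235, 0.0169]
tool_rot: [0.203, 0.979, -0.001, 0.0]
force: [-3.2, -1.4, 7.8]
finger_gap: 0.182
```

```bash
python3 - <<'E'
from crad import *
T,s=show()
E
```

```text
t 53.17 q [ 0.662  0.5   -0.814  1.81   0.425  1.015  0.84 ] tcp [ 0.5821 -0.0235  0.0169] z [ 0.    -0.002 -1.   ] y [ 0.398  0.917 -0.001] gap 0.182 F [-3.2 -1.4  7.8]
```

Contact sits right at the expected height. I open, retreat and check.

Call:
{"name": "carry_out", "arguments": {"rotation": [[0, 0, 0], [0, 0, 0], [0, 0, 0], [0, 0, 0], [0, 0, 0], [0, 0, 0], [0, 0, 0], [0, 0, 0], [0, 0, 0]], "xyz": [[0, 0, -0.1], [0, 0, 0], [0, 0, 0], [0, 0, -1], [0, 0, -3], [0, 0, -5], [0, 0, -5], [0, 0, 0], [0, 0, 0]], "hand": [-0.5, -0.2, 0, 0, 0, 0, 0, 0, 0]}}

```text
time_s: 54.3
tcp_pos: [0.5816, -0.0236, 0.1567]
tool_rot: [0.203, 0.979, -0.001, 0.0]
force: [0.5, 0.2, -0.2]
finger_gap: 0.499
```

```bash
python3 - <<'E'
from crad import *
T,s=show()
legs((pose(down(np.radians(66)),[.55,.25,.25]),8))
E
```

```text
t 54.3 q [ 0.744  0.342 -0.9    1.687  0.282  1.249  0.944] tcp [ 0.5816 -0.0236  0.1567] z [ 0.    -0.001 -1.   ] y [ 0.398  0.917 -0.001] gap 0.499 F [ 0.5  0.2 -0.2]
t 54.3 q [ 0.744  0.342 -0.9    1.687  0.282  1.249  0.944] tcp [ 0.5816 -0.0236  0.1567] z [ 0.    -0.001 -1.   ] y [ 0.398  0.917 -0.001] gap 0.499 F [ 0.5  0.2 -0.2]
n 8 rot [-0.0001, 0.0001, 0.0012] xyz [1.735, 2.972, -1.169] enderr mm [-0.1  0.  -0. ] end [0.5499 0.25   0.25  ]
3 [0.569 0.079 0.192] [ 0.61  0.3  -0.95  1.66  0.26  1.31  0.78] 0.0
6 [0.558 0.182 0.227] [ 0.44  0.32 -0.98  1.59  0.27  1.38  0.59] 0.0
8 [0.55 0.25 0.25] [ 0.3   0.35 -0.98  1.51  0.29  1.44  0.47] 0.0
max dq/row 0.07
```

Call:
{"name": "carry_out", "arguments": {"rotation": [[0, 0, 0], [0, 0, 0], [0, 0, 0], [0, 0, 0], [0, 0, 0], [0, 0, 0], [0, 0, 0], [0, 0, 0], [0, 0, 0], [0, 0, 0]], "xyz": [[1.7, 3, -1.2], [1.7, 3, -1.2], [1.7, 3, -1.2], [1.7, 3, -1.2], [1.7, 3, -1.2], [1.7, 3, -1.2], [1.7, 3, -1.2], [1.7, 3, -1.2], [0, 0, 0], [0, 0, 0]], "hand": [0, 0, 0, 0, 0, 0, 0, 0, 0, 0]}}

```text
time_s: 55.55
tcp_pos: [0.5522, 0.2499, 0.2509]
tool_rot: [0.203, 0.979, -0.001, -0.001]
force: [0.3, -0.2, 0.7]
finger_gap: 0.501
```

```bash
python3 - <<'E'
from crad import *
show()
for n,r in(('scene',(180,190,260,270)),('top',(240,140,330,230))):
    d,cc=shot(n,n+'25'); crop(d['color'],*r,'p25'+n)
    cv2.imwrite(f'pics/{n}25b.png',cv2.resize(d['color'],(800,600))[:,:,::-1])
E
python3 seat.py
```

```text
t 55.55 q [ 0.312  0.367 -0.997  1.495  0.309  1.45   0.468] tcp [0.5522 0.2499 0.2509] z [-0.002 -0.002 -1.   ] y [ 0.398  0.917 -0.003] gap 0.501 F [ 0.3 -0.2  0.7]
0 err st mm [ 5.4 -2.8 -4.7] res [2.6 2.9] areas 383.8125 115.4375 px [370.5 167.8] [155.3 271.4]
1 empty
2 err st mm [ 0.6 -2.3  3.2] res [0.1 0.1] areas 381.6875 233.75 px [340.7 224.9] [149.3 211.3]
3 err st mm [ 0.7 -2.5  4.1] res [0.3 0.2] areas 397.4375 243.1875 px [325.5 253.9] [149.1 185.8]
```

View pics/p25scene.png

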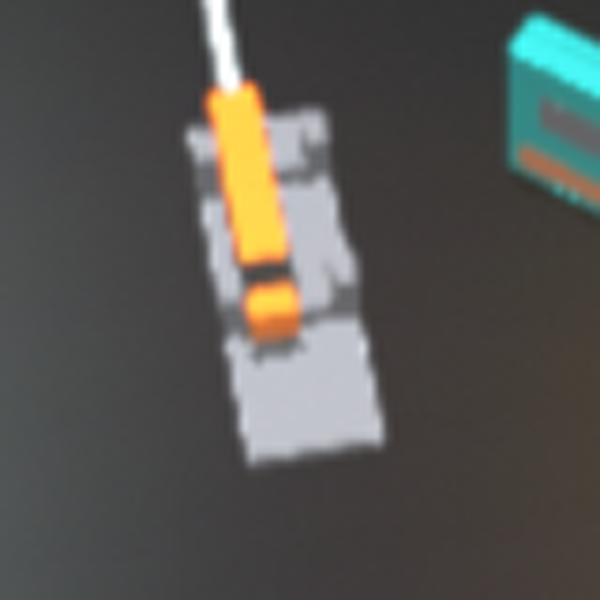

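View pics/p25top.png

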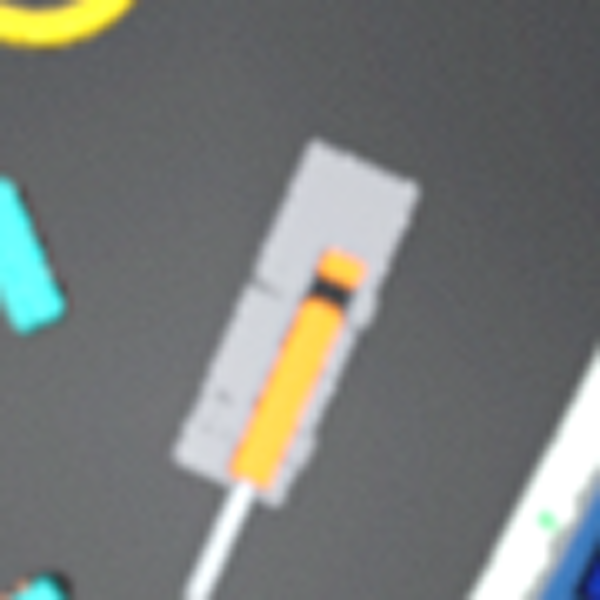

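View pics/scene25b.png

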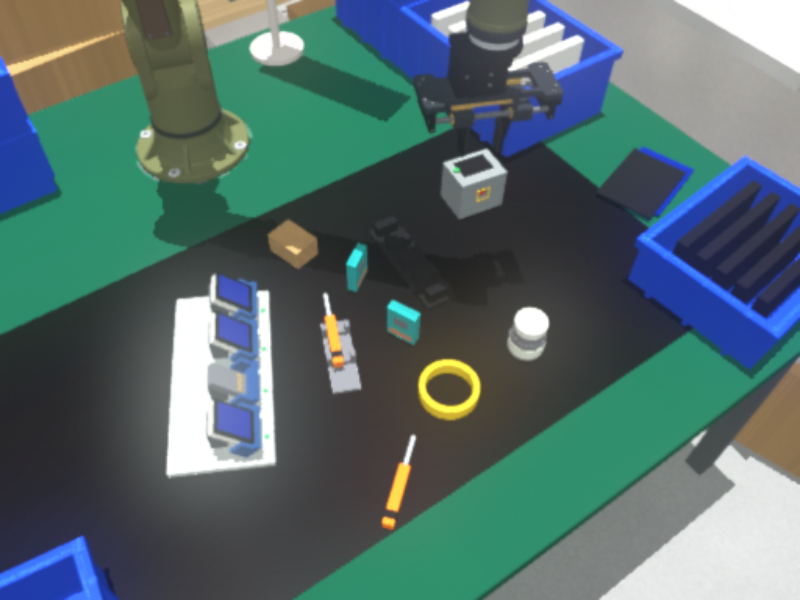

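```bash
python3 - <<'E'
from crad import *
_,ct=pickle.load(open('top0.pkl','rb'));_,cs=pickle.load(open('scene0.pkl','rb'))
s1=600/90;s2=7.5
t=lambda p:((p[0]+.5)/s1-.5+240,(p[1]+.5)/s1-.5+140)
s=lambda p:((p[0]+.5)/s2-.5+180,(p[1]+.5)/s2-.5+190)
# stylus tip az 156.6: local y = az -113 (world -y,-x). scene right/top left = world +y = local -y
top={'tl':(328,248),'tr':(370,262),'fl':(232,473),'fr':(275,488)}
sc={'fl':(262,85),'fr':(207,95),'tl':(298,287),'tr':(245,292)}
loc={'fl':(25,-8,16),'fr':(25,8,16),'tl':(-65,-8,16),'tr':(-65,8,16)}
L={}
for k in top:
    X,e=tri([(ct,t(top[k])),(cs,s(sc[k]))]); L[k]=ap(np.linalg.inv(Tc),X)[0]; print(k,(L[k]*1000).round(1),np.round(e,1))
c=sum(L.values())/4
d=(L['fl']+L['fr']-L['tl']-L['tr']);print('centre of handle top in cradle (nominal -10,0,30)',(c*1000).round(1),'yaw',np.degrees(np.arctan2(-d[1],-d[0])).round(1))
E
```

```text
tl [26.5  2.2 40.8] [0.2 0.3]
tr [ 27.7 -13.8  44.3] [0.4 0.5]
fl [-61.2   1.8  30.9] [0.5 0.5]
fr [-59.9 -15.6  31.5] [0.1 0.1]
centre of handle top in cradle (nominal -10,0,30) [-16.7  -6.3  36.9] yaw 0.7
```

```bash
python3 - <<'E'
from crad import *
for n,r in(('scene',(200,185,245,260)),('top',(260,155,310,220))):
    d,cc=shot(n,n+'26')
    x0,y0,x1,y1=r;S=min(800/(x1-x0),600/(y1-y0))
    im=cv2.resize(d['color'][y0:y1,x0:x1],None,fx=S,fy=S,interpolation=cv2.INTER_CUBIC)
    im=np.clip(im.astype(float)*1.1,0,255).astype(np.uint8)
    clean=im.copy()
    P=lambda p:tuple(np.int32((proj(cc,p)[0]+.5-[x0,y0])*S-.5))
    B=lambda x,y,z:P(ap(Tc,(x/1000,y/1000,z/1000)))
    for x in(-49,-37,7,19):
        for sg in(-1,1): cv2.line(im,B(x,14*sg,26),B(x,14*sg,14),(255,0,255),1)
        cv2.line(im,B(x,-14,14),B(x,14,14),(255,0,255),1)
    for z in (22,38)[:0]: pass
    for z in(14,30): cv2.polylines(im,[np.array([B(a,b,z) for a,b in((35,-8),(35,8),(-55,8),(-55,-8))])],True,(0,0,255),1)
    cv2.polylines(im,[np.array([B(a,b,6) for a,b in((65,-22),(65,22),(-65,22),(-65,-22))])],True,(0,255,0),1)
    cv2.imwrite(f'pics/p26{n}.png',np.hstack([clean,im])[:,:,::-1])
    print(S,im.shape)
E
```

```text
8.0 (600, 360, 3)
9.23076923076923 (600, 462, 3)
```

View pics/p26scene.png

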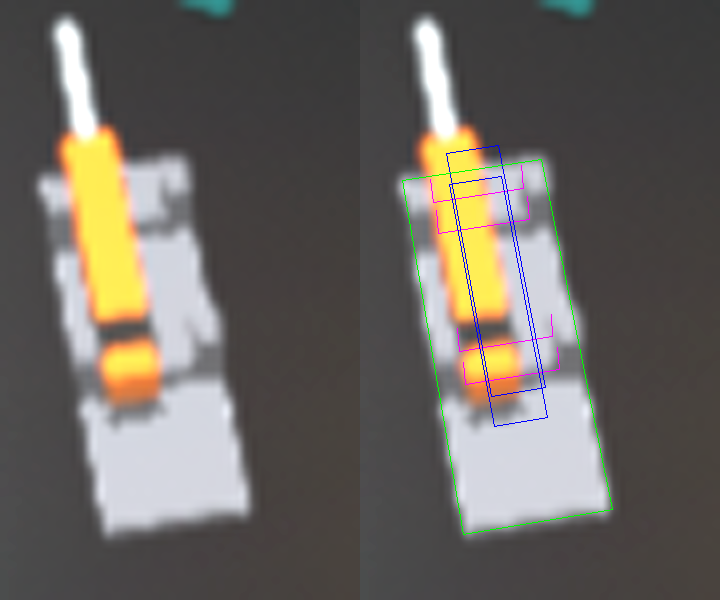

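View pics/p26top.png

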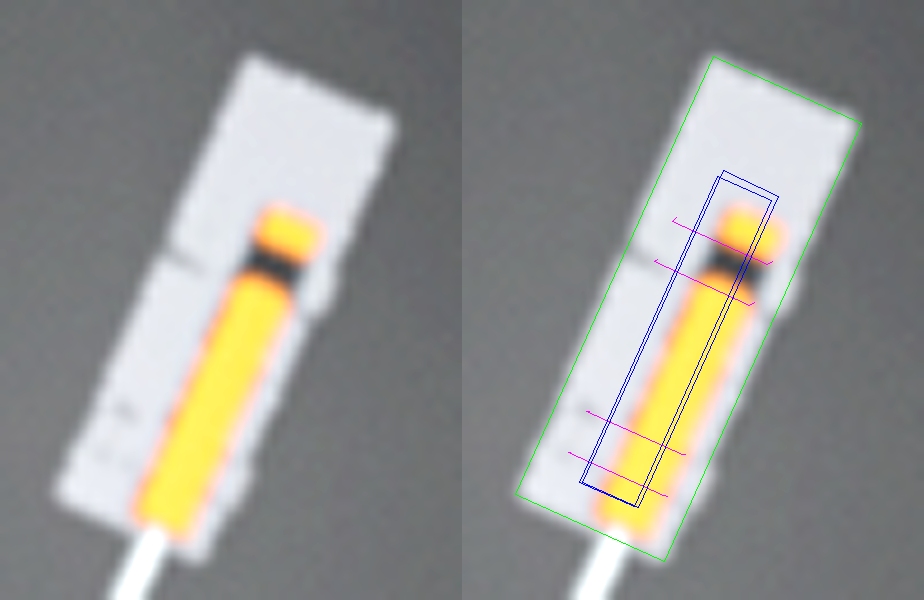

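```bash
cat > st2.py <<'E'
from crad import *
_,ct=pickle.load(open('top0.pkl','rb'));_,cs=pickle.load(open('scene0.pkl','rb'))
s1=600/65;s2=8.
t=lambda p:((p[0]+.5)/s1-.5+260,(p[1]+.5)/s1-.5+155)
s=lambda p:((p[0]+.5)/s2-.5+200,(p[1]+.5)/s2-.5+185)
top={'tl':(262,207),'tr':(322,235),'fl':(137,515),'fr':(190,537)}
sc={'fl':(112,130),'fr':(60,142),'tl':(158,368),'tr':(102,378)}
L={}
for k in top:
    X,e=tri([(ct,t(top[k])),(cs,s(sc[k]))]); L[k]=ap(np.linalg.inv(Tc),X)[0]; print(k,(L[k]*1000).round(1),np.round(e,1))
c=sum(L.values())/4
d=(L['fl']+L['fr']-L['tl']-L['tr']);print('centre top (nominal -10,0,30)',(c*1000).round(1),'yaw',np.degrees(np.arctan2(-d[1],-d[0])).round(1),'len',np.linalg.norm(d)/2)
E
python3 st2.py
```

```text
tl [26.3  2.5 29.1] [0.5 0.6]
tr [ 26.3 -14.5  28.6] [0.4 0.4]
fl [-61.    0.7  31.8] [0. 0.]
fr [-60.6 -14.9  30.1] [0.2 0.2]
centre top (nominal -10,0,30) [-17.2  -6.6  29.9] yaw 0.7 len 0.08710330469862965
```

Call:
{"name": "carry_out", "arguments": {"rotation": [[0, 0, 0], [0, 0, 0], [0, 0, 0], [0, 0, 0], [0, 0, 0], [0, 0, 0], [0, 0, 0], [0, 0, 0], [0, 0, 0], [0, 0, 0], [0, 0, 0], [0, 0, 0], [0, 0, 0], [0, 0, 0], [0, 0, 0], [0, 0, 0], [0, 0, 0], [0, 0, 0], [0, 0, 0], [0, 0, 0]], "xyz": [[0, 0, 0], [0, 0, 0], [0, 0, 0], [0, 0, 0], [0, 0, 0], [0, 0, 0], [0, 0, 0], [0, 0, 0], [0, 0, 0], [0, 0, 0], [0, 0, 0], [0, 0, 0], [0, 0, 0], [0, 0, 0], [0, 0, 0], [0, 0, 0], [0, 0, 0], [0, 0, 0], [0, 0, 0], [0, 0, 0]], "hand": [0, 0, 0, 0, 0, 0, 0, 0, 0, 0, 0, 0, 0, 0, 0, 0, 0, 0, 0, 0]}}

```text
time_s: 58.35
tcp_pos: [0.5524, 0.251, 0.2525]
tool_rot: [0.203, 0.979, -0.0, 0.0]
force: [-0.6, -0.6, 0.3]
finger_gap: 0.503
```

```bash
python3 seat.py; python3 - <<'E'
from crad import *
d,c=shot('top','top27');d2,c2=shot('scene','scene27')
for n,dd in(('top',d),('scene',d2)):
    o=cv2.imread(f'pics/{n}26.png')[:,:,::-1].astype(int); df=np.abs(o-dd['color'].astype(int)).max(2); ys,xs=np.where(df>40); print(n,len(xs),(xs.min(),xs.max(),ys.min(),ys.max()) if len(xs) else '')
    r=(255,150,315,225) if n=='top' else (200,185,245,260)
im=np.hstack([cv2.resize(d['color'][150:225,255:315],(480,600),interpolation=cv2.INTER_CUBIC),])
crop(d2['color'],280,90,340,145,'p27b')
for th in('start_face','stylus_grip','cradle_rest'):
    from plant import place_of
    for n in('top','scene'): print(th,n,[(np.round(r['position'],1).tolist(),round(r['p'],2)) for r in place_of(th,n)][:3])
E
```

```text
0 err st mm [ 5.2 -2.7 -4.4] res [2.5 2.8] areas 383.0625 121.0 px [370.5 167.8] [155.1 271.2]
1 empty
2 err st mm [ 0.6 -2.3  3.2] res [0.1 0.1] areas 381.8125 233.5 px [340.7 224.9] [149.3 211.3]
3 err st mm [ 0.6 -2.5  4. ] res [0.3 0.2] areas 397.25 243.0 px [325.5 254. ] [149.1 185.8]
top 554 (np.int64(0), np.int64(192), np.int64(126), np.int64(381))
scene 114 (np.int64(116), np.int64(359), np.int64(1), np.int64(158))
start_face top [([342.2, 209.6], 0.4)]
start_face scene []
stylus_grip top [([283.6, 196.0], 0.88), ([309.0, 96.3], 0.79), ([262.7, 279.4], 0.39)]
stylus_grip scene [([252.9, 314.9], 0.76), ([215.5, 216.1], 0.68)]
cradle_rest top [([281.5, 195.3], 0.67)]
cradle_rest scene [([217.8, 219.1], 0.62), ([157.1, 216.8], 0.57)]
```

View pics/p27b.png

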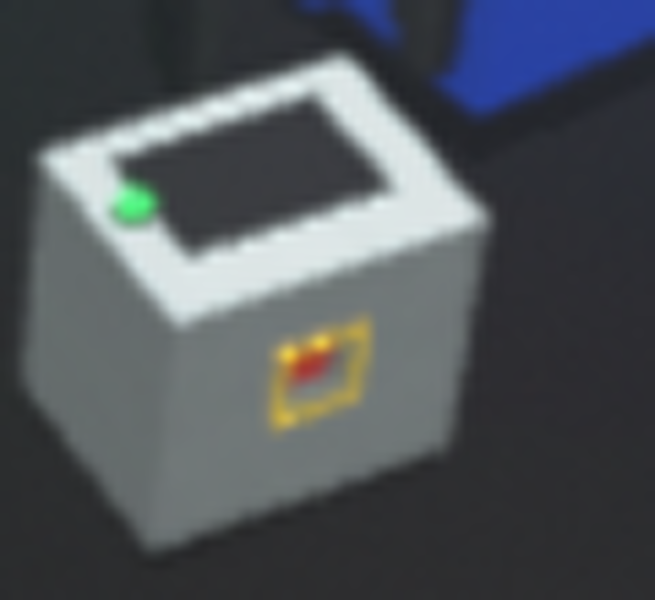

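```bash
python3 -c "
from plant import *
print(hand_in())"
```

```text
the job is handed in; nothing more can be done
None
```

All three display modules present are in pockets 0, 2 and 3 (pocket 1 is empty), the start button was pressed with the stylus, and the stylus is in its cradle. The job was handed in at about 58 s of the 208 s allowed; it reports no verdict.

- **Modules:** each was lowered until it touched the ledge, pushed toward the bed and released. In the pictures all three lie glass up at 43–45°. Their glass centres measure within about 3.5 mm of the pocket points. A later colour-based check of pocket 0 read about 7 mm off, but with a poor fit because the lighting washed out that module. Nothing there had moved between pictures.
- **Button:** the push force held at about 3–4.5 N over roughly 5 mm, then rose sharply to 9–11 N. I took that as the end stop and held it for about 2.5 s. The gripper blocked the camera view of the hole, so this rests on force and travel alone. In the last picture the red face looks out again.
- **Stylus:** it lies flat in both rests, within 1° of the cradle's direction. It shifted after I let go and now sits against one rest wall, about 10 mm from the rest point; the limit is 18 mm. It did not move during a further 2.5 s wait, so I left it there.
- **Other things:** I saw no movement of the jar, tape roll or carton in the pictures, but I did not measure them. The arm was clear of everything at hand-in.

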